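# Load the bearing carrier, run it to the grease station and lock it

## Task

Load every green flange bearing on the bench onto the blue carrier, each on a square stub of its own with the square bores lined up and the bearing fully home on its socket. Then slide the loaded carrier by its black tab to the other station, where its red pointer meets the second yellow plate and it clicks in; only after that fit the red tee key fully down onto the brass square spindle, turn it clockwise about a quarter turn until the red finger is at its stop over the carrier, take the key off again and stand it back upright on the rubber pad. Do not disturb the roller cone, the tin or the hammer.

Things in the scene. Friction and masses are not known exactly. Their poses are not given: they have to be found in the camera images.
- bearing1: Green flange bearing, one of 3 alike (2 or 3 present; an absent one reads None), lying flat. Origin: centre of underside, z up. Block 54 x 54 x 34 mm (flat sides; grip it across y, anywhere in its height) with bolt ears 12 mm thick, up to 44 mm wide, to 108 mm overall along x. Square through bore 26.5 mm, sides along x, y: fits a stub at any quarter turn. 0.3 to 0.6 kg
- bearing2: Green flange bearing, one of 3 alike (2 or 3 present; an absent one reads None), lying flat. Origin: centre of underside, z up. Block 54 x 54 x 34 mm (flat sides; grip it across y, anywhere in its height) with bolt ears 12 mm thick, up to 44 mm wide, to 108 mm overall along x. Square through bore 26.5 mm, sides along x, y: fits a stub at any quarter turn. 0.3 to 0.6 kg
- bearing3: Green flange bearing, one of 3 alike (2 or 3 present; an absent one reads None), lying flat. Origin: centre of underside, z up. Block 54 x 54 x 34 mm (flat sides; grip it across y, anywhere in its height) with bolt ears 12 mm thick, up to 44 mm wide, to 108 mm overall along x. Square through bore 26.5 mm, sides along x, y: fits a stub at any quarter turn. 0.3 to 0.6 kg
- socket1_seat (a point): Twist-lock socket on the carrier: top centre of a dark round base 68 mm across on which a home bearing rests. A 24 mm square steel stub rises 40 mm above this point, its top 12 mm tapering to 16 mm. z up; x, y along the stub's sides. Each stands at a random angle and turns only stiffly (0.25 N m). Three in line along the rail, 120 mm apart, number 2 in the middle
- socket2_seat (a point): Twist-lock socket on the carrier: top centre of a dark round base 68 mm across on which a home bearing rests. A 24 mm square steel stub rises 40 mm above this point, its top 12 mm tapering to 16 mm. z up; x, y along the stub's sides. Each stands at a random angle and turns only stiffly (0.25 N m). Three in line along the rail, 120 mm apart, number 2 in the middle
- socket3_seat (a point): Twist-lock socket on the carrier: top centre of a dark round base 68 mm across on which a home bearing rests. A 24 mm square steel stub rises 40 mm above this point, its top 12 mm tapering to 16 mm. z up; x, y along the stub's sides. Each stands at a random angle and turns only stiffly (0.25 N m). Three in line along the rail, 120 mm apart, number 2 in the middle
- carrier (a joint): Travel of the blue carrier in m: 0 at the load station (start), 0.14 at the grease station; grows to the robot's right (rail's -y); range -0.012 to 0.165. Spring pawl clicks in at 0 and 0.14 (5 N to leave or enter, draws it in over the last 5 mm), else 1 N friction, stays put. Plate 88 x 410 mm, top 50 mm above the bench, from 170 mm on the -y to 240 mm on the +y side of socket 2
- carrier_grip (a point): Grip point in the upright black tab at the carrier's +y end, 20 mm below the tab's top. Tab 20 mm thick along the rail (y), 40 mm wide (x), its top 125 mm above the bench, 220 mm from socket 2. The point's y axis lies along the rail; the carrier travels along -y as its joint grows
- lock (a joint): Turn of the lock spindle in rad, clockwise from above, 0 to 1.4 (stops at both ends); starts between 0 and 0.25. Stays where left (0.15 N m friction). The key has about 0.1 rad of play on it each way. Its red finger points to the robot at 0 and over the carrier's end at 1.4. Locked when beyond 1.15
- lock_seat (a point): Seat of the lock spindle, on the post near the bed's right (-y) end: top centre of a dark collar 52 mm across, 62 mm above the bench, on which the key's underside rests when home. A 24 mm square brass shaft rises 36 mm above it, top 12 mm tapering to 16 mm. z up; x, y along the shaft's sides; turns with joint lock
- tee_key: Tee key, standing upright. Origin: centre of underside, z up. Dark hub 46 x 46 x 32 mm with a 26.5 mm square bore, 32 mm deep, open below (sides along x, y: fits at any quarter turn), neck 22 mm across, and a red cross bar along x, 100 long, 22 wide (y), 24 high, from 44 to 68 mm above the underside. Grip the bar across y at its middle. 0.3 kg
- key_pad: Fixed black rubber pad 150 x 150 x 6 mm with a yellow ring 100 mm across in the middle. Origin: centre of its underside. The key starts on it and goes back onto it.
- roller_cone: Bystander: bright steel tapered roller cone, 80 mm across, 40 mm high, behind the rail. Origin: centre of underside.
- cap_tin: Bystander: green tin, 72 mm across, 70 mm high, behind the rail. Origin: centre of underside.
- copper_hammer: Bystander: copper-faced hammer about 235 mm long, lying behind the rail. Origin: on the bench under its handle, 45 mm from the head's middle.
There are look-alikes about, which are no part of the job. Leave any purple look-alike of the bearing3 alone.

How it is judged:
On the way, in this order (a step that is already met when the one before it is completed fails the run):
1. every bearing home on a stub, released, with the carrier at the load station (((horizontal distance between bearing1 and socket1_seat below 0.005 m and z of bearing1 in the frame of socket1_seat between -0.004 and 0.004 m and angle between bearing1's own z axis and vertical below 0.08 rad) or (horizontal distance between bearing1 and socket2_seat below 0.005 m and z of bearing1 in the frame of socket2_seat between -0.004 and 0.004 m and angle between bearing1's own z axis and vertical below 0.08 rad) or (horizontal distance between bearing1 and socket3_seat below 0.005 m and z of bearing1 in the frame of socket3_seat between -0.004 and 0.004 m and angle between bearing1's own z axis and vertical below 0.08 rad)) and ((horizontal distance between bearing2 and socket1_seat below 0.005 m and z of bearing2 in the frame of socket1_seat between -0.004 and 0.004 m and angle between bearing2's own z axis and vertical below 0.08 rad) or (horizontal distance between bearing2 and socket2_seat below 0.005 m and z of bearing2 in the frame of socket2_seat between -0.004 and 0.004 m and angle between bearing2's own z axis and vertical below 0.08 rad) or (horizontal distance between bearing2 and socket3_seat below 0.005 m and z of bearing2 in the frame of socket3_seat between -0.004 and 0.004 m and angle between bearing2's own z axis and vertical below 0.08 rad)) and ((horizontal distance between bearing3 and socket1_seat below 0.005 m and z of bearing3 in the frame of socket1_seat between -0.004 and 0.004 m and angle between bearing3's own z axis and vertical below 0.08 rad) or (horizontal distance between bearing3 and socket2_seat below 0.005 m and z of bearing3 in the frame of socket2_seat between -0.004 and 0.004 m and angle between bearing3's own z axis and vertical below 0.08 rad) or (horizontal distance between bearing3 and socket3_seat below 0.005 m and z of bearing3 in the frame of socket3_seat between -0.004 and 0.004 m and angle between bearing3's own z axis and vertical below 0.08 rad)) and contact force between each of bearing1, bearing2, bearing3 and the fingers below 0.2 N and value of joint carrier below 0.02 m), for 0.2 s.
2. the carrier is at the grease station (value of joint carrier between 0.132 and 0.148 m), for 0.2 s.
3. the tee key is fully down on the spindle (all of step 2 and horizontal distance between tee_key and lock_seat below 0.005 m and z of tee_key in the frame of lock_seat between -0.004 and 0.004 m and angle between tee_key's own z axis and vertical below 0.08 rad and value of joint lock below 0.6 rad), for 0.1 s.
4. the spindle is turned to lock with the key on it (horizontal distance between tee_key and lock_seat below 0.005 m and z of tee_key in the frame of lock_seat between -0.004 and 0.01 m and angle between tee_key's own z axis and vertical below 0.08 rad and value of joint lock above 1.15 rad), for 0.1 s.
At the end, for the whole second after the job is handed in: Every bearing present is home on a stub (centre within 5 mm of the seat, underside within 4 mm of it, level within 0.08 rad) and at rest; the carrier is at 0.14 m within 8 mm; the lock is turned beyond 1.15 rad; the tee key stands upright on the pad, within 60 mm of its centre, at rest (all of step 2 and ((horizontal distance between bearing1 and socket1_seat below 0.005 m and z of bearing1 in the frame of socket1_seat between -0.004 and 0.004 m and angle between bearing1's own z axis and vertical below 0.08 rad) or (horizontal distance between bearing1 and socket2_seat below 0.005 m and z of bearing1 in the frame of socket2_seat between -0.004 and 0.004 m and angle between bearing1's own z axis and vertical below 0.08 rad) or (horizontal distance between bearing1 and socket3_seat below 0.005 m and z of bearing1 in the frame of socket3_seat between -0.004 and 0.004 m and angle between bearing1's own z axis and vertical below 0.08 rad)) and ((horizontal distance between bearing2 and socket1_seat below 0.005 m and z of bearing2 in the frame of socket1_seat between -0.004 and 0.004 m and angle between bearing2's own z axis and vertical below 0.08 rad) or (horizontal distance between bearing2 and socket2_seat below 0.005 m and z of bearing2 in the frame of socket2_seat between -0.004 and 0.004 m and angle between bearing2's own z axis and vertical below 0.08 rad) or (horizontal distance between bearing2 and socket3_seat below 0.005 m and z of bearing2 in the frame of socket3_seat between -0.004 and 0.004 m and angle between bearing2's own z axis and vertical below 0.08 rad)) and ((horizontal distance between bearing3 and socket1_seat below 0.005 m and z of bearing3 in the frame of socket1_seat between -0.004 and 0.004 m and angle between bearing3's own z axis and vertical below 0.08 rad) or (horizontal distance between bearing3 and socket2_seat below 0.005 m and z of bearing3 in the frame of socket2_seat between -0.004 and 0.004 m and angle between bearing3's own z axis and vertical below 0.08 rad) or (horizontal distance between bearing3 and socket3_seat below 0.005 m and z of bearing3 in the frame of socket3_seat between -0.004 and 0.004 m and angle between bearing3's own z axis and vertical below 0.08 rad)) and linear speed of each of bearing1, bearing2, bearing3, tee_key below 0.02 m/s and value of joint lock above 1.15 rad and horizontal distance between tee_key and key_pad below 0.06 m and z of tee_key in the frame of key_pad below 0.011 m and angle between tee_key's own z axis and vertical below 0.08 rad); the robot touches nothing.
It fails at once if the tapered roller cone is disturbed (moved more than 3 cm) (distance of roller_cone from where it was at the start of the episode above 0.03 m).
It fails at once if the green cap tin is disturbed (moved more than 3 cm) (distance of cap_tin from where it was at the start of the episode above 0.03 m).
It fails at once if the copper-faced hammer is disturbed (moved more than 3 cm) (distance of copper_hammer from where it was at the start of the episode above 0.03 m).
Of bearing1, bearing2, bearing3 only 2 to 3 are there at a start; the rules pass over those that are not, and their reading is None.
At some moment in a run one of bearing1, bearing2, bearing3 may be knocked a few centimetres aside while the robot is not near it.
It also fails if it takes over 208 s, if anything falls off the work surface, if the arm or the gripper's body presses on something with over 40 N, if the wrist force passes 120 N, or if a joint passes its speed limit or range.

## Robot

A 6-joint arm with a two-finger parallel gripper is mounted at the origin on the work surface. World frame = base frame: x ahead of the robot, y to its left, z up, the work surface at z = 0. Lengths are in m, angles in rad, forces in N, time in s.
With the tool pointing down it reaches from about 0.375 to 0.975 m from the base axis. Payload 3.8 kg.
Tool frame: the origin (TCP) lies midway between the tips of the shut fingers; the grasp point (between the pads) lies behind it (manip.tcp_to_grasp is the z of the grasp point in the tool frame, in m); z points along the fingers, y is the direction in which the jaws open and shut (so a half turn about z gives the same grasp; the last joint's range is limited). The gripper opens to 85 mm and grips with 20 to 120 N. Pads are 22 mm wide; open, the fingers measure 114 mm over their backs; the gripper's body (76 mm by 85 mm) begins 54 mm behind the grasp point. The pads swing forward as they close: fully open they stand 13 mm farther back than shut.
Start: joints at [-1.332, 0.264, 1.604, -0, 1.274, -0.037], TCP at [0.184, -0.649, 0.231] pointing down, gripper open.
Joint ranges: [-2.63, 2.63], [-0.94, 2.18], [0.31, 2.57], [-1.31, 4.45], [0, 2.66], [-2.55, 2.55]. Speed limits (rad/s): [2.57, 2.57, 3.14, 3.14, 3.14, 3.14].

## Interface

Orientations are given as a 3x3 rotation matrix whose columns are the frame's x, y, z axes.
In Python, from station import manip, viewer gives the robot as it stands. The module is installed in compiled form; this text tells all that it offers.
- The arm moves only by the tool move_arm, never from a script. Its argument "increments" is text: rows parted by semicolons, each of 7 numbers parted by spaces: the shift along the tool's x, y, z in m, then the turn, a rotation vector about the tool's x, y, z in degrees, then the finger opening in m, from 0 to 0.0854. In form: dx dy dz wx wy wz claw; .... A call has exactly 5 rows; each row shifts and turns the pose as measured when the row begins, along the tool's axes as they then stand; what a row does not reach is not made up. A row lasts 1/12 s, in which the tool goes at most 41.7 mm and 7.16 degrees, less where a joint would pass 70% of its speed; a pose out of reach is approached as far as the arm can. A call is refused whole if a number of a shift passes 0.0417 or a number of a turn 7.16, either way. A call with a gripper value outside its range is refused whole. The fingers move at their own pace and stop on an object; the grip force is fixed at half the most. Time passes only in rows, so rows that do not move let the fingers close, or fill a call up. It gives the time, the measured TCP pose, the force and the opening at its end, in the units of the state.
- manip.observe(): the state, without advancing time (a new reading comes with each control period).
- viewer.get_image(name): name is "scene" or "side" or "wrist"; returns the picture (400x640x3 uint8, red, green, blue); there is no depth.
- viewer.camera_model(name): a dict with "fov_y" (degrees; the focal length in pixels is half the picture's height over the tangent of half this angle, whatever the lens; pixels are square), "cx", "cy" (the principal point, pixels), "eye" and "orientation" of the camera in the world; the wrist camera has in their place "T_tool_cam" (4x4, takes a point from camera to tool coordinates, whose origin is the TCP and whose axes are the flange's). Camera axes: x right, y down, z forward; pixel columns grow to the right and rows downward; lengths in m; the calibration is good to about 2 mm. The wrist camera is an equidistant fisheye: a pixel r from the principal point sees the ray r / f radians off the axis. A picture is of the moment at which its call begins: read the wrist's pose just before it. camera_model takes no time and is no camera call.
- manip.job_done(): hands the job in, once; it reports no verdict.
The state is a dict: "time_s": time; "q": joint angles; "qvel": joint speeds; "tau": joint torques, N m; "ee_pos": TCP position; "tool_rot": TCP orientation; "contact_force": force on the tool from outside, world axes, zero at the start; "ft_torque": the same for the moment, N m; "opening": opening from 0.0 (shut) to 1.0 (fully open).
Only numpy, scipy, OpenCV 4.12 (cv2) and the standard library are available. Lean on these libraries where they do the work, as an engineer would, in place of code of your own. Each camera call takes 0.05 s, during which the arm holds its last target.

## Working session

There is one attempt and no reset: what is moved stays moved. The work goes in short steps, Python scripts to look and compute and a tool call to move; the robot and the scene stay as the last step left them, time stands still between calls to the robot, and variables do not carry over. Pictures are saved under pics/ and viewed, and the job is handed in when it is done.

Besides the shell and the picture viewer there is one more tool, called as name(argument=value, ...) on one line, values as JSON. move_arm: Moves the arm, as the interface text tells. Its arguments: {"type":"object","properties":{"increments":{"type":"string"}},"required":["increments"]}

```bash
mkdir -p pics
cat > h.py <<'E'
from station import manip, viewer
import numpy as np, cv2
def snap(n,f):
    s=manip.observe(); im=viewer.get_image(n); cv2.imwrite(f'pics/{f}.png',im[:,:,::-1]); return im,s
E
python3 - <<'E'
from h import *
for n in ['scene','side','wrist']:
    snap(n,n+'0'); print(n,viewer.camera_model(n))
print(manip.observe(), manip.tcp_to_grasp)
E
```

```text
scene {'fov_y': 48.091106427872234, 'cx': 319.90168182934235, 'cy': 204.0850100147914, 'eye': array([ 1.22214741, -0.41059673,  0.76426679]), 'orientation': array([[ 5.31477069e-01,  5.38014580e-01, -6.54272449e-01],
       [ 8.47072624e-01, -3.37845862e-01,  4.10278129e-01],
       [-3.07624284e-04, -7.72269697e-01, -6.35294750e-01]])}
side {'fov_y': 50.48663557635551, 'cx': 317.31156844342416, 'cy': 190.2130688384455, 'eye': array([0.31892928, 0.76043502, 0.69225254]), 'orientation': array([[-0.94712631, -0.20707154,  0.2450982 ],
       [-0.32043375,  0.57102087, -0.7558157 ],
       [ 0.01655173, -0.79439067, -0.60718161]])}
wrist {'fov_y': 65.70646984690485, 'cx': 321.9154850672593, 'cy': 197.56498884844402, 'T_tool_cam': array([[-6.21311943e-04, -9.54244012e-01, -2.99028392e-01,
         7.63826485e-02],
       [ 9.99998192e-01, -1.13038122e-03,  1.52944905e-03,
         1.60776033e-04],
       [-1.79748367e-03, -2.99026901e-01,  9.54242989e-01,
        -1.42576758e-01],
       [ 0.00000000e+00,  0.00000000e+00,  0.00000000e+00,
         1.00000000e+00]])}
{'time_s': 0.15, 'q': array([-1.33189788e+00,  2.64594691e-01,  1.60505422e+00,  1.08234609e-05,
        1.27371476e+00, -3.69083023e-02]), 'qvel': array([-9.62086266e-05, -2.73815367e-03, -4.26335396e-03, -5.13767774e-04,
        1.70475866e-03, -7.38387643e-04]), 'tau': array([-6.71175276e-04, -5.15906382e+01, -3.67960703e+01, -1.08328009e-04,
        8.09001212e-03, -3.10922168e-06]), 'ee_pos': array([ 0.1836801 , -0.6489381 ,  0.23024149]), 'tool_rot': array([[ 9.62206695e-01,  2.72319866e-01, -4.09025046e-04],
       [ 2.72320163e-01, -9.62205155e-01,  1.72316884e-03],
       [ 7.56871005e-05, -1.76943036e-03, -9.99998432e-01]]), 'contact_force': array([-0.50001719, -0.18910648,  0.24994979]), 'ft_torque': array([0.04375767, 0.0143272 , 0.03589416]), 'opening': 0.999605106124313} -0.0187
```

View pics/scene0.png

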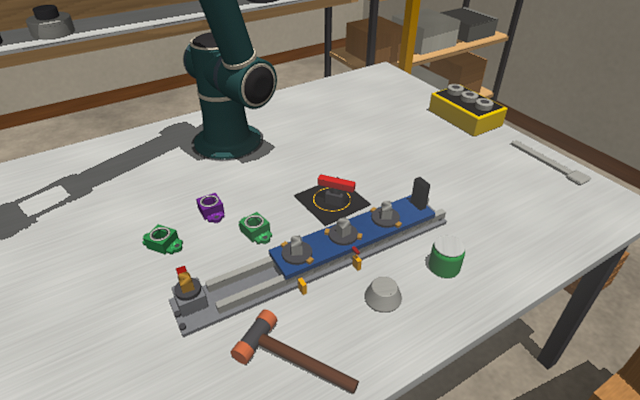

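View pics/side0.png

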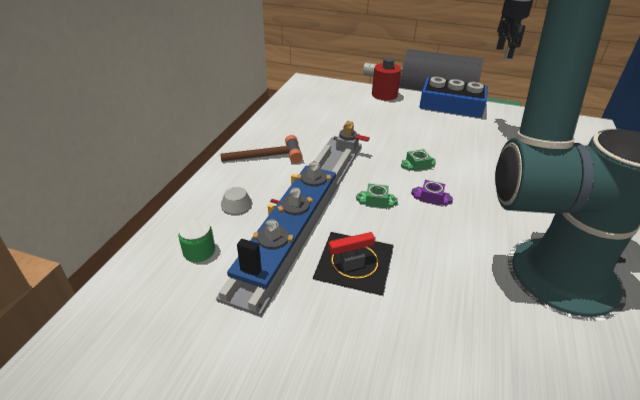

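View pics/wrist0.png

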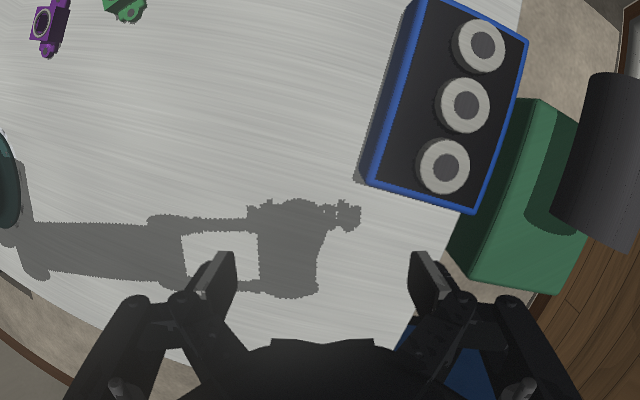

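The scene view shows green bearings at (162,239) and (255,227). The purple look-alike is at (210,207), the key on its pad at (335,190), the carrier's stubs at (296,245), (344,228) and (386,210), and the spindle at (184,280). I'll enlarge this.

```bash
cat >> h.py <<'E'
def ray(n,u,v,s=None):
    c=viewer.camera_model(n); f=200/np.tan(np.radians(c['fov_y']/2))
    x,y=u-c['cx'],v-c['cy']
    if n!='wrist':
        d=np.array([x/f,y/f,1.]); return c['eye'],c['orientation']@(d/np.linalg.norm(d))
    r=np.hypot(x,y)+1e-9; t=r/f
    d=np.array([np.sin(t)*x/r,np.sin(t)*y/r,np.cos(t)])
    T=c['T_tool_cam']; R=s['tool_rot']
    return s['ee_pos']+R@T[:3,3], R@T[:3,:3]@d
def px(n,u,v,z,s=None):
    o,d=ray(n,u,v,s); return (o+d*(z-o[2])/d[2])
def proj(n,P,s=None):
    c=viewer.camera_model(n); f=200/np.tan(np.radians(c['fov_y']/2)); P=np.asarray(P,float)
    if n!='wrist':
        p=c['orientation'].T@(P-c['eye']); return np.array([c['cx']+f*p[0]/p[2],c['cy']+f*p[1]/p[2]])
    T=c['T_tool_cam']; p=T[:3,:3].T@(s['tool_rot'].T@(P-s['ee_pos'])-T[:3,3])
    r=np.hypot(p[0],p[1]); t=np.arctan2(r,p[2]); return np.array([c['cx']+f*t*p[0]/r,c['cy']+f*t*p[1]/r])
def crop(src,u0,v0,u1,v1,k,out):
    im=cv2.imread(f'pics/{src}.png')[v0:v1,u0:u1]
    cv2.imwrite(f'pics/{out}.png',cv2.resize(im,None,fx=k,fy=k,interpolation=cv2.INTER_CUBIC))
E
python3 - <<'E'
from h import *
crop('scene0',130,160,290,270,5,'sc_a')
P=lambda n,u,v,z:print(n,u,v,px(n,u,v,z)[:2].round(3))
for a in [(162,230),(255,218),(210,200)]: P('scene',*a,.034)
for a in [(418,154),(376,189),(431,186)]: P('side',*a,.034)
for a in [(296,238),(344,220),(386,203)]: P('scene',*a,.09)
for a in [(315,166),(295,193),(272,226)]: P('side',*a,.09)
P('scene',184,272,.098);P('side',348,124,.098)
P('scene',332,199,.006);P('side',355,261,.006)
P('scene',336,178,.074);P('scene',422,178,.125);P('side',249,241,.125)
E
```

```text
scene 162 230 [ 0.352 -0.311]
scene 255 218 [ 0.431 -0.104]
scene 210 200 [ 0.304 -0.172]
side 418 154 [ 0.366 -0.322]
side 376 189 [ 0.444 -0.115]
side 431 186 [ 0.312 -0.177]
scene 296 238 [ 0.598 -0.081]
scene 344 220 [0.605 0.041]
scene 386 203 [0.608 0.16 ]
side 315 166 [ 0.6   -0.083]
side 295 193 [0.607 0.038]
side 272 226 [0.612 0.16 ]
scene 184 272 [ 0.572 -0.32 ]
side 348 124 [ 0.576 -0.31 ]
scene 332 199 [0.44  0.118]
side 355 261 [0.436 0.12 ]
scene 336 178 [0.443 0.128]
scene 422 178 [0.611 0.264]
side 249 241 [0.619 0.249]
```

View pics/sc_a.png

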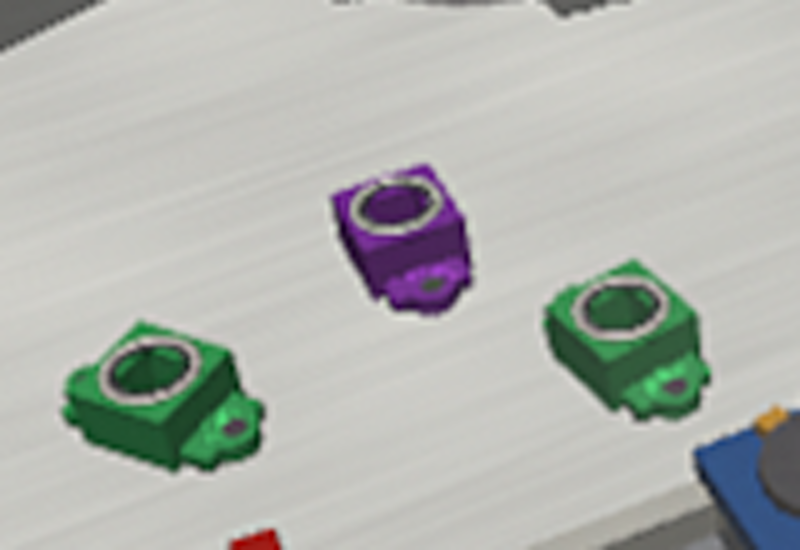

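Two greens are confirmed and the third bearing is absent. The purple one between them is the look-alike and I'll leave it alone. Next is a planner that prints the rows.

```bash
cat >> h.py <<'E'
from scipy.spatial.transform import Rotation as Ro
def Rdown(yaw):
    c,s=np.cos(np.radians(yaw)),np.sin(np.radians(yaw)); return np.array([[c,s,0],[s,-c,0],[0,0,-1.]])
def plan(p,yaw,claw,n=None,step=.036,ang=6.5,pad=True):
    s=manip.observe(); p0=s['ee_pos']; R0=s['tool_rot']; R1=Rdown(yaw)
    rv=Ro.from_matrix(R0.T@R1).as_rotvec(); a=np.degrees(np.linalg.norm(rv))
    if n is None: n=int(max(np.ceil(np.linalg.norm(p-p0)/step),np.ceil(a/ang),1))
    rows=[]
    for k in range(n):
        Rk=R0@Ro.from_rotvec(rv*k/n).as_matrix()
        d=Rk.T@((np.asarray(p)-p0)/n); w=np.degrees(rv/n)
        rows.append(' '.join(f'{x:.4f}'.rstrip('0').rstrip('.') for x in d)+' '+' '.join(f'{x:.2f}'.rstrip('0').rstrip('.') for x in w)+f' {claw:g}')
    while len(rows)%5 and pad: rows.append(f'0 0 0 0 0 0 {claw:g}')
    for i in range(0,len(rows),5): print('; '.join(rows[i:i+5]))
def st():
    s=manip.observe(); R=s['tool_rot']
    print('t %.2f pos %s yaw %.2f tilt %.2f F %s T %s open %.3f'%(s['time_s'],s['ee_pos'].round(4),np.degrees(np.arctan2(R[1,0],R[0,0])),np.degrees(np.arccos(-R[2,2])),s['contact_force'].round(1),s['ft_torque'].round(2),s['opening']),'q',np.degrees(s['q']).round(0)); return s
E
python3 - <<'E'
from h import *
plan([.42,-.11,.25],76,.085)
E
```

```text
0.022 -0.0267 -0.0011 -0.01 -0 -3.54 0.085; 0.0236 -0.0253 -0.0011 -0.01 -0 -3.54 0.085; 0.0251 -0.0238 -0.0011 -0.01 -0 -3.54 0.085; 0.0266 -0.0222 -0.0011 -0.01 -0 -3.54 0.085; 0.0279 -0.0205 -0.0011 -0.01 -0 -3.54 0.085
0.0291 -0.0188 -0.0011 -0.01 -0 -3.54 0.085; 0.0302 -0.0169 -0.0011 -0.01 -0 -3.54 0.085; 0.0312 -0.015 -0.0011 -0.01 -0 -3.54 0.085; 0.0321 -0.0131 -0.0011 -0.01 -0 -3.54 0.085; 0.0328 -0.0111 -0.0011 -0.01 -0 -3.54 0.085
0.0334 -0.009 -0.0011 -0.01 -0 -3.54 0.085; 0.0339 -0.0069 -0.0011 -0.01 -0 -3.54 0.085; 0.0343 -0.0048 -0.0012 -0.01 -0 -3.54 0.085; 0.0345 -0.0027 -0.0012 -0.01 -0 -3.54 0.085; 0.0346 -0.0006 -0.0012 -0.01 -0 -3.54 0.085
0.0346 0.0016 -0.0012 -0.01 -0 -3.54 0.085; 0.0344 0.0037 -0.0012 -0.01 -0 -3.54 0.085; 0 0 0 0 0 0 0.085; 0 0 0 0 0 0 0.085; 0 0 0 0 0 0 0.085
```

move_arm(increments="0.022 -0.027 -0.001 0 0 -3.54 0.085; 0.024 -0.025 -0.001 0 0 -3.54 0.085; 0.025 -0.024 -0.001 0 0 -3.54 0.085; 0.027 -0.022 -0.001 0 0 -3.54 0.085; 0.028 -0.02 -0.001 0 0 -3.54 0.085")

```text
time_s: 0.57
ee_pos: [0.2518, -0.4898, 0.2307]
tool_rot: [[0.832, 0.555, -0.003], [0.555, -0.832, 0.004], [-0.0, -0.005, -1.0]]
contact_force: [1.2, 0.3, 0.8]
opening: 0.994
```

move_arm(increments="0.029 -0.019 -0.001 0 0 -3.54 0.085; 0.03 -0.017 -0.001 0 0 -3.54 0.085; 0.031 -0.015 -0.001 0 0 -3.54 0.085; 0.032 -0.013 -0.001 0 0 -3.54 0.085; 0.033 -0.011 -0.001 0 0 -3.54 0.085")

```text
time_s: 0.98
ee_pos: [0.3203, -0.3216, 0.2344]
tool_rot: [[0.613, 0.79, -0.004], [0.79, -0.613, 0.007], [0.003, -0.007, -1.0]]
contact_force: [1.2, -0.2, 0.3]
opening: 0.994
```

move_arm(increments="0.033 -0.009 -0.001 0 0 -3.54 0.085; 0.034 -0.007 -0.001 0 0 -3.54 0.085; 0.034 -0.005 -0.001 0 0 -3.54 0.085; 0.034 -0.003 -0.001 0 0 -3.54 0.085; 0.035 0 -0.001 0 0 -3.54 0.085")

```text
time_s: 1.4
ee_pos: [0.386, -0.1532, 0.2397]
tool_rot: [[0.331, 0.944, -0.003], [0.944, -0.331, 0.007], [0.006, -0.006, -1.0]]
contact_force: [0.8, -0.4, 0.2]
opening: 0.996
```

move_arm(increments="0.035 0.002 -0.001 0 0 -3.54 0.085; 0.035 0.004 -0.001 0 0 -3.54 0.085; 0 0 0 0 0 0 0.085; 0 0 0 0 0 0 0.085; 0 0 0 0 0 0 0.085")

```text
time_s: 1.82
ee_pos: [0.4142, -0.0778, 0.2421]
tool_rot: [[0.193, 0.981, -0.002], [0.981, -0.193, 0.009], [0.009, -0.004, -1.0]]
contact_force: [-0.3, 0.5, -0.3]
opening: 0.989
```

Run:
```python
from h import *
st(); snap('wrist','w1')
```

```text
t 1.82 pos [ 0.4142 -0.0778  0.2421] yaw 78.88 tilt 0.54 F [-0.3  0.5 -0.3] T [0.04 0.03 0.  ] open 0.989 q [-14. -14. 120.   1.  74.  -3.]
```

View pics/w1.png

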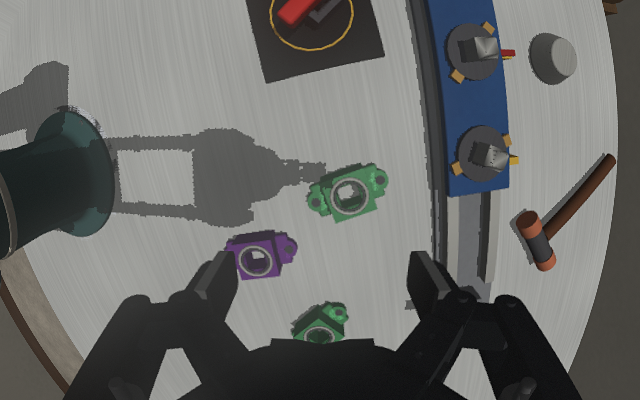

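Run:
```python
from h import *
crop('w1',290,140,410,240,6,'w1b'); crop('w1',420,0,540,200,4,'w1s')
```

```text
(no output)
```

View pics/w1b.png

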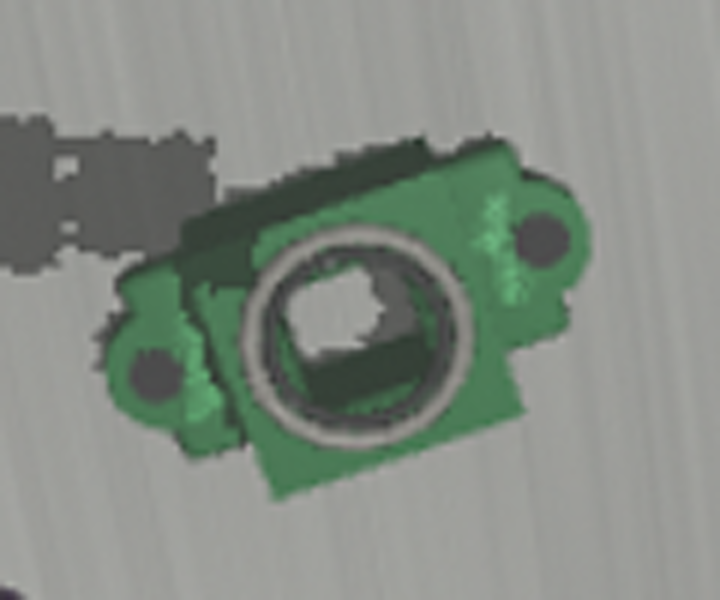

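View pics/w1s.png

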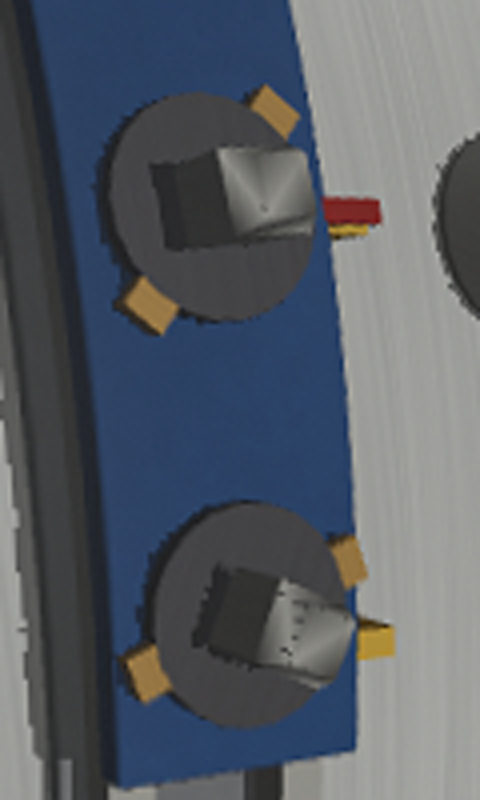

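Run:
```python
from h import *
s=manip.observe()
q=lambda u,v,z: px('wrist',290+u/6,140+v/6,z,s)[:2]
c=q(357,337,.034); a=q(157,375,.012); b=q(542,240,.012)
k1=q(525,410,.034);k2=q(278,498,.034);k3=q(503,140,.034)
print(c,(a+b)/2,(k3+k2)/2,np.linalg.norm(b-a))
for d in (b-a,k1-k2,k3-k1): print(np.degrees(np.arctan2(d[1],d[0])),np.linalg.norm(d))
```

```text
[ 0.43971162 -0.11458869] [ 0.43985986 -0.11484706] [ 0.44635179 -0.11301429] 0.08582463950835591
8.974521303402229 0.08582463950835591
9.512982721374547 0.053217101395983846
86.04348301607126 0.05568563207202892
```

Bearing B is centred at (0.440, -0.115) with its ears at yaw 9.3°. I'll hover over it.

Run:
```python
from h import *
plan([.440,-.115,.11],9.3,.085)
```

```text
-0.0029 0.003 0.012 -0.04 -0.03 6.32 0.085; -0.0026 0.0033 0.012 -0.04 -0.03 6.32 0.085; -0.0022 0.0036 0.012 -0.04 -0.03 6.32 0.085; -0.0018 0.0038 0.012 -0.04 -0.03 6.32 0.085; -0.0013 0.0039 0.012 -0.04 -0.03 6.32 0.085
-0.0009 0.004 0.012 -0.04 -0.03 6.32 0.085; -0.0004 0.0041 0.012 -0.04 -0.03 6.32 0.085; 0 0.0041 0.012 -0.04 -0.03 6.32 0.085; 0.0005 0.0041 0.012 -0.04 -0.03 6.32 0.085; 0.0009 0.004 0.012 -0.04 -0.03 6.32 0.085
0.0014 0.0039 0.012 -0.04 -0.03 6.32 0.085; 0 0 0 0 0 0 0.085; 0 0 0 0 0 0 0.085; 0 0 0 0 0 0 0.085; 0 0 0 0 0 0 0.085
```

move_arm(increments="-0.003 0.003 0.012 0 0 6.3 0.085; -0.0026 0.0033 0.012 0 0 6.3 0.085; -0.0022 0.0036 0.012 0 0 6.3 0.085; -0.0018 0.0038 0.012 0 0 6.3 0.085; -0.0013 0.0039 0.012 0 0 6.3 0.085")

```text
time_s: 2.28
ee_pos: [0.426, -0.1032, 0.1828]
tool_rot: [[0.704, 0.71, 0.004], [0.71, -0.704, 0.005], [0.007, -0.001, -1.0]]
contact_force: [-0.2, 0.2, 0.0]
opening: 0.998
```

move_arm(increments="-0.001 0.004 0.012 0 0 6.3 0.085; 0 0.004 0.012 0 0 6.3 0.085; 0 0.004 0.012 0 0 6.3 0.085; 0 0.004 0.012 0 0 6 0.085; 0 0.002 0.006 0 0 3 0.085")

```text
time_s: 2.7
ee_pos: [0.4314, -0.1286, 0.1242]
tool_rot: [[0.967, 0.254, 0.0], [0.254, -0.967, 0.004], [0.001, -0.004, -1.0]]
contact_force: [-0.4, 0.3, 0.5]
opening: 0.992
```

Run:
```python
from h import *
st();plan([.440,-.115,.10],9.3,.085)
```

```text
t 2.70 pos [ 0.4314 -0.1286  0.1242] yaw 14.69 tilt 0.24 F [-0.4  0.3  0.5] T [ 0.05 -0.04  0.03] open 0.992 q [-20.  -4. 125.   0.  59.  55.]
0.0117 -0.0109 0.0242 -0.23 -0.07 5.39 0.085; 0 0 0 0 0 0 0.085; 0 0 0 0 0 0 0.085; 0 0 0 0 0 0 0.085; 0 0 0 0 0 0 0.085
```

move_arm(increments="0.006 -0.006 0.012 -0.1 0 2.7 0.085; 0.005 -0.005 0.011 -0.1 0 2.4 0.085; 0 0 0 0 0 0 0.085; 0 0 0 0 0 0 0.085; 0 0 0 0 0 0 0.085")

```text
time_s: 3.12
ee_pos: [0.4351, -0.1235, 0.0978]
tool_rot: [[0.989, 0.145, -0.005], [0.145, -0.989, 0.0], [-0.005, -0.001, -1.0]]
contact_force: [-0.4, -0.4, -0.3]
opening: 0.997
```

Run:
```python
from h import *
st(); snap('wrist','w2')
```

```text
t 3.12 pos [ 0.4351 -0.1235  0.0978] yaw 8.36 tilt 0.30 F [-0.4 -0.4 -0.3] T [0.06 0.01 0.07] open 0.997 q [-19.  -2. 126.  -0.  56.  63.]
```

View pics/w2.png

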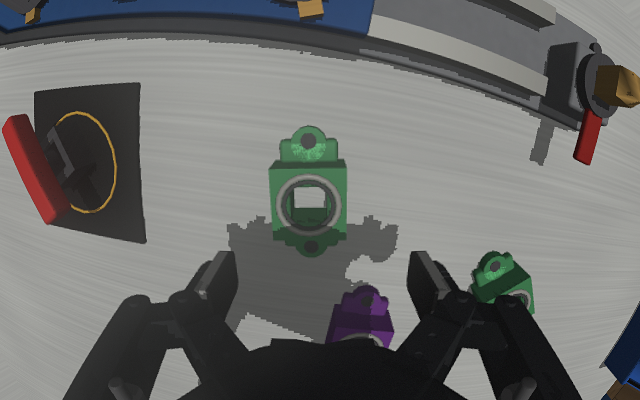

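Run:
```python
from h import *
crop('w2',250,110,370,270,5,'w2b')
```

```text
(no output)
```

View pics/w2b.png

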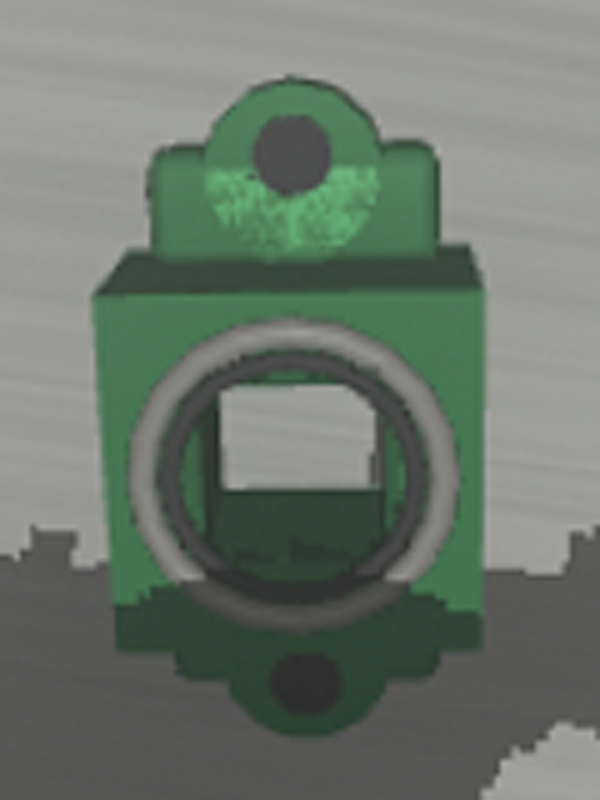

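Run:
```python
from h import *
s=manip.observe()
q=lambda u,v,z: px('wrist',250+u/5,110+v/5,z,s)[:2]
a=q(306,685,.012); b=q(292,153,.012); k=[q(u,v,.034) for u,v in [(95,295),(483,290),(483,652),(117,650)]]
print(q(294,474,.034),(a+b)/2,np.mean(k,0))
for d in (b-a,k[0]-k[3],k[1]-k[2],k[0]-k[1]): print(np.degrees(np.arctan2(d[1],d[0])),np.linalg.norm(d))
```

```text
[ 0.44011501 -0.11396243] [ 0.43921071 -0.1139541 ] [ 0.43934944 -0.11398509]
9.109192426030802 0.0868802396940269
8.735713210620327 0.053658014002055214
9.790600460876965 0.05434801801743035
98.91089576453265 0.05321804786017679
```

Run:
```python
from h import *
plan([.4396,-.1142,.05],9.1,.085,n=3)
```

```text
0.0019 -0.0029 0.016 -0.02 0.09 -0.24 0.085; 0.0019 -0.0029 0.016 -0.02 0.09 -0.24 0.085; 0.0019 -0.0029 0.016 -0.02 0.09 -0.24 0.085; 0 0 0 0 0 0 0.085; 0 0 0 0 0 0 0.085
```

move_arm(increments="0.002 -0.003 0.014 0 0.1 -0.24 0.085; 0.002 -0.003 0.014 0 0.1 -0.24 0.085; 0.0017 -0.003 0.013 0 0.1 -0.24 0.085; 0 0 0 0 0 0 0.085; 0 0 0 0 0 0 0.085")

```text
time_s: 3.58
ee_pos: [0.4432, -0.1178, 0.0613]
tool_rot: [[0.987, 0.158, 0.01], [0.158, -0.987, -0.003], [0.01, 0.005, -1.0]]
contact_force: [0.4, -0.1, -0.1]
opening: 0.994
```

Run:
```python
from h import *
st();plan([.4396,-.1142,.009],9.1,.085,n=4)
```

```text
t 3.58 pos [ 0.4432 -0.1178  0.0613] yaw 9.08 tilt 0.60 F [ 0.4 -0.1 -0.1] T [-0.   -0.   -0.04] open 0.994 q [-18.   1. 127.   0.  51.  63.]
-0.0009 -0.0011 0.0131 0.07 -0.14 -0.01 0.085; -0.0008 -0.0011 0.0131 0.07 -0.14 -0.01 0.085; -0.0008 -0.0011 0.0131 0.07 -0.14 -0.01 0.085; -0.0008 -0.0011 0.0131 0.07 -0.14 -0.01 0.085; 0 0 0 0 0 0 0.085
```

move_arm(increments="-0.001 -0.001 0.012 0.07 -0.14 0 0.085; -0.0008 -0.001 0.012 0.07 -0.14 0 0.085; -0.0008 -0.001 0.012 0.07 -0.14 0 0.085; 0 0 0.006 0 0 0 0.085; 0 0 0 0 0 0 0.085")

```text
time_s: 4.0
ee_pos: [0.443, -0.1171, 0.0195]
tool_rot: [[0.987, 0.158, 0.008], [0.158, -0.987, -0.003], [0.008, 0.004, -1.0]]
contact_force: [-0.5, 0.1, -0.2]
opening: 1.001
```

Run:
```python
from h import *
st();plan([.4396,-.1142,.009],9.1,.085,n=1)
```

```text
t 4.00 pos [ 0.443  -0.1171  0.0195] yaw 9.07 tilt 0.50 F [-0.5  0.1 -0.2] T [-0.01  0.04  0.06] open 1.001 q [-18.   5. 129.  -0.  45.  63.]
-0.003 -0.0035 0.0105 0.24 -0.44 -0.03 0.085; 0 0 0 0 0 0 0.085; 0 0 0 0 0 0 0.085; 0 0 0 0 0 0 0.085; 0 0 0 0 0 0 0.085
```

move_arm(increments="-0.0034 -0.0036 0.0105 0.25 -0.45 0 0.085; 0 0 0 0 0 0 0.085; 0 0 0 0 0 0 0.085; 0 0 0 0 0 0 0.085; 0 0 0 0 0 0 0.085")

```text
time_s: 4.42
ee_pos: [0.4387, -0.1139, 0.0077]
tool_rot: [[0.987, 0.158, -0.002], [0.158, -0.987, 0.001], [-0.002, -0.001, -1.0]]
contact_force: [-0.8, -0.9, -0.5]
opening: 0.994
```

Run:
```python
from h import *
st();plan([.4396,-.1142,.009],9.1,.085,n=1)
```

```text
t 4.42 pos [ 0.4387 -0.1139  0.0077] yaw 9.07 tilt 0.11 F [-0.8 -0.9 -0.5] T [ 0.03 -0.03 -0.05] open 0.994 q [-18.   6. 129.   0.  45.  63.]
0.0008 0.0004 -0.0013 -0.06 0.09 -0.03 0.085; 0 0 0 0 0 0 0.085; 0 0 0 0 0 0 0.085; 0 0 0 0 0 0 0.085; 0 0 0 0 0 0 0.085
```

move_arm(increments="0.001 0 -0.001 0 0 0 0.04; 0 0 0 0 0 0 0.04; 0 0 0 0 0 0 0.04; 0 0 0 0 0 0 0.04; 0 0 0 0 0 0 0.04")

```text
time_s: 4.83
ee_pos: [0.4407, -0.1138, 0.0101]
tool_rot: [[0.987, 0.158, 0.0], [0.158, -0.987, 0.0], [0.0, -0.0, -1.0]]
contact_force: [0.9, -0.7, -1.8]
opening: 0.618
```

Run:
```python
from h import *
st();plan([.4396,-.1142,.16],80,.04)
```

```text
t 4.83 pos [ 0.4407 -0.1138  0.0101] yaw 9.07 tilt 0.03 F [ 0.9 -0.7 -1.8] T [-0.   -0.13 -0.02] open 0.618 q [-18.   6. 129.   0.  45.  63.]
-0.0001 0 -0.0136 0 -0 -6.45 0.04; -0.0001 0 -0.0136 0 -0 -6.45 0.04; -0.0001 -0 -0.0136 0 -0 -6.45 0.04; -0.0001 -0 -0.0136 0 -0 -6.45 0.04; -0.0001 -0 -0.0136 0 -0 -6.45 0.04
-0.0001 -0 -0.0136 0 -0 -6.45 0.04; -0.0001 -0.0001 -0.0136 0 -0 -6.45 0.04; -0.0001 -0.0001 -0.0136 0 -0 -6.45 0.04; -0.0001 -0.0001 -0.0136 0 -0 -6.45 0.04; -0.0001 -0.0001 -0.0136 0 -0 -6.45 0.04
-0.0001 -0.0001 -0.0136 0 -0 -6.45 0.04; 0 0 0 0 0 0 0.04; 0 0 0 0 0 0 0.04; 0 0 0 0 0 0 0.04; 0 0 0 0 0 0 0.04
```

move_arm(increments="0 0 -0.02 0 0 0 0.04; 0 0 -0.03 0 0 0 0.04; 0 0 -0.03 0 0 0 0.04; 0 0 -0.03 0 0 0 0.04; 0 0 -0.03 0 0 0 0.04")

```text
time_s: 5.25
ee_pos: [0.4288, -0.1103, 0.142]
tool_rot: [[0.987, 0.157, -0.028], [0.158, -0.987, 0.009], [-0.026, -0.013, -1.0]]
contact_force: [0.5, 0.6, -5.0]
opening: 0.616
```

Run:
```python
from h import *
st();plan([.5,.03,.22],0,.04)
```

```text
t 5.25 pos [ 0.4288 -0.1103  0.142 ] yaw 9.08 tilt 1.69 F [ 0.5  0.6 -5. ] T [-0.   -0.13  0.02] open 0.616 q [-18.  -5. 124.   0.  63.  63.]
0.0181 -0.0257 -0.0157 -0.13 0.31 1.81 0.04; 0.0173 -0.0262 -0.0157 -0.13 0.31 1.81 0.04; 0.0166 -0.0267 -0.0157 -0.13 0.31 1.81 0.04; 0.0158 -0.0272 -0.0156 -0.13 0.31 1.81 0.04; 0.015 -0.0276 -0.0156 -0.13 0.31 1.81 0.04
```

move_arm(increments="0.0181 -0.0257 -0.012 -0.13 0.31 1.8 0.04; 0.0173 -0.0262 -0.012 -0.13 0.31 1.8 0.04; 0.0166 -0.0267 -0.012 -0.13 0.31 1.8 0.04; 0.0158 -0.0272 -0.012 -0.13 0.31 1.8 0.04; 0 0 0 0 0 0 0.04")

```text
time_s: 5.67
ee_pos: [0.4886, 0.0036, 0.1965]
tool_rot: [[1.0, 0.019, 0.004], [0.019, -1.0, -0.0], [0.004, 0.0, -1.0]]
contact_force: [1.2, 0.0, -3.0]
opening: 0.618
```

move_arm(increments="0 0 0 0 0 0 0.04; 0 0 0 0 0 0 0.04; 0 0 0 0 0 0 0.04; 0 0 0 0 0 0 0.04; 0 0 0 0 0 0 0.04")

```text
time_s: 6.08
ee_pos: [0.4848, 0.0036, 0.1921]
tool_rot: [[1.0, 0.022, -0.005], [0.022, -1.0, -0.001], [-0.005, 0.001, -1.0]]
contact_force: [-0.2, 0.6, -4.1]
opening: 0.618
```

Run:
```python
from h import *
st(); snap('wrist','w3')
```

```text
t 6.08 pos [0.4848 0.0036 0.1921] yaw 1.26 tilt 0.28 F [-0.2  0.6 -4.1] T [ 0.03  0.   -0.05] open 0.618 q [ -2.  -4. 117.  -0.  67.  86.]
```

View pics/w3.png

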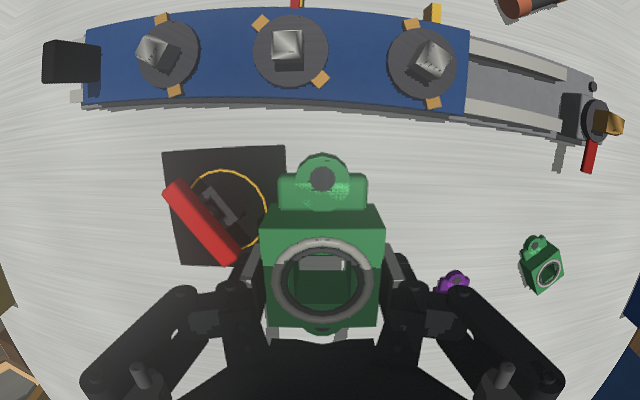

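move_arm(increments="0.02 -0.015 -0.01 0 0 1.2 0.04; 0.03 -0.015 -0.01 0 0 0 0.04; 0.02 0 -0.01 0 0 0 0.04; 0 0 0 0 0 0 0.04; 0 0 0 0 0 0 0.04")

```text
time_s: 6.55
ee_pos: [0.5527, 0.0312, 0.2177]
tool_rot: [[1.0, -0.007, -0.014], [-0.007, -1.0, -0.002], [-0.014, 0.002, -1.0]]
contact_force: [-0.2, -0.5, -4.2]
opening: 0.619
```

move_arm(increments="0 0 0 0 0 0 0.04; 0 0 0 0 0 0 0.04; 0 0 0 0 0 0 0.04; 0 0 0 0 0 0 0.04; 0 0 0 0 0 0 0.04")

```text
time_s: 6.97
ee_pos: [0.5489, 0.0291, 0.2151]
tool_rot: [[1.0, -0.009, -0.02], [-0.009, -1.0, -0.002], [-0.02, 0.002, -1.0]]
contact_force: [-0.6, 0.0, -4.4]
opening: 0.618
```

```bash
cat >> h.py <<'E'
def top(im,s,x0,x1,y0,y1,z,mm,out,n='wrist'):
    # image right = -y world, up = +x world ; mm per pixel
    W=int((y1-y0)*1000/mm);H=int((x1-x0)*1000/mm)
    m=np.zeros((H,W,2),np.float32)
    for i in range(H):
        for j in range(W):
            m[i,j]=proj(n,[x1-i*mm/1000,y1-j*mm/1000,z],s)
    o=cv2.remap(im,m[...,0],m[...,1],cv2.INTER_CUBIC)
    cv2.imwrite(f'pics/{out}.png',o[:,:,::-1]); return o
E
python3 - <<'E'
from h import *
st(); im,s=snap('wrist','w4')
top(im,s,.54,.67,-.14,.22,.056,.5,'t4')
E
```

```text
t 6.97 pos [0.5489 0.0291 0.2151] yaw -0.54 tilt 1.14 F [-0.6  0.  -4.4] T [ 0.01 -0.01 -0.05] open 0.618 q [  1.   3. 108.  -0.  71.  91.]Traceback (most recent call last):
  File "<stdin>", line 3, in <module>
  File "h.py", line 48, in top
    m[i,j]=proj(n,[x1-i*mm/1000,y1-j*mm/1000,z],s)
           ~~~~^^^^^^^^^^^^^^^^^^^^^^^^^^^^^^^^^^^
  File "h.py", line 17, in proj
    c=viewer.camera_model(n); f=200/np.tan(np.radians(c['fov_y']/2)); P=np.asarray(P,float)
ValueError: time passes only in moves, steps and waits
```

View pics/w4.png

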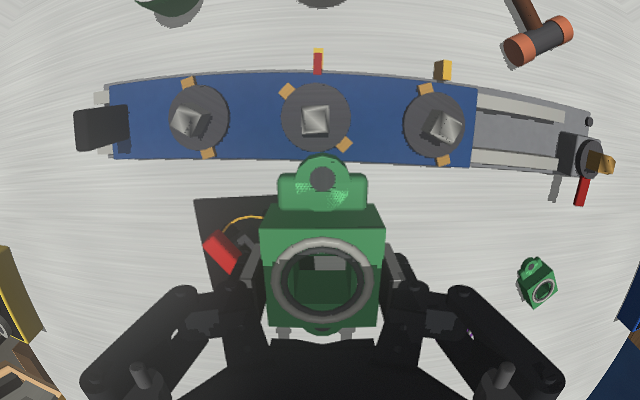

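```bash
python3 - <<'E'
t=open('h.py').read().replace("viewer.camera_model(n)","cam(n)")
t=t.replace("def snap","_c={}\ndef cam(n):\n    if n not in _c: _c[n]=viewer.camera_model(n)\n    return _c[n]\ndef snap",1)
open('h.py','w').write(t)
E
python3 - <<'E'
from h import *
s=manip.observe(); im=cv2.imread('pics/w4.png')[:,:,::-1]
top(im,s,.54,.67,-.14,.22,.056,.5,'t4')
E
```

```text
(no output)
```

View pics/t4.png

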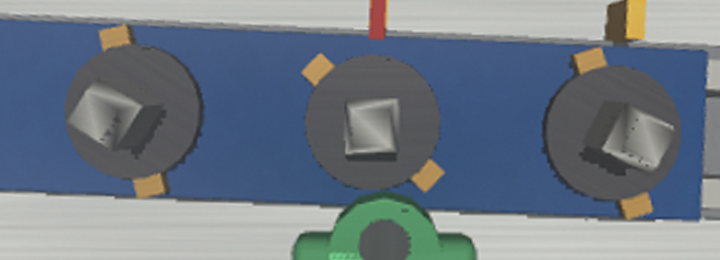

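Run:
```python
from h import *
s=manip.observe(); im=cv2.imread('pics/w4.png')[:,:,::-1]
o=[top(im,s,x-.045,x+.045,y-.045,y+.045,.084,.35,'tmp') for x,y in [(.6135,.153),(.609,.034),(.6035,-.086)]]
cv2.imwrite('pics/t4s.png',np.hstack(o)[:,:,::-1])
```

```text
(no output)
```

View pics/t4s.png

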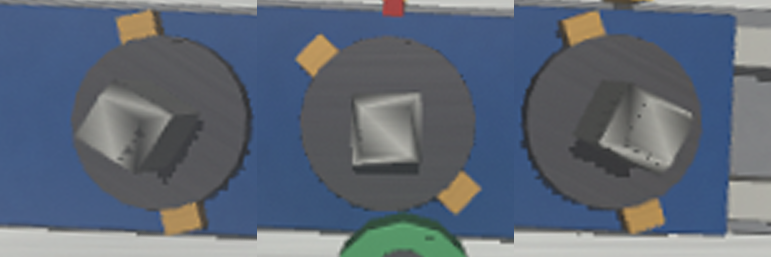

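Run:
```python
from h import *
crop('scene0',250,180,460,300,4,'sc_c'); crop('w4',380,40,480,180,5,'w4r')
```

```text
(no output)
```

View pics/sc_c.png

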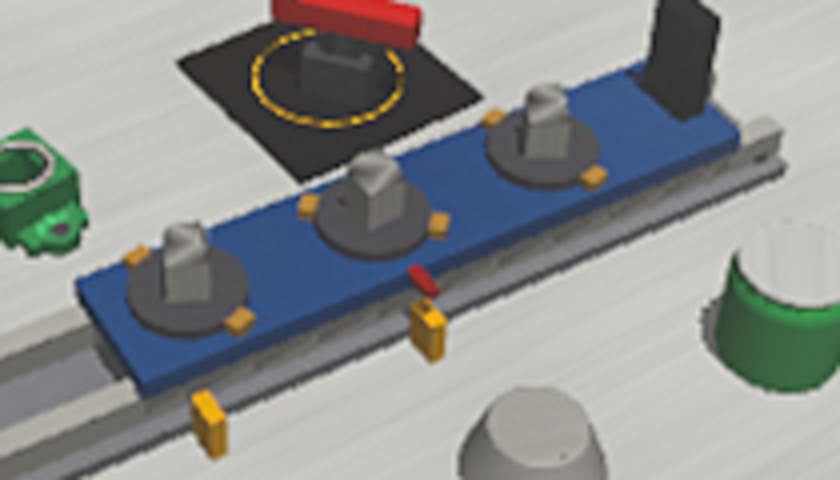

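View pics/w4r.png

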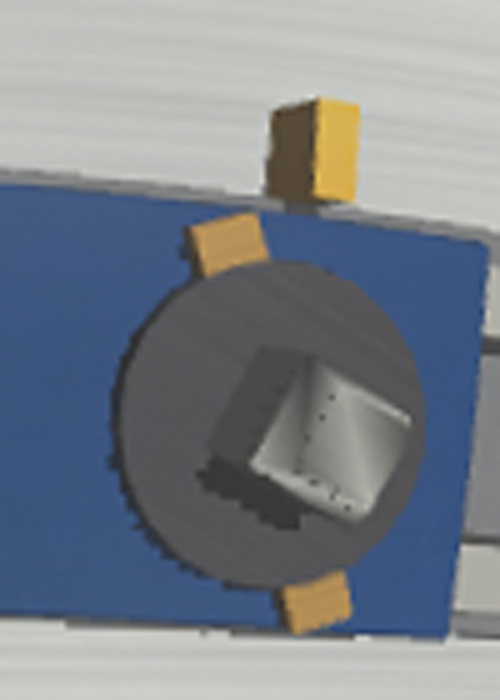

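Run:
```python
from h import *
plan([.535,.033,.16],0,.04,n=2)
```

```text
-0.0064 -0.0019 0.0276 0.06 0.58 -0.27 0.04; -0.0066 -0.0019 0.0276 0.06 0.58 -0.27 0.04; 0 0 0 0 0 0 0.04; 0 0 0 0 0 0 0.04; 0 0 0 0 0 0 0.04
```

move_arm(increments="-0.0064 -0.002 0.0276 0 0.58 -0.27 0.04; -0.0066 -0.002 0.0276 0 0.58 -0.27 0.04; 0 0 0 0 0 0 0.04; 0 0 0 0 0 0 0.04; 0 0 0 0 0 0 0.04")

```text
time_s: 7.43
ee_pos: [0.5354, 0.0328, 0.1613]
tool_rot: [[1.0, -0.0, 0.005], [-0.0, -1.0, -0.002], [0.005, 0.002, -1.0]]
contact_force: [-0.4, -0.5, -4.4]
opening: 0.623
```

move_arm(increments="0 0 0 0 0 0 0.04; 0 0 0 0 0 0 0.04; 0 0 0 0 0 0 0.04; 0 0 0 0 0 0 0.04; 0 0 0 0 0 0 0.04")

```text
time_s: 7.85
ee_pos: [0.5408, 0.0326, 0.1678]
tool_rot: [[1.0, -0.001, 0.015], [-0.0, -1.0, -0.002], [0.015, 0.002, -1.0]]
contact_force: [0.3, -0.3, -5.3]
opening: 0.618
```

Run:
```python
from h import *
im,s=snap('wrist','w5');st()
crop('w5',250,60,400,190,5,'w5m')
o=[top(im,s,.56,.66,-.015,.085,z,.25,'tmp') for z in (.056,.084)]
cv2.imwrite('pics/t5.png',np.hstack(o)[:,:,::-1])
```

```text
t 7.90 pos [0.541  0.0326 0.168 ] yaw -0.03 tilt 0.87 F [ 0.6  0.3 -5.5] T [-0.   -0.04 -0.01] open 0.616 q [  1.   3. 113.  -0.  63.  91.]
```

View pics/w5m.png

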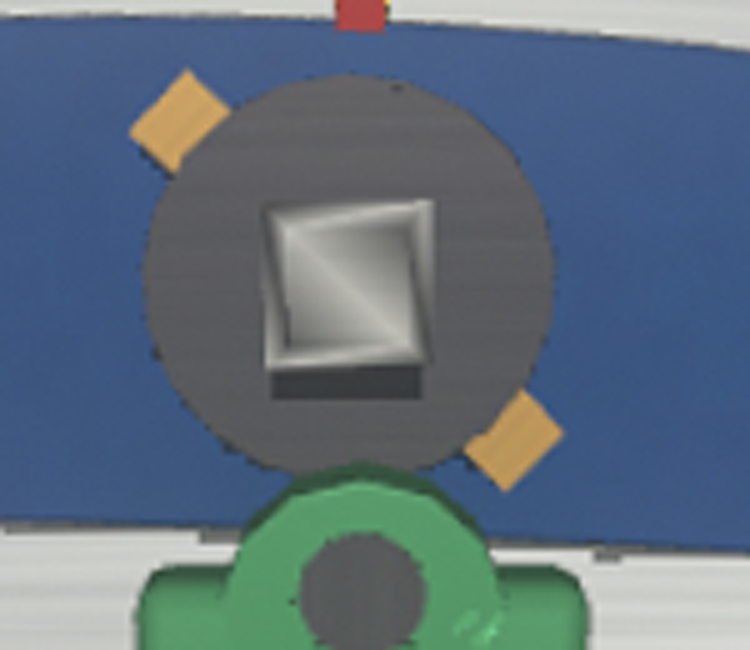

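View pics/t5.png

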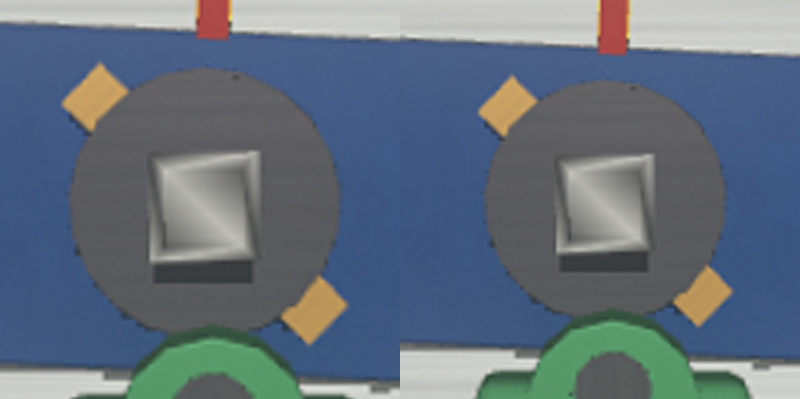

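Run:
```python
from h import *
s=manip.observe()
R=s['tool_rot']
print(proj('wrist',s['ee_pos']+R@[.042,0,-.002],s), 'obs 322.4 178')
for z in (.09,.096): print(px('scene',343.8,220.7,z), px('side',295,193,z))
print(proj('scene',[.6094,.0339,.096]),proj('side',[.6094,.0339,.096]))
```

```text
[321.00215595 178.059619  ] obs 322.4 178
[0.60672422 0.03921168 0.09      ] [0.60720976 0.0384349  0.09      ]
[0.61220059 0.03520904 0.096     ] [0.60433773 0.0456279  0.096     ]
[342.6140805  220.20518426] [294.78189646 189.62692036]
```

Run:
```python
from h import *
plan([.6104,.0338,.16],-.5,.04,n=3)
```

```text
0.0231 -0.0004 0.003 0.04 -0.29 0.16 0.04; 0.0231 -0.0005 0.0029 0.04 -0.29 0.16 0.04; 0.0231 -0.0005 0.0028 0.04 -0.29 0.16 0.04; 0 0 0 0 0 0 0.04; 0 0 0 0 0 0 0.04
```

move_arm(increments="0.023 0 0.003 0 -0.29 0.16 0.04; 0.023 0 0.003 0 -0.29 0.16 0.04; 0.015 -0.001 0.003 0 -0.29 0.16 0.04; 0 0 0 0 0 0 0.04; 0 0 0 0 0 0 0.04")

```text
time_s: 8.32
ee_pos: [0.604, 0.0334, 0.1601]
tool_rot: [[1.0, -0.009, -0.0], [-0.009, -1.0, -0.002], [-0.0, 0.002, -1.0]]
contact_force: [-0.5, -0.6, -3.9]
opening: 0.615
```

Run:
```python
from h import *
st();plan([.6104,.0338,.125],-.5,.04,n=2)
```

```text
t 8.32 pos [0.604  0.0334 0.1601] yaw -0.53 tilt 0.13 F [-0.5 -0.6 -3.9] T [-0.    0.   -0.02] open 0.615 q [  1.  11. 105.  -0.  64.  91.]
0.0032 -0.0003 0.0175 0.06 0 -0.01 0.04; 0.0032 -0.0002 0.0175 0.06 0 -0.01 0.04; 0 0 0 0 0 0 0.04; 0 0 0 0 0 0 0.04; 0 0 0 0 0 0 0.04
```

move_arm(increments="0.0035 -0.0003 0.0165 0.06 0 0 0.04; 0.0035 -0.0002 0.0165 0.06 0 0 0.04; 0 0 0 0 0 0 0.04; 0 0 0 0 0 0 0.04; 0 0 0 0 0 0 0.04")

```text
time_s: 8.73
ee_pos: [0.6092, 0.0338, 0.1278]
tool_rot: [[1.0, -0.009, -0.001], [-0.009, -1.0, -0.0], [-0.001, 0.0, -1.0]]
contact_force: [0.7, 0.7, -4.1]
opening: 0.617
```

Run:
```python
from h import *
st();plan([.6104,.0338,.115],-.5,.04,n=1)
snap('wrist','w6');crop('w6',220,130,420,350,3,'w6c')
```

```text
t 8.73 pos [0.6092 0.0338 0.1278] yaw -0.51 tilt 0.06 F [ 0.7  0.7 -4.1] T [ 0.03  0.02 -0.02] open 0.617 q [  1.  13. 106.  -0.  61.  91.]
0.0012 -0.0001 0.0128 0.01 0.06 -0.01 0.04; 0 0 0 0 0 0 0.04; 0 0 0 0 0 0 0.04; 0 0 0 0 0 0 0.04; 0 0 0 0 0 0 0.04
```

View pics/w6c.png

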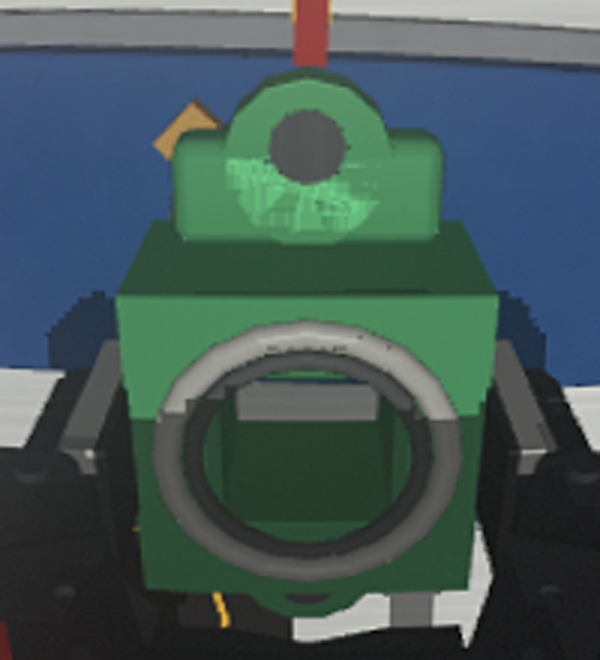

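move_arm(increments="0.0012 0 0.014 0 0.06 0 0.04; 0 0 0 0 0 0 0.04; 0 0 0 0 0 0 0.04; 0 0 0 0 0 0 0.04; 0 0 0 0 0 0 0.04")

```text
time_s: 9.2
ee_pos: [0.6115, 0.0339, 0.116]
tool_rot: [[1.0, -0.009, 0.005], [-0.009, -1.0, -0.0], [0.005, 0.0, -1.0]]
contact_force: [-0.6, 0.1, -4.2]
opening: 0.616
```

Run:
```python
from h import *
st();plan([.6104,.0338,.095],-.5,.04,n=2)
```

```text
t 9.20 pos [0.6115 0.0339 0.116 ] yaw -0.50 tilt 0.29 F [-0.6  0.1 -4.2] T [-0.01 -0.03  0.03] open 0.616 q [  1.  14. 106.  -0.  60.  91.]
-0.0006 0 0.0105 0 -0.14 -0 0.04; -0.0006 0 0.0105 0 -0.14 -0 0.04; 0 0 0 0 0 0 0.04; 0 0 0 0 0 0 0.04; 0 0 0 0 0 0 0.04
```

move_arm(increments="-0.0008 0 0.008 0 -0.14 0 0.04; -0.0006 0 0.008 0 -0.14 0 0.04; 0 0 0.006 0 0 0 0.04; 0 0 0 0 0 0 0.04; 0 0 0 0 0 0 0.04")

```text
time_s: 9.62
ee_pos: [0.61, 0.0339, 0.0923]
tool_rot: [[1.0, -0.009, -0.001], [-0.009, -1.0, -0.0], [-0.001, 0.0, -1.0]]
contact_force: [1.2, 0.3, -4.5]
opening: 0.62
```

Run:
```python
from h import *
st();plan([.6104,.0338,.070],-.5,.04,n=2)
```

```text
t 9.62 pos [0.61   0.0339 0.0923] yaw -0.50 tilt 0.03 F [ 1.2  0.3 -4.5] T [ 0.03 -0.01  0.02] open 0.620 q [  1.  15. 107.  -0.  57.  91.]
0.0002 0 0.0111 0 0.01 0 0.04; 0.0002 0 0.0111 0 0.01 0 0.04; 0 0 0 0 0 0 0.04; 0 0 0 0 0 0 0.04; 0 0 0 0 0 0 0.04
```

No contact force with the bearing already 14 mm down over the stub. I'll continue down.

move_arm(increments="0 0 0.008 0 0 0 0.04; 0 0 0.007 0 0 0 0.04; 0 0 0.003 0 0 0 0.04; 0 0 0 0 0 0 0.04; 0 0 0 0 0 0 0.04")

```text
time_s: 10.03
ee_pos: [0.6098, 0.0338, 0.0713]
tool_rot: [[1.0, -0.009, -0.001], [-0.009, -1.0, -0.0], [-0.001, 0.0, -1.0]]
contact_force: [-0.7, 0.3, -3.7]
opening: 0.616
```

Run:
```python
from h import *
st()
```

```text
t 10.03 pos [0.6098 0.0338 0.0713] yaw -0.50 tilt 0.08 F [-0.7  0.3 -3.7] T [-0.   -0.04  0.03] open 0.616 q [  1.  17. 108.  -0.  55.  91.]
```

move_arm(increments="0 0 0.003 0 0 0 0.04; 0 0 0 0 0 0 0.04; 0 0 0.002 0 0 0 0.04; 0 0 0 0 0 0 0.04; 0 0 0 0 0 0 0.04")

```text
time_s: 10.45
ee_pos: [0.6113, 0.0339, 0.0689]
tool_rot: [[1.0, -0.009, 0.001], [-0.009, -1.0, -0.0], [0.001, 0.0, -1.0]]
contact_force: [-0.4, 0.6, -4.3]
opening: 0.615
```

Run:
```python
from h import *
st()
```

```text
t 10.45 pos [0.6113 0.0339 0.0689] yaw -0.49 tilt 0.08 F [-0.4  0.6 -4.3] T [-0.    0.07  0.04] open 0.615 q [  1.  17. 108.  -0.  55.  91.]
```

move_arm(increments="-0.0005 0 0.004 0 0 0 0.04; 0 0 0 0 0 0 0.04; 0 0 0.003 0 0 0 0.04; 0 0 0 0 0 0 0.04; 0 0 0 0 0 0 0.04")

```text
time_s: 10.87
ee_pos: [0.6113, 0.0339, 0.0682]
tool_rot: [[1.0, -0.008, 0.002], [-0.008, -1.0, -0.0], [0.002, 0.0, -1.0]]
contact_force: [0.2, -0.2, -3.8]
opening: 0.616
```

Run:
```python
from h import *
st()
```

```text
t 10.87 pos [0.6113 0.0339 0.0682] yaw -0.48 tilt 0.14 F [ 0.2 -0.2 -3.8] T [0.01 0.   0.01] open 0.616 q [  1.  17. 108.  -0.  55.  91.]
```

move_arm(increments="0 0 0.004 0 0 0 0.04; 0 0 0.004 0 0 0 0.04; 0 0 0.003 0 0 0 0.04; 0 0 0.003 0 0 0 0.04; 0 0 0.002 0 0 0 0.04")

```text
time_s: 11.28
ee_pos: [0.6114, 0.0341, 0.0681]
tool_rot: [[1.0, -0.008, 0.0], [-0.008, -1.0, -0.0], [0.0, 0.0, -1.0]]
contact_force: [-5.8, -0.8, 6.4]
opening: 0.62
```

Run:
```python
from h import *
st()
```

```text
t 11.28 pos [0.6114 0.0341 0.0681] yaw -0.47 tilt 0.01 F [-5.8 -0.8  6.4] T [0.   1.04 0.04] open 0.620 q [  1.  17. 108.  -0.  55.  91.]
```

move_arm(increments="0 0 0 0 0 0 0.085; 0 0 0 0 0 0 0.085; 0 0 0 0 0 0 0.085; 0 0 -0.01 0 0 0 0.085; 0 0 -0.02 0 0 0 0.085")

```text
time_s: 11.7
ee_pos: [0.6117, 0.0341, 0.0962]
tool_rot: [[1.0, -0.009, 0.0], [-0.009, -1.0, -0.0], [0.0, 0.0, -1.0]]
contact_force: [0.4, -0.3, 0.1]
opening: 0.998
```

move_arm(increments="0 0 -0.03 0 0 0 0.085; 0 0 -0.03 0 0 0 0.085; 0 0 -0.02 0 0 0 0.085; -0.02 0 0 0 0 0 0.085; 0 0 0 0 0 0 0.085")

```text
time_s: 12.12
ee_pos: [0.5955, 0.0342, 0.1858]
tool_rot: [[1.0, -0.009, 0.009], [-0.009, -1.0, 0.0], [0.009, -0.0, -1.0]]
contact_force: [-0.2, -0.1, -0.5]
opening: 0.997
```

Run:
```python
from h import *
snap('side','s7');snap('wrist','w7');st();crop('s7',200,130,360,290,5,'s7c')
```

```text
t 12.22 pos [0.5984 0.0342 0.1863] yaw -0.50 tilt 0.78 F [ 0.3  1.  -0. ] T [-0.03 -0.04 -0.01] open 0.995 q [  1.   8. 105.  -0.  66.  91.]
```

View pics/w7.png

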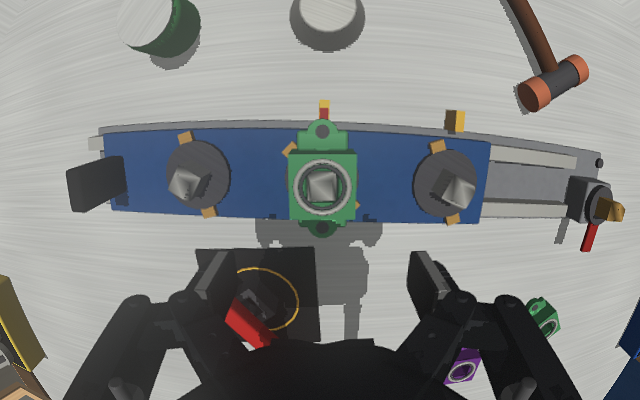

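View pics/s7.png

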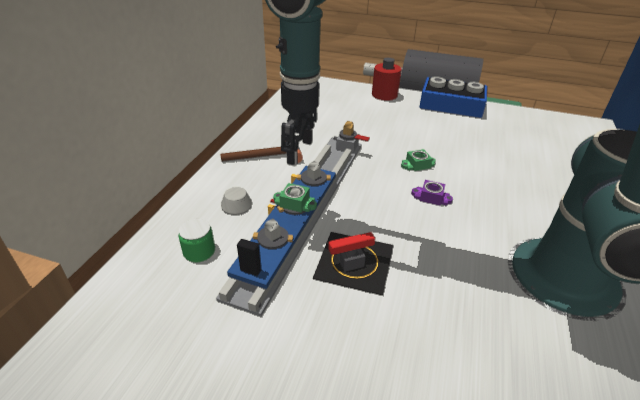

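Bearing B sits level on the middle stub, with the stub top showing through the ring at (322,188). Now bearing A, the green one at (541,318); the purple at (463,365) stays.

Run:
```python
from h import *
plan([.375,-.315,.2],30,.085)
```

```text
-0.0183 0.0293 -0.0014 0.02 -0.06 -2.54 0.085; -0.0196 0.0284 -0.0014 0.02 -0.06 -2.54 0.085; -0.0209 0.0275 -0.0014 0.02 -0.06 -2.54 0.085; -0.0221 0.0266 -0.0014 0.02 -0.06 -2.54 0.085; -0.0232 0.0256 -0.0013 0.02 -0.06 -2.54 0.085
-0.0243 0.0245 -0.0013 0.02 -0.06 -2.54 0.085; -0.0254 0.0234 -0.0013 0.02 -0.06 -2.54 0.085; -0.0264 0.0223 -0.0013 0.02 -0.06 -2.54 0.085; -0.0274 0.0211 -0.0013 0.02 -0.06 -2.54 0.085; -0.0283 0.0198 -0.0012 0.02 -0.06 -2.54 0.085
-0.0291 0.0185 -0.0012 0.02 -0.06 -2.54 0.085; -0.0299 0.0172 -0.0012 0.02 -0.06 -2.54 0.085; 0 0 0 0 0 0 0.085; 0 0 0 0 0 0 0.085; 0 0 0 0 0 0 0.085
```

move_arm(increments="-0.018 0.029 -0.001 0 0 -2.5 0.085; -0.0196 0.028 -0.001 0 0 -2.5 0.085; -0.021 0.0275 -0.001 0 0 -2.5 0.085; -0.022 0.0266 -0.001 0 0 -2.5 0.085; -0.023 0.0256 -0.001 0 0 -2.5 0.085")

```text
time_s: 12.63
ee_pos: [0.5092, -0.1102, 0.1881]
tool_rot: [[0.974, 0.227, 0.017], [0.227, -0.974, 0.002], [0.017, 0.002, -1.0]]
contact_force: [-0.2, -1.1, 1.1]
opening: 0.995
```

move_arm(increments="-0.0243 0.0245 -0.001 0 0 -2.5 0.085; -0.0254 0.0234 -0.001 0 0 -2.5 0.085; -0.0264 0.0223 -0.001 0 0 -2.5 0.085; -0.0274 0.021 -0.001 0 0 -2.5 0.085; -0.028 0.02 -0.001 0 0 -2.5 0.085")

```text
time_s: 13.05
ee_pos: [0.4154, -0.2641, 0.1888]
tool_rot: [[0.896, 0.444, 0.015], [0.444, -0.896, 0.003], [0.015, 0.004, -1.0]]
contact_force: [-0.3, 0.2, -0.1]
opening: 0.999
```

Run:
```python
from h import *
st();plan([.375,-.315,.2],30,.085,n=3)
```

```text
t 13.05 pos [ 0.4154 -0.2641  0.1888] yaw 26.39 tilt 0.89 F [-0.3  0.2 -0.1] T [0.01 0.03 0.  ] open 0.999 q [-36.  -4. 117.   1.  66.  28.]
-0.0196 0.0092 -0.004 0.09 -0.28 -1.2 0.085; -0.0198 0.0088 -0.0039 0.09 -0.28 -1.2 0.085; -0.02 0.0084 -0.0038 0.09 -0.28 -1.2 0.085; 0 0 0 0 0 0 0.085; 0 0 0 0 0 0 0.085
```

move_arm(increments="-0.018 0.009 -0.004 0 -0.28 -1 0.085; -0.01 0.005 -0.004 0 -0.28 0 0.085; 0 0 0 0 -0.28 0 0.085; 0 0 0 0 0 0 0.085; 0 0 0 0 0 0 0.085")

```text
time_s: 13.47
ee_pos: [0.3926, -0.2968, 0.1943]
tool_rot: [[0.891, 0.454, -0.002], [0.454, -0.891, -0.004], [-0.003, 0.003, -1.0]]
contact_force: [-0.6, -0.4, 0.8]
opening: 0.994
```

Run:
```python
from h import *
im,s=snap('wrist','w8');st()
top(im,s,.29,.44,-.42,-.22,.034,.25,'t8')
```

```text
t 13.52 pos [ 0.3927 -0.2965  0.1941] yaw 27.02 tilt 0.24 F [-0.   1.4 -1.3] T [0.01 0.02 0.01] open 0.995 q [-40.  -3. 116.  -0.  67.  23.]
```

View pics/w8.png

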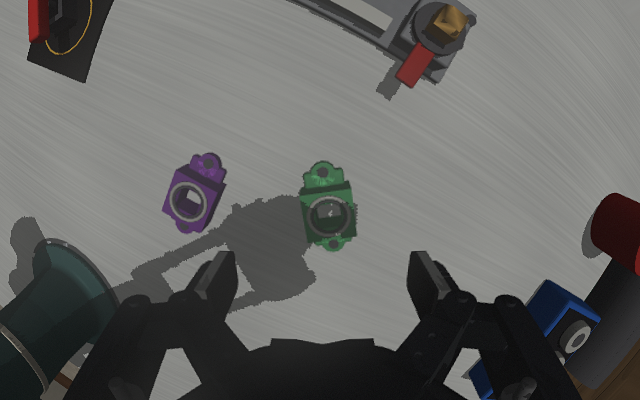

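View pics/t8.png

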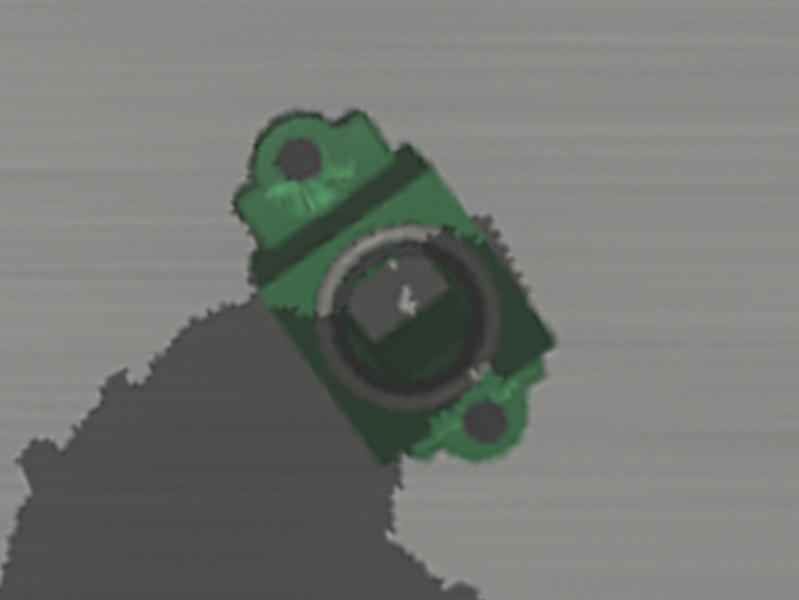

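Run:
```python
from h import *
s=manip.observe()
def q(u,v,z):
    p=proj('wrist',[.44-v*.00025,-.22-u*.00025,.034],s); return px('wrist',*p,z,s)[:2]
a,b=q(486,420,.012),q(298,158,.012); c=q(408,317,.034)
k=[q(*w,.034) for w in [(263,297),(433,165),(552,340),(382,464)]]
print(c,(a+b)/2,np.mean(k,0))
for d in (b-a,k[0]-k[3],k[1]-k[2],k[0]-k[1]): print(np.degrees(np.arctan2(d[1],d[0])),np.linalg.norm(d))
```

```text
[ 0.36075 -0.322  ] [ 0.36096699 -0.32212138] [ 0.360875 -0.321875]
35.661605023764636 0.08648224986613427
35.47271661854281 0.05126524163604167
34.21570213244271 0.05290675760242706
127.8282878346132 0.05380752735446117
```

Run:
```python
from h import *
plan([.361,-.322,.07],35.5,.085,n=4)
```

```text
-0.0098 0.002 0.0311 0.03 0.05 -2.12 0.085; -0.0099 0.0017 0.0311 0.03 0.05 -2.12 0.085; -0.01 0.0013 0.031 0.03 0.05 -2.12 0.085; -0.0101 0.0009 0.031 0.03 0.05 -2.12 0.085; 0 0 0 0 0 0 0.085
```

move_arm(increments="-0.01 0.002 0.028 0 0 -2.1 0.085; -0.01 0.0017 0.028 0 0 -2.1 0.085; -0.01 0.0013 0.026 0 0 -2.1 0.085; -0.006 0.0009 0.01 0 0 -1 0.085; 0 0 0 0 0 0 0.085")

```text
time_s: 13.93
ee_pos: [0.37, -0.3173, 0.1004]
tool_rot: [[0.817, 0.576, 0.005], [0.577, -0.817, -0.006], [0.0, 0.007, -1.0]]
contact_force: [0.0, 0.3, -0.2]
opening: 0.995
```

Run:
```python
from h import *
st();plan([.361,-.322,.06],35.5,.085,n=1)
```

```text
t 13.93 pos [ 0.37   -0.3173  0.1004] yaw 35.21 tilt 0.42 F [ 0.   0.3 -0.2] T [0.03 0.08 0.03] open 0.995 q [-44.   2. 122.  -0.  56.  11.]
-0.0101 -0.0016 0.0403 0.42 -0.02 -0.29 0.085; 0 0 0 0 0 0 0.085; 0 0 0 0 0 0 0.085; 0 0 0 0 0 0 0.085; 0 0 0 0 0 0 0.085
```

move_arm(increments="-0.0055 -0.0008 0.02 0.2 0 -0.15 0.085; -0.0045 -0.0008 0.02 0.2 0 -0.15 0.085; 0 0 0 0 0 0 0.085; 0 0 0 0 0 0 0.085; 0 0 0 0 0 0 0.085")

```text
time_s: 14.35
ee_pos: [0.3654, -0.319, 0.0611]
tool_rot: [[0.812, 0.583, 0.002], [0.583, -0.812, 0.001], [0.002, 0.001, -1.0]]
contact_force: [0.5, -0.2, -0.2]
opening: 0.996
```

Run:
```python
from h import *
st();plan([.361,-.322,.009],35.5,.085,n=2)
```

```text
t 14.35 pos [ 0.3654 -0.319   0.0611] yaw 35.67 tilt 0.15 F [ 0.5 -0.2 -0.2] T [ 0.01  0.01 -0.  ] open 0.996 q [-44.   5. 124.   0.  51.  10.]
-0.0027 -0.0001 0.0261 0.02 -0.07 0.08 0.085; -0.0027 -0.0001 0.0261 0.02 -0.07 0.08 0.085; 0 0 0 0 0 0 0.085; 0 0 0 0 0 0 0.085; 0 0 0 0 0 0 0.085
```

move_arm(increments="-0.003 0 0.022 0 0 0 0.085; -0.003 0 0.018 0 0 0 0.085; 0 0 0 0 0 0 0.085; 0 0 0 0 0 0 0.085; 0 0 0 0 0 0 0.085")

```text
time_s: 14.77
ee_pos: [0.3684, -0.326, 0.0291]
tool_rot: [[0.811, 0.585, 0.014], [0.585, -0.811, -0.009], [0.006, 0.015, -1.0]]
contact_force: [0.4, -0.5, 0.1]
opening: 0.991
```

Run:
```python
from h import *
st();plan([.361,-.322,.0095],35.5,.085,n=1); snap('wrist','w9')
```

```text
t 14.77 pos [ 0.3684 -0.326   0.0291] yaw 35.78 tilt 0.93 F [ 0.4 -0.5  0.1] T [-0.03  0.03 -0.  ] open 0.991 q [-45.   8. 125.   0.  47.  10.]
-0.0038 -0.0078 0.0194 0.86 -0.34 0.28 0.085; 0 0 0 0 0 0 0.085; 0 0 0 0 0 0 0.085; 0 0 0 0 0 0 0.085; 0 0 0 0 0 0 0.085
```

View pics/w9.png

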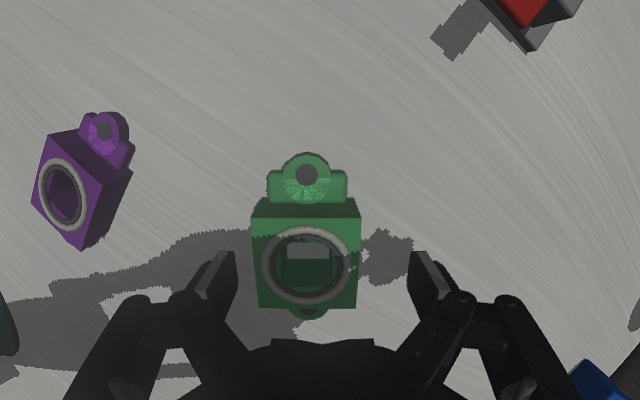

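move_arm(increments="-0.004 -0.0078 0.009 0.8 -0.34 -0.28 0.085; 0 0 0.008 0 0 0 0.085; 0 0 0 0 0 0 0.085; 0 0 0 0 0 0 0.085; 0 0 0 0 0 0 0.085")

```text
time_s: 15.23
ee_pos: [0.3626, -0.3237, 0.0142]
tool_rot: [[0.808, 0.589, 0.004], [0.589, -0.808, -0.005], [0.001, 0.007, -1.0]]
contact_force: [-0.1, -0.0, -0.2]
opening: 0.996
```

Run:
```python
from h import *
st();plan([.361,-.322,.0095],35.5,.085,n=1)
```

```text
t 15.23 pos [ 0.3626 -0.3237  0.0142] yaw 36.11 tilt 0.39 F [-0.1 -0.  -0.2] T [-0.02  0.04 -0.05] open 0.996 q [-45.   9. 125.  -0.  45.   9.]
-0.0003 -0.0024 0.0047 0.39 -0.03 0.61 0.085; 0 0 0 0 0 0 0.085; 0 0 0 0 0 0 0.085; 0 0 0 0 0 0 0.085; 0 0 0 0 0 0 0.085
```

move_arm(increments="-0.0003 -0.0024 0.0045 0.39 0 0.6 0.085; 0 0 0 0 0 0 0.085; 0 0 0 0 0 0 0.085; 0 0 0 0 0 0 0.085; 0 0 0 0 0 0 0.085")

```text
time_s: 15.65
ee_pos: [0.3607, -0.3219, 0.0092]
tool_rot: [[0.815, 0.58, -0.0], [0.58, -0.815, 0.001], [0.001, -0.001, -1.0]]
contact_force: [0.2, 0.2, 0.0]
opening: 0.996
```

Run:
```python
from h import *
st();plan([.361,-.322,.0095],35.5,.085,n=1)
```

```text
t 15.65 pos [ 0.3607 -0.3219  0.0092] yaw 35.42 tilt 0.07 F [0.2 0.2 0. ] T [-0.01  0.   -0.01] open 0.996 q [-45.   9. 126.   0.  45.  10.]
0.0001 0.0003 -0.0003 -0.06 -0.03 -0.08 0.085; 0 0 0 0 0 0 0.085; 0 0 0 0 0 0 0.085; 0 0 0 0 0 0 0.085; 0 0 0 0 0 0 0.085
```

move_arm(increments="0 0 0 0 0 0 0.04; 0 0 0 0 0 0 0.04; 0 0 0 0 0 0 0.04; 0 0 0 0 0 0 0.04; 0 0 0 0 0 0 0.04")

```text
time_s: 16.07
ee_pos: [0.3609, -0.322, 0.0096]
tool_rot: [[0.815, 0.58, 0.0], [0.58, -0.815, 0.001], [0.001, -0.001, -1.0]]
contact_force: [-0.2, -0.6, -1.2]
opening: 0.621
```

move_arm(increments="0 0 -0.015 0 0 0 0.04; 0 0 -0.03 0 0 0 0.04; 0 0 -0.03 0 0 0 0.04; 0 0 -0.03 0 0 0 0.04; 0 0 -0.03 0 0 0 0.04")

```text
time_s: 16.48
ee_pos: [0.3516, -0.313, 0.1352]
tool_rot: [[0.815, 0.579, -0.022], [0.58, -0.815, 0.023], [-0.005, -0.032, -0.999]]
contact_force: [1.0, -0.5, -4.5]
opening: 0.62
```

Run:
```python
from h import *
st();plan([.54,.153,.21],-10,.04)
```

```text
t 16.48 pos [ 0.3516 -0.313   0.1352] yaw 35.42 tilt 1.85 F [ 1.  -0.5 -4.5] T [-0.03 -0.06  0.02] open 0.620 q [-45.  -1. 121.   0.  62.  10.]
0.0282 -0.0182 -0.0045 -0.11 0.07 3.03 0.04; 0.0272 -0.0196 -0.0046 -0.11 0.07 3.03 0.04; 0.0262 -0.021 -0.0046 -0.11 0.07 3.03 0.04; 0.025 -0.0224 -0.0046 -0.11 0.07 3.03 0.04; 0.0238 -0.0237 -0.0046 -0.11 0.07 3.03 0.04
0.0225 -0.0249 -0.0046 -0.11 0.07 3.03 0.04; 0.0212 -0.026 -0.0046 -0.11 0.07 3.03 0.04; 0.0198 -0.0271 -0.0047 -0.11 0.07 3.03 0.04; 0.0183 -0.0281 -0.0047 -0.11 0.07 3.03 0.04; 0.0168 -0.029 -0.0047 -0.11 0.07 3.03 0.04
0.0153 -0.0299 -0.0048 -0.11 0.07 3.03 0.04; 0.0137 -0.0306 -0.0048 -0.11 0.07 3.03 0.04; 0.012 -0.0313 -0.0048 -0.11 0.07 3.03 0.04; 0.0104 -0.0319 -0.0049 -0.11 0.07 3.03 0.04; 0.0087 -0.0324 -0.0049 -0.11 0.07 3.03 0.04
```

move_arm(increments="0.0282 -0.018 -0.01 -0.1 0.07 3 0.04; 0.0272 -0.0196 -0.01 -0.1 0.07 3 0.04; 0.0262 -0.021 -0.01 -0.1 0.07 3 0.04; 0.025 -0.0224 -0.006 -0.1 0.07 3 0.04; 0.0238 -0.0237 -0.006 -0.1 0.07 3 0.04")

```text
time_s: 16.9
ee_pos: [0.4157, -0.1604, 0.1835]
tool_rot: [[0.945, 0.327, -0.009], [0.327, -0.945, 0.011], [-0.005, -0.013, -1.0]]
contact_force: [0.6, 0.2, -4.9]
opening: 0.616
```

move_arm(increments="0.0225 -0.025 -0.003 -0.1 0.07 3 0.04; 0.021 -0.026 -0.003 -0.1 0.07 3 0.04; 0.02 -0.027 -0.003 -0.1 0.07 3 0.04; 0.018 -0.028 -0.003 -0.1 0.07 3 0.04; 0.017 -0.029 -0.002 -0.1 0.07 3 0.04")

```text
time_s: 17.32
ee_pos: [0.479, 0.0021, 0.1946]
tool_rot: [[0.998, 0.057, -0.008], [0.057, -0.998, 0.004], [-0.008, -0.004, -1.0]]
contact_force: [1.1, -0.5, -4.1]
opening: 0.62
```

Run:
```python
from h import *
st();plan([.54,.153,.2],-10,.04)
```

```text
t 17.32 pos [0.479  0.0021 0.1946] yaw 3.25 tilt 0.53 F [ 1.1 -0.5 -4.1] T [-0.01 -0.02  0.02] open 0.620 q [ -3.  -5. 117.   0.  68.  84.]
0.0139 -0.0295 -0.0011 -0.04 0.1 2.65 0.04; 0.0125 -0.0301 -0.0011 -0.04 0.1 2.65 0.04; 0.0111 -0.0306 -0.0011 -0.04 0.1 2.65 0.04; 0.0097 -0.0311 -0.0011 -0.04 0.1 2.65 0.04; 0.0082 -0.0315 -0.0011 -0.04 0.1 2.65 0.04
```

move_arm(increments="0.0139 -0.0295 -0.001 0 0.1 2.65 0.04; 0.0125 -0.03 -0.001 0 0.1 2.65 0.04; 0.011 -0.0306 -0.001 0 0.1 2.65 0.04; 0.01 -0.031 -0.001 0 0.1 2.65 0.04; 0.003 -0.01 -0.001 0 0.1 1 0.04")

```text
time_s: 17.73
ee_pos: [0.5298, 0.1428, 0.1928]
tool_rot: [[0.988, -0.153, -0.01], [-0.153, -0.988, 0.004], [-0.01, -0.002, -1.0]]
contact_force: [-0.4, -0.6, -5.3]
opening: 0.614
```

move_arm(increments="0 0 0 0 0 0 0.04; 0 0 0 0 0 0 0.04; 0 0 0 0 0 0 0.04; 0 0 0 0 0 0 0.04; 0 0 0 0 0 0 0.04")

```text
time_s: 18.15
ee_pos: [0.5256, 0.1434, 0.1867]
tool_rot: [[0.989, -0.149, -0.021], [-0.149, -0.989, 0.001], [-0.021, 0.002, -1.0]]
contact_force: [0.1, 0.3, -5.4]
opening: 0.62
```

Run:
```python
from h import *
st();im,s=snap('wrist','w10');
o=[top(im,s,.563,.663,.103,.203,z,.25,'tmp') for z in (.057,.085)]
cv2.imwrite('pics/t10.png',np.hstack(o)[:,:,::-1])
```

```text
t 18.15 pos [0.5256 0.1434 0.1867] yaw -8.56 tilt 1.20 F [ 0.1  0.3 -5.4] T [-0.03 -0.1   0.06] open 0.620 q [ 12.   4. 110.   0.  68. 111.]
```

View pics/w10.png

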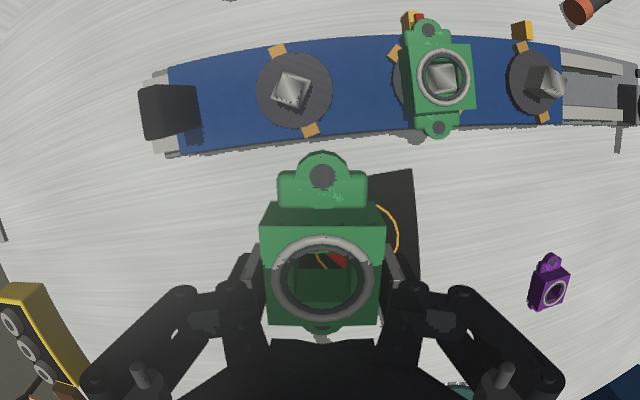

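View pics/t10.png

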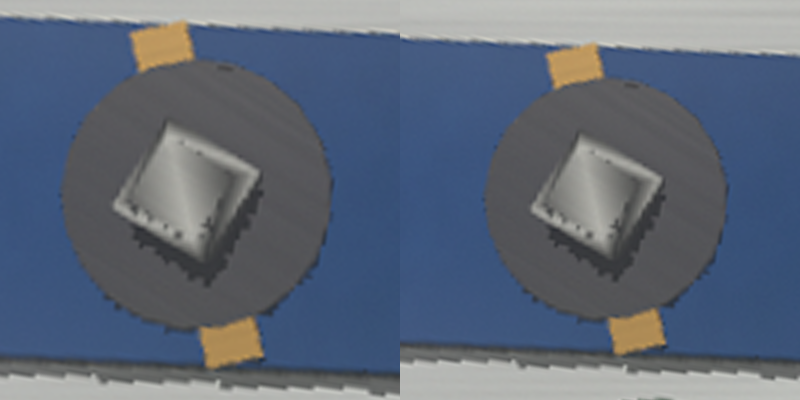

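Run:
```python
from h import *
plan([.6144,.1539,.15],-31.5,.04,n=5)
```

```text
0.0174 -0.0048 0.007 0.08 0.23 4.59 0.04; 0.017 -0.0061 0.007 0.08 0.23 4.59 0.04; 0.0164 -0.0075 0.0071 0.08 0.23 4.59 0.04; 0.0157 -0.0087 0.0072 0.08 0.23 4.59 0.04; 0.0149 -0.01 0.0073 0.08 0.23 4.59 0.04
```

move_arm(increments="0.0174 -0.005 0.004 0 0.23 4.6 0.04; 0.017 -0.006 0.005 0 0.23 4.6 0.04; 0.0164 -0.007 0.006 0 0.23 4.6 0.04; 0.012 -0.006 0.004 0 0.23 4.6 0.04; 0.004 0 0 0 0 0 0.04")

```text
time_s: 18.62
ee_pos: [0.5964, 0.1434, 0.1668]
tool_rot: [[0.882, -0.471, -0.005], [-0.471, -0.882, -0.005], [-0.002, 0.007, -1.0]]
contact_force: [-0.3, -0.3, -4.7]
opening: 0.622
```

Run:
```python
from h import *
st();plan([.6144,.1539,.14],-31.5,.04,n=1)
```

```text
t 18.62 pos [0.5964 0.1434 0.1668] yaw -28.13 tilt 0.39 F [-0.3 -0.3 -4.7] T [-0.02 -0.01 -0.03] open 0.622 q [ 11.  11. 103.  -0.  65. 130.]
0.0109 -0.0179 0.0266 0.38 0.1 3.37 0.04; 0 0 0 0 0 0 0.04; 0 0 0 0 0 0 0.04; 0 0 0 0 0 0 0.04; 0 0 0 0 0 0 0.04
```

move_arm(increments="0.0055 -0.009 0.013 0.2 0 1.7 0.04; 0.0055 -0.009 0.013 0.2 0 1.7 0.04; 0 0 0 0 0 0 0.04; 0 0 0 0 0 0 0.04; 0 0 0 0 0 0 0.04")

```text
time_s: 19.03
ee_pos: [0.615, 0.149, 0.1413]
tool_rot: [[0.853, -0.522, -0.003], [-0.522, -0.853, 0.0], [-0.002, 0.001, -1.0]]
contact_force: [-0.7, -0.1, -4.6]
opening: 0.619
```

Run:
```python
from h import *
st();plan([.6144,.1539,.12],-31.5,.04,n=1)
```

```text
t 19.03 pos [0.615  0.149  0.1413] yaw -31.44 tilt 0.16 F [-0.7 -0.1 -4.6] T [ 0.01 -0.   -0.01] open 0.619 q [ 11.  15. 102.   0.  63. 133.]
-0.0031 -0.0039 0.0213 0.08 0.14 0.06 0.04; 0 0 0 0 0 0 0.04; 0 0 0 0 0 0 0.04; 0 0 0 0 0 0 0.04; 0 0 0 0 0 0 0.04
```

move_arm(increments="-0.003 -0.004 0.019 0 0.1 0 0.04; 0 0 0 0 0 0 0.04; 0 0 0 0 0 0 0.04; 0 0 0 0 0 0 0.04; 0 0 0 0 0 0 0.04")

```text
time_s: 19.45
ee_pos: [0.6143, 0.1522, 0.1274]
tool_rot: [[0.855, -0.519, 0.002], [-0.519, -0.855, -0.001], [0.002, -0.0, -1.0]]
contact_force: [0.1, 0.5, -5.8]
opening: 0.612
```

Run:
```python
from h import *
st();plan([.6144,.1539,.11],-31.5,.04,n=1)
```

```text
t 19.45 pos [0.6143 0.1522 0.1274] yaw -31.26 tilt 0.14 F [ 0.1  0.5 -5.8] T [-0.02  0.    0.01] open 0.612 q [ 12.  15. 103.  -0.  61. 133.]
-0.0008 -0.0015 0.0174 -0.02 -0.14 0.24 0.04; 0 0 0 0 0 0 0.04; 0 0 0 0 0 0 0.04; 0 0 0 0 0 0 0.04; 0 0 0 0 0 0 0.04
```

move_arm(increments="-0.0008 -0.0016 0.016 0 -0.1 0.24 0.04; 0 0 0 0 0 0 0.04; 0 0 0 0 0 0 0.04; 0 0 0 0 0 0 0.04; 0 0 0 0 0 0 0.04")

```text
time_s: 19.87
ee_pos: [0.617, 0.1539, 0.1172]
tool_rot: [[0.853, -0.522, 0.008], [-0.522, -0.853, 0.001], [0.006, -0.005, -1.0]]
contact_force: [0.2, -0.4, -5.2]
opening: 0.619
```

Run:
```python
from h import *
st();plan([.6144,.1539,.09],-31.5,.04,n=1)
```

```text
t 19.87 pos [0.617  0.1539 0.1172] yaw -31.45 tilt 0.44 F [ 0.2 -0.4 -5.2] T [ 0.02 -0.    0.01] open 0.619 q [ 12.  16. 104.  -0.  60. 133.]
-0.0024 0.0015 0.0272 -0.27 -0.35 0.05 0.04; 0 0 0 0 0 0 0.04; 0 0 0 0 0 0 0.04; 0 0 0 0 0 0 0.04; 0 0 0 0 0 0 0.04
```

move_arm(increments="-0.0024 0.0014 0.005 -0.25 -0.35 0 0.04; 0 0 0 0 0 0 0.04; 0 0 0.006 0 0 0 0.04; 0 0 0 0 0 0 0.04; 0 0 0 0 0 0 0.04")

```text
time_s: 20.28
ee_pos: [0.6153, 0.1541, 0.1074]
tool_rot: [[0.853, -0.522, 0.003], [-0.522, -0.853, 0.001], [0.002, -0.002, -1.0]]
contact_force: [0.2, 1.0, -4.2]
opening: 0.62
```

Run:
```python
from h import *
st();plan([.6144,.1539,.09],-31.5,.04,n=1)
```

```text
t 20.28 pos [0.6153 0.1541 0.1074] yaw -31.44 tilt 0.16 F [ 0.2  1.  -4.2] T [-0.01 -0.02 -0.05] open 0.620 q [ 12.  16. 104.   0.  59. 133.]
-0.0007 0.0007 0.0174 -0.12 -0.1 0.06 0.04; 0 0 0 0 0 0 0.04; 0 0 0 0 0 0 0.04; 0 0 0 0 0 0 0.04; 0 0 0 0 0 0 0.04
```

move_arm(increments="-0.0008 0.0006 0.008 -0.1 -0.1 0 0.04; 0 0 0.006 0 0 0 0.04; 0 0 0.006 0 0 0 0.04; 0 0 0.005 0 0 0 0.04; 0 0 0.004 0 0 0 0.04")

```text
time_s: 20.7
ee_pos: [0.6144, 0.1542, 0.0758]
tool_rot: [[0.853, -0.521, 0.0], [-0.521, -0.853, 0.0], [0.0, -0.0, -1.0]]
contact_force: [0.3, -1.0, -5.8]
opening: 0.62
```

Run:
```python
from h import *
st();plan([.6144,.1539,.067],-31.5,.04,n=1)
```

```text
t 20.70 pos [0.6144 0.1542 0.0758] yaw -31.43 tilt 0.03 F [ 0.3 -1.  -5.8] T [0.   0.05 0.  ] open 0.620 q [ 12.  18. 105.   0.  56. 133.]
0.0002 0.0002 0.0088 -0.03 -0 0.07 0.04; 0 0 0 0 0 0 0.04; 0 0 0 0 0 0 0.04; 0 0 0 0 0 0 0.04; 0 0 0 0 0 0 0.04
```

move_arm(increments="0 0 0.004 0 0 0 0.04; 0 0 0.004 0 0 0 0.04; 0 0 0.003 0 0 0 0.04; 0 0 0.003 0 0 0 0.04; 0 0 0.002 0 0 0 0.04")

```text
time_s: 21.12
ee_pos: [0.6145, 0.1545, 0.0677]
tool_rot: [[0.853, -0.521, -0.002], [-0.521, -0.853, 0.0], [-0.002, 0.001, -1.0]]
contact_force: [-1.7, -0.6, -0.8]
opening: 0.618
```

Run:
```python
from h import *
st()
```

```text
t 21.12 pos [0.6145 0.1545 0.0677] yaw -31.42 tilt 0.09 F [-1.7 -0.6 -0.8] T [-0.08  0.3   0.01] open 0.618 q [ 12.  19. 105.   0.  56. 133.]
```

move_arm(increments="0 0 0 0 0 0 0.085; 0 0 0 0 0 0 0.085; 0 0 0 0 0 0 0.085; 0 0 -0.01 0 0 0 0.085; 0 0 -0.02 0 0 0 0.085")

```text
time_s: 21.53
ee_pos: [0.6153, 0.1546, 0.098]
tool_rot: [[0.853, -0.521, -0.0], [-0.521, -0.853, 0.001], [-0.001, -0.0, -1.0]]
contact_force: [0.1, -0.3, -0.5]
opening: 0.992
```

move_arm(increments="0 0 -0.03 0 0 0 0.085; 0 0 -0.03 0 0 0 0.085; 0 0 -0.02 0 0 0 0.085; -0.02 0 0 0 0 0 0.085; -0.02 0 0 0 0 0 0.085")

```text
time_s: 21.95
ee_pos: [0.5873, 0.1748, 0.1899]
tool_rot: [[0.852, -0.524, 0.012], [-0.524, -0.852, 0.002], [0.009, -0.008, -1.0]]
contact_force: [0.3, 0.5, -1.5]
opening: 0.992
```

Run:
```python
from h import *
im,s=snap('wrist','w11');st();snap('side','s11');snap('scene','c11')
crop('s11',190,120,390,300,4,'s11c');crop('c11',150,160,450,310,2.6,'c11c')
```

```text
t 22.00 pos [0.5849 0.1768 0.1906] yaw -31.54 tilt 0.67 F [-3.6 -0.1  0.4] T [ 0.05  0.12 -0.01] open 0.997 q [ 14.   9. 103.   0.  67. 136.]
```

View pics/w11.png

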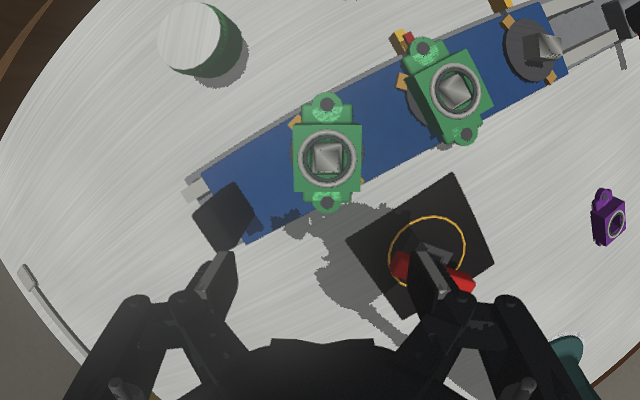

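View pics/s11c.png

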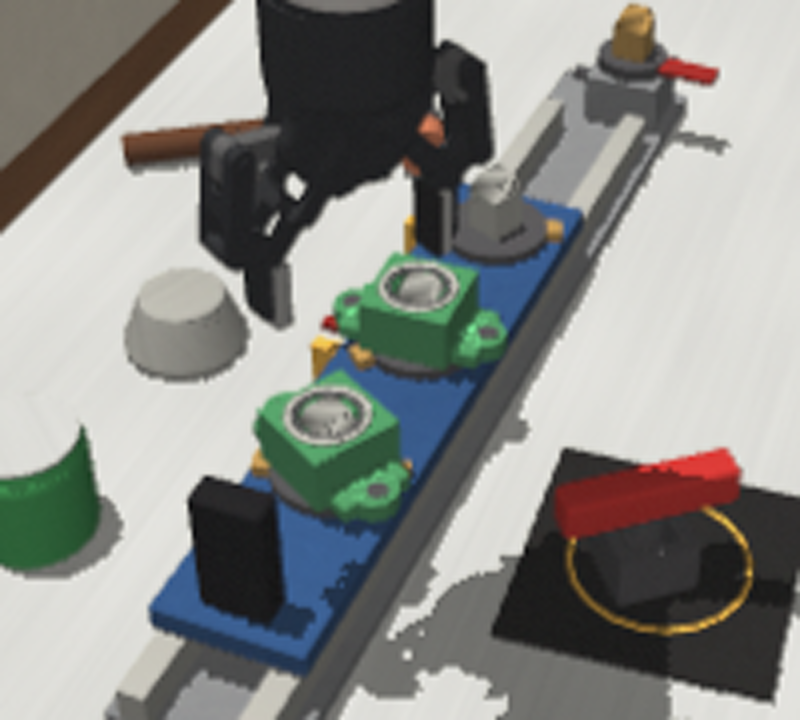

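View pics/c11.png

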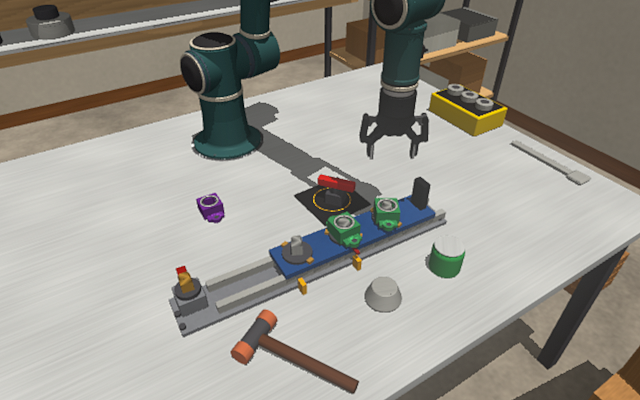

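Both bearings are home on the middle and +y stubs, level, in the side view. Next, above the black tab.

Run:
```python
from h import *
plan([.6186,.2537,.17],-2.4,.05,n=5)
print(np.degrees(np.arctan2(.0051,.120)))
```

```text
-0.0027 -0.0167 0.0039 -0.06 -0.11 -5.81 0.05; -0.001 -0.0169 0.0038 -0.06 -0.11 -5.81 0.05; 0.0008 -0.0169 0.0038 -0.06 -0.11 -5.81 0.05; 0.0025 -0.0168 0.0038 -0.06 -0.11 -5.81 0.05; 0.0042 -0.0164 0.0038 -0.06 -0.11 -5.81 0.05
2.4336061007201217
```

move_arm(increments="-0.0027 -0.0167 0.002 0 -0.1 -5.8 0.05; -0.001 -0.0169 0.002 0 -0.1 -5.8 0.05; 0.0008 -0.0169 0.002 0 -0.1 -5.8 0.05; 0.0025 -0.0168 0.002 0 -0.1 -5.8 0.05; 0.004 -0.008 0.002 0 -0.1 -4 0.05")

```text
time_s: 22.52
ee_pos: [0.6203, 0.2437, 0.1791]
tool_rot: [[0.998, -0.056, 0.004], [-0.056, -0.998, 0.002], [0.004, -0.002, -1.0]]
contact_force: [0.1, -0.1, 0.3]
opening: 0.585
```

move_arm(increments="0 0 0 0 0 0 0.05; 0 0 0 0 0 0 0.05; 0 0 0 0 0 0 0.05; 0 0 0 0 0 0 0.05; 0 0 0 0 0 0 0.05")

```text
time_s: 22.93
ee_pos: [0.6218, 0.2421, 0.1761]
tool_rot: [[0.998, -0.06, 0.001], [-0.06, -0.998, -0.001], [0.001, 0.001, -1.0]]
contact_force: [-0.7, -0.5, -0.5]
opening: 0.584
```

Run:
```python
from h import *
im,s=snap('wrist','w12');st();plan([.6186,.2537,.145],-2.4,.05,n=2)
```

```text
t 22.98 pos [0.6217 0.242  0.1762] yaw -3.45 tilt 0.07 F [ 0.  -0.8 -0.4] T [ 0.02 -0.01  0.07] open 0.586 q [ 19.  16.  96.  -0.  67. 113.]
-0.0019 -0.0058 0.0156 0.02 -0.03 -0.52 0.05; -0.0019 -0.0058 0.0156 0.02 -0.03 -0.52 0.05; 0 0 0 0 0 0 0.05; 0 0 0 0 0 0 0.05; 0 0 0 0 0 0 0.05
```

View pics/w12.png

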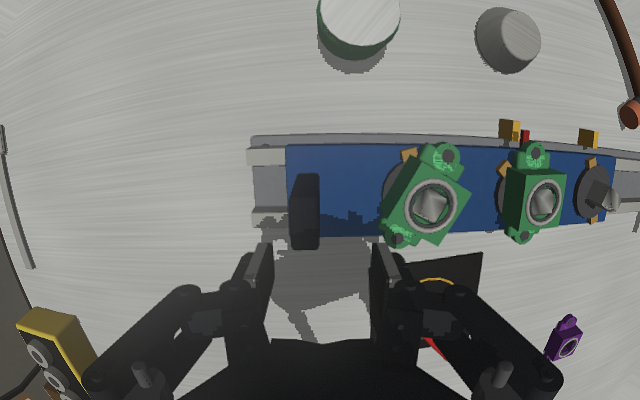

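Run:
```python
from h import *
s=manip.observe(); R=Rdown(-2.4)
for dx,dy in [(.02,.01),(.02,-.01),(-.02,-.01),(-.02,.01)]: print(proj('wrist',np.array([.6186,.2537,.125])+R@[dx,-dy,0],s).round(1))
crop('w12',270,150,350,270,6,'w12c')
```

```text
[287.9 197.5]
[318.3 196.9]
[319.6 251.4]
[291.2 251.8]
```

View pics/w12c.png

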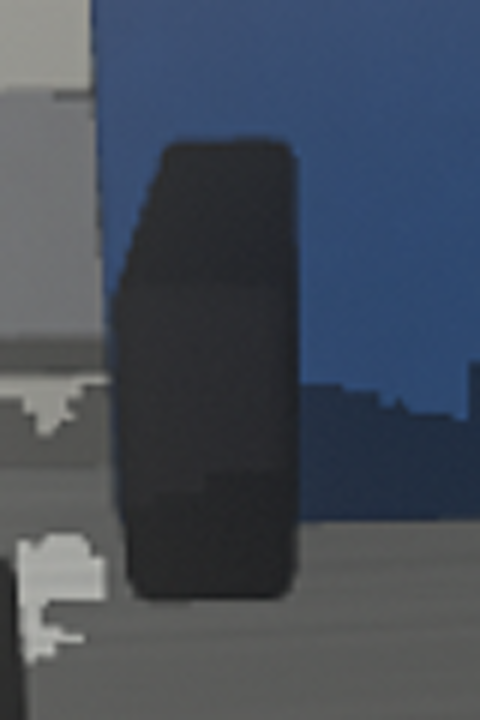

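move_arm(increments="-0.002 -0.006 0.015 0 0 -0.5 0.05; -0.002 -0.005 0.013 0 0 -0.5 0.05; 0 0 0 0 0 0 0.05; 0 0 0 0 0 0 0.05; 0 0 0 0 0 0 0.05")

```text
time_s: 23.4
ee_pos: [0.6183, 0.2517, 0.1484]
tool_rot: [[0.999, -0.045, 0.002], [-0.045, -0.999, -0.001], [0.002, 0.001, -1.0]]
contact_force: [-0.8, -0.3, 1.3]
opening: 0.585
```

Run:
```python
from h import *
st();plan([.6186,.2535,.09],-2.4,.05,n=3)
```

```text
t 23.40 pos [0.6183 0.2517 0.1484] yaw -2.60 tilt 0.15 F [-0.8 -0.3  1.3] T [0.   0.   0.01] open 0.585 q [ 20.  18.  98.  -0.  65. 113.]
0 -0.0006 0.0195 0.02 -0.05 -0.07 0.05; 0.0001 -0.0006 0.0195 0.02 -0.05 -0.07 0.05; 0.0001 -0.0006 0.0195 0.02 -0.05 -0.07 0.05; 0 0 0 0 0 0 0.05; 0 0 0 0 0 0 0.05
```

move_arm(increments="0 -0.0006 0.018 0 0 0 0.05; 0 -0.0006 0.018 0 0 0 0.05; 0 -0.0006 0.014 0 0 0 0.05; 0 0 0 0 0 0 0.05; 0 0 0 0 0 0 0.05")

```text
time_s: 23.82
ee_pos: [0.6214, 0.2537, 0.1011]
tool_rot: [[0.999, -0.046, 0.009], [-0.046, -0.999, 0.001], [0.009, -0.001, -1.0]]
contact_force: [0.9, -0.3, 0.7]
opening: 0.587
```

Run:
```python
from h import *
st();plan([.6186,.2535,.09],-2.4,.05,n=1)
```

```text
t 23.82 pos [0.6214 0.2537 0.1011] yaw -2.66 tilt 0.51 F [ 0.9 -0.3  0.7] T [ 0.02 -0.05  0.01] open 0.587 q [ 20.  20. 100.  -0.  60. 113.]
-0.0029 0.0004 0.0111 -0.07 -0.51 -0.26 0.05; 0 0 0 0 0 0 0.05; 0 0 0 0 0 0 0.05; 0 0 0 0 0 0 0.05; 0 0 0 0 0 0 0.05
```

Position is good. One correction, then close on the tab.

move_arm(increments="-0.003 0.0004 0.009 0 -0.5 -0.26 0.05; 0 0 0 0 0 0 0.05; 0 0 0 0 0 0 0.05; 0 0 0 0 0 0 0.01; 0 0 0 0 0 0 0.01")

```text
time_s: 24.23
ee_pos: [0.6198, 0.2538, 0.0942]
tool_rot: [[0.999, -0.042, 0.003], [-0.042, -0.999, 0.002], [0.003, -0.002, -1.0]]
contact_force: [0.1, -0.6, -0.9]
opening: 0.311
```

move_arm(increments="0 0 0 0 0 0 0.01; 0 0 0 0 0 0 0.01; 0 0 0 0 0 0 0.01; 0 0 0 0 0 0 0.01; 0 0 0 0 0 0 0.01")

```text
time_s: 24.65
ee_pos: [0.6199, 0.254, 0.0946]
tool_rot: [[0.999, -0.042, 0.003], [-0.042, -0.999, 0.002], [0.003, -0.003, -1.0]]
contact_force: [-0.2, 0.2, -2.1]
opening: 0.223
```

Run:
```python
from h import *
s=st();p=s['ee_pos']+.14*np.array([-.0424,-.9991,0]);print(p);plan(p,-2.4,.01,n=12)
```

```text
t 24.65 pos [0.6199 0.254  0.0946] yaw -2.39 tilt 0.24 F [-0.2  0.2 -2.1] T [-0.11  0.02 -0.06] open 0.223 q [ 20.  21. 100.   0.  59. 112.]
[0.61394825 0.11411303 0.09464534]
-0 0.0117 -0 -0.01 -0.02 0 0.01; -0 0.0117 -0 -0.01 -0.02 0 0.01; -0 0.0117 -0 -0.01 -0.02 0 0.01; -0 0.0117 -0 -0.01 -0.02 0 0.01; -0 0.0117 -0 -0.01 -0.02 0 0.01
-0 0.0117 -0 -0.01 -0.02 0 0.01; -0 0.0117 -0 -0.01 -0.02 0 0.01; -0 0.0117 -0 -0.01 -0.02 0 0.01; -0 0.0117 -0 -0.01 -0.02 0 0.01; -0 0.0117 -0 -0.01 -0.02 0 0.01
-0 0.0117 -0 -0.01 -0.02 0 0.01; -0 0.0117 -0 -0.01 -0.02 0 0.01; 0 0 0 0 0 0 0.01; 0 0 0 0 0 0 0.01; 0 0 0 0 0 0 0.01
```

move_arm(increments="0 0.006 0 0 0 0 0.01; 0 0.01 0 0 0 0 0.01; 0 0.0117 0 0 0 0 0.01; 0 0.0117 0 0 0 0 0.01; 0 0.0117 0 0 0 0 0.01")

```text
time_s: 25.07
ee_pos: [0.618, 0.2105, 0.0947]
tool_rot: [[0.999, -0.038, 0.006], [-0.038, -0.999, 0.013], [0.006, -0.013, -1.0]]
contact_force: [0.3, 2.4, 0.2]
opening: 0.222
```

Run:
```python
from h import *
s=st();plan([.6139,.1141,.0946],-2.4,.01,n=6)
```

```text
t 25.07 pos [0.618  0.2105 0.0947] yaw -2.19 tilt 0.83 F [0.3 2.4 0.2] T [-0.9   0.2  -0.37] open 0.222 q [ 16.  19. 102.   1.  58. 108.]
-0.0001 0.0161 -0.0002 -0.13 -0.06 0.04 0.01; -0.0001 0.0161 -0.0002 -0.13 -0.06 0.04 0.01; -0.0001 0.0161 -0.0001 -0.13 -0.06 0.04 0.01; -0 0.0161 -0.0001 -0.13 -0.06 0.04 0.01; -0 0.0161 -0.0001 -0.13 -0.06 0.04 0.01
-0 0.0161 -0 -0.13 -0.06 0.04 0.01; 0 0 0 0 0 0 0.01; 0 0 0 0 0 0 0.01; 0 0 0 0 0 0 0.01; 0 0 0 0 0 0 0.01
```

move_arm(increments="0 0.013 0 -0.13 0 0 0.01; 0 0.013 0 -0.13 0 0 0.01; 0 0.013 0 -0.13 0 0 0.01; 0 0.013 0 -0.13 0 0 0.01; 0 0.013 0 0 0 0 0.01")

```text
time_s: 25.48
ee_pos: [0.6149, 0.1395, 0.0946]
tool_rot: [[0.999, -0.04, 0.006], [-0.04, -0.999, 0.005], [0.006, -0.005, -1.0]]
contact_force: [0.8, 3.3, -1.5]
opening: 0.224
```

Run:
```python
from h import *
s=st();plan([.6139,.1141,.0946],-2.4,.01,n=3)
```

```text
t 25.48 pos [0.6149 0.1395 0.0946] yaw -2.32 tilt 0.46 F [ 0.8  3.3 -1.5] T [-0.08  0.19 -0.26] open 0.224 q [ 10.  17. 105.   0.  58. 103.]
-0 0.0085 -0 -0.1 -0.11 0.03 0.01; 0 0.0085 -0 -0.1 -0.11 0.03 0.01; 0 0.0085 -0 -0.1 -0.11 0.03 0.01; 0 0 0 0 0 0 0.01; 0 0 0 0 0 0 0.01
```

move_arm(increments="0 0.008 0 -0.1 -0.1 0 0.01; 0 0.008 0 -0.1 -0.1 0 0.01; 0 0.006 0 0 0 0 0.01; 0 0.002 0 0 0 0 0.01; 0 0 0 0 0 0 0.01")

```text
time_s: 25.9
ee_pos: [0.6136, 0.1104, 0.0947]
tool_rot: [[0.999, -0.044, 0.003], [-0.044, -0.999, 0.006], [0.002, -0.006, -1.0]]
contact_force: [-0.7, 0.5, -0.5]
opening: 0.223
```

Run:
```python
from h import *
s=st();plan([.6139,.1141,.0946],-2.4,.01,n=1)
```

```text
t 25.90 pos [0.6136 0.1104 0.0947] yaw -2.53 tilt 0.35 F [-0.7  0.5 -0.5] T [-0.29 -0.01  0.13] open 0.223 q [  8.  16. 106.   0.  58. 100.]
0.0001 -0.0037 0.0001 -0.32 -0.14 -0.13 0.01; 0 0 0 0 0 0 0.01; 0 0 0 0 0 0 0.01; 0 0 0 0 0 0 0.01; 0 0 0 0 0 0 0.01
```

move_arm(increments="0 -0.003 0 0 0 0 0.01; 0 0 0 0 0 0 0.01; 0 0 0 0 0 0 0.01; 0 0 0 0 0 0 0.01; 0 0 0 0 0 0 0.01")

```text
time_s: 26.32
ee_pos: [0.6138, 0.1132, 0.0946]
tool_rot: [[0.999, -0.043, 0.003], [-0.043, -0.999, 0.005], [0.003, -0.005, -1.0]]
contact_force: [-0.4, 0.8, -0.4]
opening: 0.224
```

Run:
```python
from h import *
s=st();plan([.6139,.1141,.0946],-2.4,.01,n=1)
```

```text
t 26.32 pos [0.6138 0.1132 0.0946] yaw -2.44 tilt 0.31 F [-0.4  0.8 -0.4] T [-0.28  0.06 -0.03] open 0.224 q [  8.  16. 106.   0.  58. 100.]
0.0001 -0.0009 0.0001 -0.27 -0.14 -0.04 0.01; 0 0 0 0 0 0 0.01; 0 0 0 0 0 0 0.01; 0 0 0 0 0 0 0.01; 0 0 0 0 0 0 0.01
```

move_arm(increments="0 0 0 0 0 0 0.05; 0 0 0 0 0 0 0.05; 0 0 0 0 0 0 0.05; 0 0 0 0 0 0 0.05; 0 0 -0.01 0 0 0 0.05")

```text
time_s: 26.73
ee_pos: [0.6124, 0.1123, 0.1029]
tool_rot: [[0.999, -0.043, -0.001], [-0.043, -0.999, 0.004], [-0.001, -0.004, -1.0]]
contact_force: [-1.1, 0.1, -1.0]
opening: 0.589
```

move_arm(increments="0 0 -0.02 0 0 0 0.05; 0 0 -0.03 0 0 0 0.05; 0 0 -0.03 0 0 0 0.05; 0 0 -0.02 0 0 0 0.05; -0.02 0 0 0 0 0 0.06")

```text
time_s: 27.15
ee_pos: [0.5945, 0.112, 0.2104]
tool_rot: [[0.999, -0.045, 0.001], [-0.045, -0.999, 0.003], [0.001, -0.003, -1.0]]
contact_force: [0.8, 1.4, 0.3]
opening: 0.698
```

Run:
```python
from h import *
im,s=snap('wrist','w13');st();snap('scene','c13')
crop('c13',150,170,450,330,2.6,'c13c')
```

```text
t 27.20 pos [0.5888 0.1122 0.2088] yaw -2.53 tilt 0.41 F [-4.4  0.  -1. ] T [-0.07  0.17 -0.06] open 0.699 q [  8.   8. 103.   0.  70. 101.]
```

View pics/w13.png

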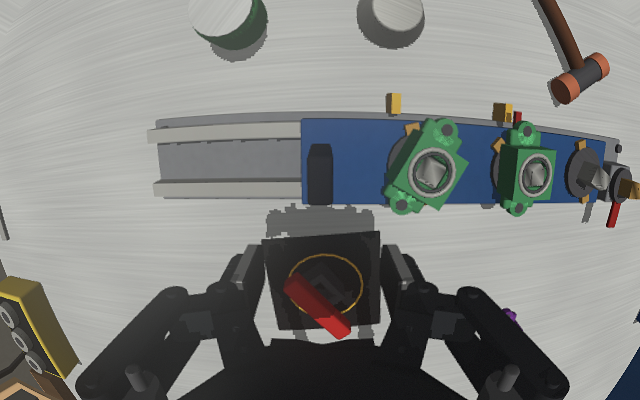

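View pics/c13c.png

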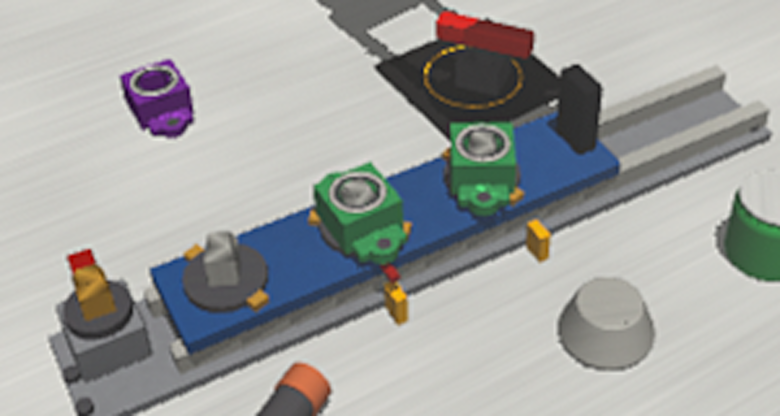

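Red pointer now meets the second yellow plate at (390,280 in the crop). Next, the key.

Run:
```python
from h import *
plan([.42,.118,.22],25,.085)
```

```text
-0.0338 0.0003 -0.0024 -0.05 0.08 -5.5 0.085; -0.0337 -0.003 -0.0024 -0.05 0.08 -5.5 0.085; -0.0332 -0.0062 -0.0025 -0.05 0.08 -5.5 0.085; -0.0325 -0.0093 -0.0025 -0.05 0.08 -5.5 0.085; -0.0315 -0.0124 -0.0026 -0.05 0.08 -5.5 0.085
```

move_arm(increments="-0.0338 0 -0.002 0 0 -5.5 0.085; -0.0337 -0.003 -0.002 0 0 -5.5 0.085; -0.0332 -0.006 -0.002 0 0 -5.5 0.085; -0.032 -0.009 -0.002 0 0 -5.5 0.085; -0.015 -0.005 -0.002 0 0 -3 0.085")

```text
time_s: 27.67
ee_pos: [0.4361, 0.1149, 0.2143]
tool_rot: [[0.917, 0.399, -0.012], [0.399, -0.917, 0.001], [-0.01, -0.006, -1.0]]
contact_force: [-0.3, 0.5, 0.2]
opening: 0.998
```

move_arm(increments="0 0 0 0 0 0 0.085; 0 0 0 0 0 0 0.085; 0 0 0 0 0 0 0.085; 0 0 0 0 0 0 0.085; 0 0 0 0 0 0 0.085")

```text
time_s: 28.08
ee_pos: [0.4352, 0.1146, 0.2138]
tool_rot: [[0.917, 0.398, -0.012], [0.398, -0.918, 0.001], [-0.01, -0.006, -1.0]]
contact_force: [-0.1, -0.6, -0.1]
opening: 0.997
```

Run:
```python
from h import *
im,s=snap('wrist','w14');st()
top(im,s,.36,.52,.02,.22,.074,.25,'t14')
```

```text
t 28.13 pos [0.4354 0.1146 0.2139] yaw 23.44 tilt 0.67 F [ 0.2  0.6 -0.9] T [-0.04 -0.04 -0.09] open 1.000 q [ 11.  -9. 119.   0.  70.  78.]
```

View pics/w14.png

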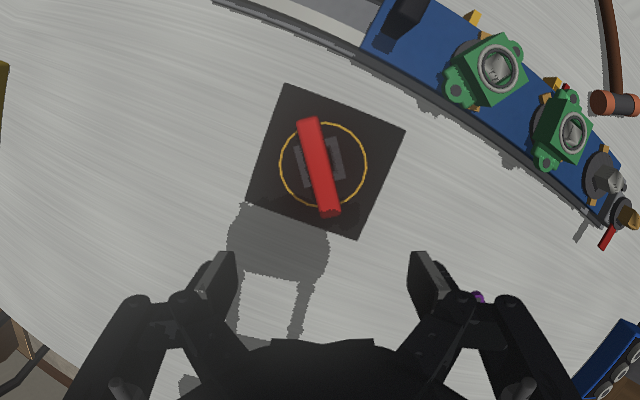

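View pics/t14.png

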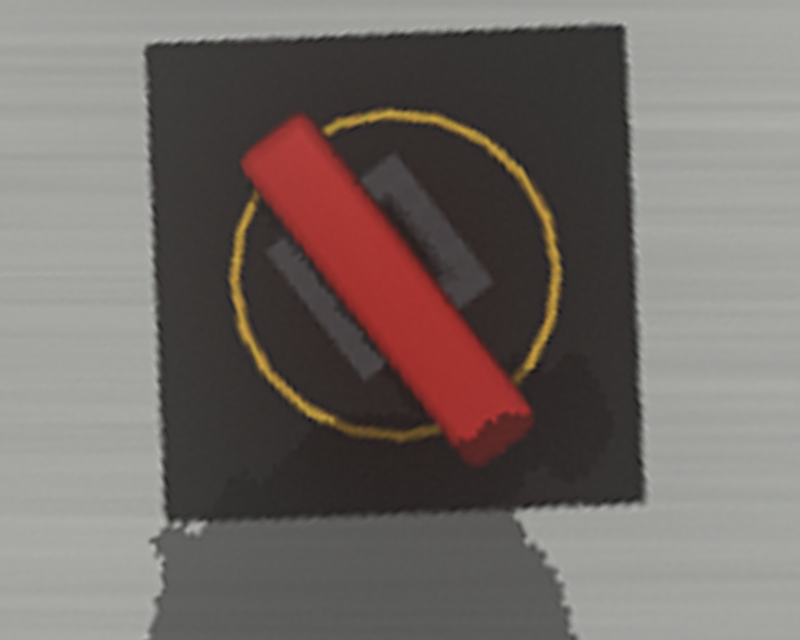

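Run:
```python
from h import *
s=manip.observe()
def q(u,v,z):
    p=proj('wrist',[.52-v*.00025,.22-u*.00025,.074],s); return px('wrist',*p,z,s)[:2]
h=[q(*w,.038) for w in [(395,152),(493,283),(362,382),(268,250)]]
print('bar',q(387,289,.074),'hub',np.mean(h,0),[np.linalg.norm(h[i]-h[i-1]).round(4) for i in range(4)])
r=[q(*w,.006) for w in [(392,110),(558,275),(400,440),(236,275)]]; print('ring',np.mean(r,0),np.linalg.norm(r[0]-r[2]))
p=[q(*w,.006) for w in [(147,45),(624,26),(643,502),(167,520)]]; print('pad',np.mean(p,0),np.linalg.norm(p[0]-p[1]))
crop('w14',270,90,400,250,4,'w14c')
```

```text
bar [0.44775 0.12325] hub [0.44642853 0.12261636] [np.float64(0.0452), np.float64(0.0461), np.float64(0.0463), np.float64(0.0457)]
ring [0.43774898 0.11511037] 0.1024484898671522
pad [0.43829211 0.11549832] 0.1481585355136274
```

View pics/w14c.png

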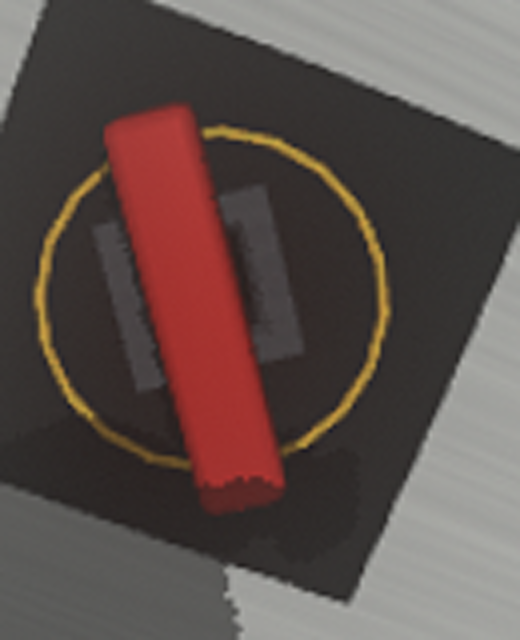

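Run:
```python
from h import *
plan([.4464,.1226,.12],37,.085,n=4)
```

```text
0.0036 -0.0006 0.0234 -0.1 0.14 -3.39 0.085; 0.0035 -0.0004 0.0234 -0.1 0.14 -3.39 0.085; 0.0035 -0.0003 0.0235 -0.1 0.14 -3.39 0.085; 0.0034 -0.0001 0.0235 -0.1 0.14 -3.39 0.085; 0 0 0 0 0 0 0.085
```

move_arm(increments="0.0036 0 0.022 -0.1 0.14 -3.4 0.085; 0.0035 0 0.022 -0.1 0.14 -3.4 0.085; 0.0035 0 0.02 -0.1 0.14 -3.4 0.085; 0.002 0 0.01 0 0 -2 0.085; 0 0 0 0 0 0 0.085")

```text
time_s: 28.55
ee_pos: [0.4526, 0.121, 0.1387]
tool_rot: [[0.809, 0.588, 0.003], [0.588, -0.809, 0.001], [0.003, 0.001, -1.0]]
contact_force: [0.1, 0.1, -0.2]
opening: 0.998
```

Run:
```python
from h import *
st();plan([.4464,.1226,.1],37,.085,n=2)
```

```text
t 28.55 pos [0.4526 0.121  0.1387] yaw 36.00 tilt 0.17 F [ 0.1  0.1 -0.2] T [-0.03  0.04 -0.04] open 0.998 q [ 12.  -3. 122.   0.  61.  66.]
-0.0021 -0.0025 0.0194 0.03 -0.08 -0.5 0.085; -0.002 -0.0025 0.0194 0.03 -0.08 -0.5 0.085; 0 0 0 0 0 0 0.085; 0 0 0 0 0 0 0.085; 0 0 0 0 0 0 0.085
```

move_arm(increments="-0.002 -0.0025 0.018 0 0 -0.5 0.085; -0.002 -0.0025 0.018 0 0 -0.5 0.085; 0 0 0 0 0 0 0.085; 0 0 0 0 0 0 0.085; 0 0 0 0 0 0 0.085")

```text
time_s: 28.97
ee_pos: [0.4499, 0.1227, 0.1034]
tool_rot: [[0.802, 0.597, 0.003], [0.597, -0.802, 0.001], [0.003, 0.001, -1.0]]
contact_force: [0.5, 0.2, 0.7]
opening: 0.993
```

Run:
```python
from h import *
st();plan([.4464,.1226,.046],37,.085,n=3);snap('wrist','w15')
```

```text
t 28.97 pos [0.4499 0.1227 0.1034] yaw 36.66 tilt 0.18 F [0.5 0.2 0.7] T [-0.01  0.01 -0.01] open 0.993 q [ 12.  -1. 124.  -0.  56.  66.]
-0.001 -0.0007 0.0191 0.03 -0.05 -0.11 0.085; -0.001 -0.0007 0.0191 0.03 -0.05 -0.11 0.085; -0.001 -0.0007 0.0191 0.03 -0.05 -0.11 0.085; 0 0 0 0 0 0 0.085; 0 0 0 0 0 0 0.085
```

View pics/w15.png

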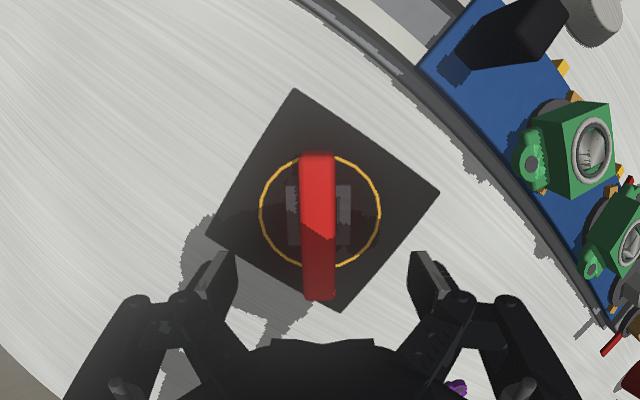

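move_arm(increments="-0.0015 -0.0007 0.018 0 0 -0.1 0.085; -0.001 -0.0007 0.018 0 0 -0.1 0.085; -0.001 0 0.012 0 0 -0.1 0.085; 0 0 0 0 0 0 0.085; 0 0 0 0 0 0 0.085")

```text
time_s: 29.43
ee_pos: [0.4555, 0.1233, 0.063]
tool_rot: [[0.8, 0.599, 0.02], [0.599, -0.8, 0.004], [0.018, 0.009, -1.0]]
contact_force: [0.5, 0.2, 0.1]
opening: 0.997
```

Run:
```python
from h import *
st();plan([.4464,.1226,.046],37,.085,n=1)
```

```text
t 29.43 pos [0.4555 0.1233 0.063 ] yaw 36.83 tilt 1.17 F [0.5 0.2 0.1] T [-0.05  0.02 -0.01] open 0.997 q [ 12.   2. 126.  -0.  50.  65.]
-0.008 -0.005 0.0168 0.5 -1.06 -0.18 0.085; 0 0 0 0 0 0 0.085; 0 0 0 0 0 0 0.085; 0 0 0 0 0 0 0.085; 0 0 0 0 0 0 0.085
```

move_arm(increments="-0.008 -0.005 0.008 0.5 -1 -0.18 0.085; 0 0 0.007 0 0 0 0.085; 0 0 0 0 0 0 0.085; 0 0 0 0 0 0 0.085; 0 0 0 0 0 0 0.085")

```text
time_s: 29.85
ee_pos: [0.4488, 0.1232, 0.0507]
tool_rot: [[0.799, 0.602, 0.006], [0.602, -0.799, 0.002], [0.005, 0.002, -1.0]]
contact_force: [-0.3, 0.6, 0.6]
opening: 0.993
```

Run:
```python
from h import *
st();plan([.4464,.1226,.046],37,.085,n=1)
```

```text
t 29.85 pos [0.4488 0.1232 0.0507] yaw 36.98 tilt 0.33 F [-0.3  0.6  0.6] T [-0.    0.02  0.  ] open 0.993 q [ 12.   3. 127.   0.  50.  65.]
-0.0023 -0.001 0.0047 0.12 -0.31 -0.02 0.085; 0 0 0 0 0 0 0.085; 0 0 0 0 0 0 0.085; 0 0 0 0 0 0 0.085; 0 0 0 0 0 0 0.085
```

move_arm(increments="-0.0023 -0.001 0.0045 0.1 -0.3 0 0.085; 0 0 0 0 0 0 0.085; 0 0 0 0 0 0 0.085; 0 0 0 0 0 0 0.015; 0 0 0 0 0 0 0.015")

```text
time_s: 30.27
ee_pos: [0.4469, 0.1228, 0.0465]
tool_rot: [[0.799, 0.602, 0.001], [0.602, -0.799, 0.0], [0.001, 0.001, -1.0]]
contact_force: [-0.7, -0.3, -0.6]
opening: 0.743
```

move_arm(increments="0 0 0 0 0 0 0.015; 0 0 0 0 0 0 0.015; 0 0 0 0 0 0 0.015; 0 0 0 0 0 0 0.015; 0 0 0 0 0 0 0.015")

```text
time_s: 30.68
ee_pos: [0.447, 0.1228, 0.0468]
tool_rot: [[0.799, 0.602, 0.002], [0.602, -0.799, 0.0], [0.001, 0.001, -1.0]]
contact_force: [0.4, -0.2, -1.0]
opening: 0.245
```

Run:
```python
from h import *
st()
```

```text
t 30.68 pos [0.447  0.1228 0.0468] yaw 36.98 tilt 0.09 F [ 0.4 -0.2 -1. ] T [-0.04 -0.    0.04] open 0.245 q [ 12.   4. 127.  -0.  49.  65.]
```

move_arm(increments="0 0 -0.02 0 0 0 0.015; 0 0 -0.03 0 0 0 0.015; 0 0 -0.035 0 0 0 0.015; 0 0 -0.035 0 0 0 0.015; 0 0 -0.03 0 0 0 0.015")

```text
time_s: 31.1
ee_pos: [0.4363, 0.1204, 0.1892]
tool_rot: [[0.799, 0.601, -0.026], [0.601, -0.799, -0.006], [-0.025, -0.011, -1.0]]
contact_force: [1.8, 1.3, -4.2]
opening: 0.244
```

Run:
```python
from h import *
st();plan([.49,-.30,.21],20,.015)
```

```text
t 31.10 pos [0.4363 0.1204 0.1892] yaw 36.99 tilt 1.55 F [ 1.8  1.3 -4.2] T [-0.03 -0.04 -0.05] open 0.244 q [ 12.  -7. 120.  -0.  68.  65.]
-0.0175 0.0307 -0.0016 -0.03 0.13 1.42 0.015; -0.0168 0.0311 -0.0017 -0.03 0.13 1.42 0.015; -0.016 0.0315 -0.0017 -0.03 0.13 1.42 0.015; -0.0152 0.0319 -0.0017 -0.03 0.13 1.42 0.015; -0.0144 0.0322 -0.0017 -0.03 0.13 1.42 0.015
-0.0136 0.0326 -0.0017 -0.03 0.13 1.42 0.015; -0.0128 0.0329 -0.0017 -0.03 0.13 1.42 0.015; -0.012 0.0332 -0.0017 -0.03 0.13 1.42 0.015; -0.0112 0.0335 -0.0017 -0.03 0.13 1.42 0.015; -0.0103 0.0338 -0.0017 -0.03 0.13 1.42 0.015
-0.0095 0.034 -0.0017 -0.03 0.13 1.42 0.015; -0.0086 0.0342 -0.0017 -0.03 0.13 1.42 0.015; 0 0 0 0 0 0 0.015; 0 0 0 0 0 0 0.015; 0 0 0 0 0 0 0.015
```

move_arm(increments="-0.0175 0.0307 -0.002 0 0.13 1.4 0.015; -0.0168 0.031 -0.002 0 0.13 1.4 0.015; -0.016 0.0315 -0.002 0 0.13 1.4 0.015; -0.015 0.032 -0.002 0 0.13 1.4 0.015; -0.0144 0.0322 -0.002 0 0.13 1.4 0.015")

```text
time_s: 31.52
ee_pos: [0.4636, -0.0525, 0.2073]
tool_rot: [[0.861, 0.508, -0.002], [0.508, -0.861, 0.006], [0.001, -0.006, -1.0]]
contact_force: [1.0, 0.4, -2.8]
opening: 0.246
```

move_arm(increments="-0.0136 0.0326 -0.001 0 0 1.4 0.015; -0.0128 0.033 -0.001 0 0 1.4 0.015; -0.012 0.033 -0.001 0 0 1.4 0.015; -0.011 0.0335 -0.001 0 0 1.4 0.015; -0.005 0.018 -0.001 0 0 1.4 0.015")

```text
time_s: 31.93
ee_pos: [0.4826, -0.2206, 0.2083]
tool_rot: [[0.92, 0.392, -0.005], [0.392, -0.92, 0.006], [-0.002, -0.008, -1.0]]
contact_force: [0.9, 0.1, -3.0]
opening: 0.244
```

Run:
```python
from h import *
st();plan([.49,-.31,.21],15,.015,n=3)
```

```text
t 31.93 pos [ 0.4826 -0.2206  0.2083] yaw 23.07 tilt 0.46 F [ 0.9  0.1 -3. ] T [ 0.01 -0.02 -0.11] open 0.244 q [-27.   1. 111.   0.  69.  40.]
-0.0094 0.0284 -0.0008 -0.14 0.06 2.69 0.015; -0.0081 0.0288 -0.0007 -0.14 0.06 2.69 0.015; -0.0067 0.0292 -0.0006 -0.14 0.06 2.69 0.015; 0 0 0 0 0 0 0.015; 0 0 0 0 0 0 0.015
```

move_arm(increments="-0.009 0.028 0 -0.1 0 2.7 0.015; -0.008 0.02 0 -0.1 0 2.7 0.015; -0.004 0.01 0 0 0 1 0.015; 0 0 0 0 0 0 0.015; 0 0 0 0 0 0 0.015")

```text
time_s: 32.35
ee_pos: [0.4808, -0.2888, 0.2029]
tool_rot: [[0.961, 0.275, -0.011], [0.275, -0.961, 0.006], [-0.008, -0.009, -1.0]]
contact_force: [-0.7, 1.6, -3.2]
opening: 0.244
```

move_arm(increments="0 0 0 0 0 0 0.015; 0 0 0 0 0 0 0.015; 0 0 0 0 0 0 0.015; 0 0 0 0 0 0 0.015; 0 0 0 0 0 0 0.015")

```text
time_s: 32.77
ee_pos: [0.4802, -0.2834, 0.2016]
tool_rot: [[0.96, 0.281, -0.013], [0.281, -0.96, 0.01], [-0.01, -0.013, -1.0]]
contact_force: [-0.6, 0.5, -2.9]
opening: 0.246
```

Run:
```python
from h import *
im,s=snap('wrist','w16');st()
o=[top(im,s,.51,.63,-.38,-.26,z,.3,'tmp') for z in (.062,.086)]
cv2.imwrite('pics/t16.png',np.hstack(o)[:,:,::-1])
```

```text
t 32.82 pos [ 0.4802 -0.2834  0.2017] yaw 16.33 tilt 0.94 F [-0.5 -0.5 -2.7] T [0.05 0.   0.03] open 0.245 q [-33.   4. 108.   0.  69.  40.]
```

View pics/w16.png

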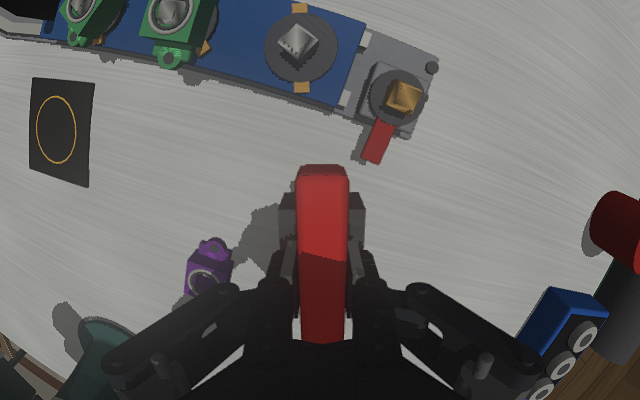

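View pics/t16.png

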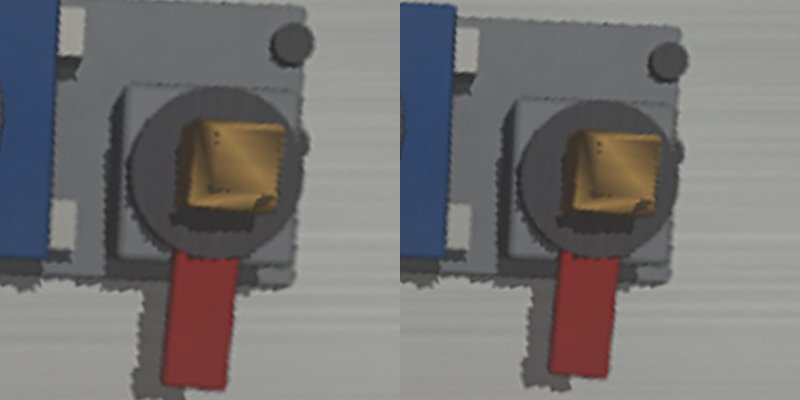

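Run:
```python
from h import *
plan([.5784,-.325,.19],85.5,.015,ang=7)
```

```text
0.0083 0.0068 0.001 -0.1 0 -6.92 0.015; 0.0074 0.0077 0.001 -0.1 0 -6.92 0.015; 0.0064 0.0085 0.001 -0.1 0 -6.92 0.015; 0.0053 0.0092 0.001 -0.1 0 -6.92 0.015; 0.0042 0.0098 0.0011 -0.1 0 -6.92 0.015
0.003 0.0102 0.0011 -0.1 0 -6.92 0.015; 0.0017 0.0105 0.0011 -0.1 0 -6.92 0.015; 0.0004 0.0107 0.0011 -0.1 0 -6.92 0.015; -0.0009 0.0106 0.0011 -0.1 0 -6.92 0.015; -0.0021 0.0104 0.0011 -0.1 0 -6.92 0.015
```

move_arm(increments="0.0083 0.0068 0.001 -0.1 0 -6.9 0.015; 0.0074 0.0077 0.001 -0.1 0 -6.9 0.015; 0.0064 0.0085 0.001 -0.1 0 -6.9 0.015; 0.0053 0.0092 0.001 -0.1 0 -6.9 0.015; 0.0042 0.0098 0.001 -0.1 0 -6.9 0.015")

```text
time_s: 33.23
ee_pos: [0.5302, -0.3018, 0.1971]
tool_rot: [[0.615, 0.789, -0.008], [0.789, -0.615, 0.003], [-0.003, -0.008, -1.0]]
contact_force: [-0.3, -0.4, -1.5]
opening: 0.248
```

move_arm(increments="0.003 0.01 0.001 -0.1 0 -6.9 0.015; 0.0017 0.0105 0.001 -0.1 0 -6.9 0.015; 0 0.0107 0.001 -0.1 0 -6.9 0.015; -0.0009 0.0106 0.001 -0.1 0 -6 0.015; -0.001 0.005 0.001 0 0 -3 0.015")

```text
time_s: 33.65
ee_pos: [0.5782, -0.319, 0.1922]
tool_rot: [[0.117, 0.993, 0.0], [0.993, -0.117, -0.001], [-0.001, 0.001, -1.0]]
contact_force: [0.1, 0.3, -2.8]
opening: 0.244
```

Run:
```python
from h import *
st();plan([.5784,-.325,.17],85.5,.015,ang=7)
```

```text
t 33.65 pos [ 0.5782 -0.319   0.1922] yaw 83.27 tilt 0.06 F [ 0.1  0.3 -2.8] T [-0.01  0.04 -0.01] open 0.244 q [-31.  15.  96.  -0.  69. -24.]
-0.0059 0.0009 0.0222 0.03 0.05 -2.23 0.015; 0 0 0 0 0 0 0.015; 0 0 0 0 0 0 0.015; 0 0 0 0 0 0 0.015; 0 0 0 0 0 0 0.015
```

move_arm(increments="-0.003 0.0005 0.011 0 0 -1.1 0.015; -0.003 0 0.011 0 0 -1.1 0.015; 0 0 0 0 0 0 0.015; 0 0 0 0 0 0 0.015; 0 0 0 0 0 0 0.015")

```text
time_s: 34.07
ee_pos: [0.5808, -0.3243, 0.1703]
tool_rot: [[0.073, 0.997, 0.002], [0.997, -0.073, -0.001], [-0.001, 0.002, -1.0]]
contact_force: [-0.3, 0.5, -2.2]
opening: 0.248
```

Run:
```python
from h import *
st();plan([.5784,-.325,.15],85.5,.015,ang=7)
```

```text
t 34.07 pos [ 0.5808 -0.3243  0.1703] yaw 85.84 tilt 0.14 F [-0.3  0.5 -2.2] T [0.01 0.   0.02] open 0.248 q [-31.  16.  97.   0.  67. -27.]
-0.0008 -0.0024 0.0203 0.13 0.06 0.34 0.015; 0 0 0 0 0 0 0.015; 0 0 0 0 0 0 0.015; 0 0 0 0 0 0 0.015; 0 0 0 0 0 0 0.015
```

move_arm(increments="-0.0008 -0.0024 0.016 0.1 0 0.3 0.015; 0 0 0 0 0 0 0.015; 0 0 0 0 0 0 0.015; 0 0 0 0 0 0 0.015; 0 0 0 0 0 0 0.015")

```text
time_s: 34.48
ee_pos: [0.5802, -0.3249, 0.1587]
tool_rot: [[0.079, 0.997, 0.005], [0.997, -0.079, -0.003], [-0.003, 0.005, -1.0]]
contact_force: [0.5, 0.2, -3.3]
opening: 0.248
```

Run:
```python
from h import *
st();plan([.5784,-.325,.145],85.5,.015,ang=7); snap('wrist','w17')
```

```text
t 34.48 pos [ 0.5802 -0.3249  0.1587] yaw 85.50 tilt 0.34 F [ 0.5  0.2 -3.3] T [ 0.02 -0.05 -0.05] open 0.248 q [-31.  17.  98.  -0.  65. -27.]
-0.0002 -0.0018 0.0137 0.3 0.17 -0 0.015; 0 0 0 0 0 0 0.015; 0 0 0 0 0 0 0.015; 0 0 0 0 0 0 0.015; 0 0 0 0 0 0 0.015
```

View pics/w17.png

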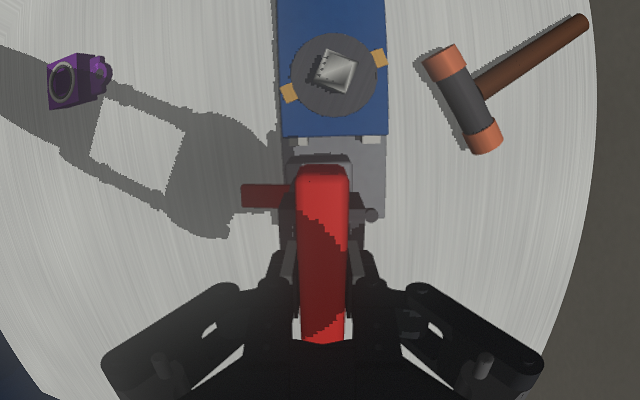

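move_arm(increments="0 -0.0018 0.013 0.3 0.15 0 0.015; 0 0 0 0 0 0 0.015; 0 0 0 0 0 0 0.015; 0 0 0 0 0 0 0.015; 0 0 0 0 0 0 0.015")

```text
time_s: 34.95
ee_pos: [0.579, -0.3252, 0.1461]
tool_rot: [[0.079, 0.997, 0.002], [0.997, -0.079, -0.001], [-0.001, 0.002, -1.0]]
contact_force: [-0.4, 0.0, -2.8]
opening: 0.242
```

Run:
```python
from h import *
st();plan([.5784,-.325,.13],85.5,.015,ang=7)
```

```text
t 34.95 pos [ 0.579  -0.3252  0.1461] yaw 85.49 tilt 0.11 F [-0.4  0.  -2.8] T [ 0.02 -0.02  0.02] open 0.242 q [-31.  17.  98.  -0.  64. -27.]
0.0002 -0.0007 0.0161 0.09 0.06 -0.01 0.015; 0 0 0 0 0 0 0.015; 0 0 0 0 0 0 0.015; 0 0 0 0 0 0 0.015; 0 0 0 0 0 0 0.015
```

move_arm(increments="0 -0.0007 0.006 0.1 0 0 0.015; 0 0 0.006 0 0 0 0.015; 0 0 0.005 0 0 0 0.015; 0 0 0.003 0 0 0 0.015; 0 0 0.002 0 0 0 0.015")

```text
time_s: 35.37
ee_pos: [0.5787, -0.3252, 0.1225]
tool_rot: [[0.079, 0.997, 0.001], [0.997, -0.079, -0.001], [-0.001, 0.001, -1.0]]
contact_force: [1.0, -1.1, -3.3]
opening: 0.244
```

Run:
```python
from h import *
st();plan([.5784,-.325,.115],85.5,.015,ang=7)
```

```text
t 35.37 pos [ 0.5787 -0.3252  0.1225] yaw 85.49 tilt 0.08 F [ 1.  -1.1 -3.3] T [ 0.01  0.03 -0.01] open 0.244 q [-31.  19.  99.  -0.  62. -27.]
0.0002 -0.0003 0.0075 0.04 0.07 -0.01 0.015; 0 0 0 0 0 0 0.015; 0 0 0 0 0 0 0.015; 0 0 0 0 0 0 0.015; 0 0 0 0 0 0 0.015
```

Key is 16 mm over the shaft with no resistance. On down to the collar.

move_arm(increments="0 0 0.005 0 0 0 0.015; 0 0 0.005 0 0 0 0.015; 0 0 0.004 0 0 0 0.015; 0 0 0.003 0 0 0 0.015; 0 0 0.002 0 0 0 0.015")

```text
time_s: 35.78
ee_pos: [0.579, -0.3255, 0.1066]
tool_rot: [[0.079, 0.997, 0.001], [0.997, -0.079, -0.001], [-0.001, 0.001, -1.0]]
contact_force: [-4.2, 2.8, 8.1]
opening: 0.248
```

Run:
```python
from h import *
st()
```

```text
t 35.78 pos [ 0.579  -0.3255  0.1066] yaw 85.49 tilt 0.09 F [-4.2  2.8  8.1] T [0.56 0.8  0.04] open 0.248 q [-31.  20. 100.  -0.  60. -27.]
```

move_arm(increments="0.0005 -0.001 -0.002 0 0 0 0.015; 0 0 0 0 0 0 0.015; 0 0 0.003 0 0 0 0.015; 0 0 0.003 0 0 0 0.015; 0 0 0.003 0 0 0 0.015")

```text
time_s: 36.2
ee_pos: [0.5792, -0.3255, 0.1065]
tool_rot: [[0.079, 0.997, 0.003], [0.997, -0.079, -0.003], [-0.003, 0.003, -1.0]]
contact_force: [-8.2, 5.7, 18.9]
opening: 0.249
```

Run:
```python
from h import *
st();snap('side','s18');crop('s18',300,90,400,170,7,'s18c')
```

```text
t 36.20 pos [ 0.5792 -0.3255  0.1065] yaw 85.50 tilt 0.24 F [-8.2  5.7 18.9] T [ 0.99  1.58 -0.04] open 0.249 q [-31.  19. 100.  -0.  60. -27.]
```

View pics/s18c.png

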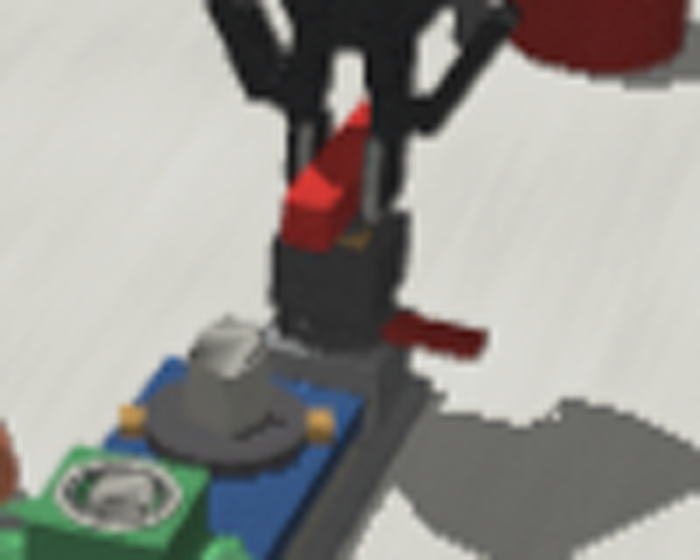

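Run:
```python
from h import *
s=manip.observe(); im,s=snap('wrist','w18'); R=s['tool_rot']
for dz in (0,.0038):
  print([proj('wrist',s['ee_pos']+R@[.0494,y,-.0272+z+dz],s).round(1) for y in (-.011,.011) for z in (0,.024)],
   [proj('wrist',s['ee_pos']+R@[x,y,.0408-.032+dz],s).round(1) for x in (-.0236,.0224) for y in (-.023,.023)])
crop('w18',250,140,400,300,5,'w18c')
```

```text
[array([293.4, 174.2]), array([298. , 162.2]), array([350.8, 174.1]), array([346. , 162.2])] [array([282.5, 283.2]), array([361.6, 283.1]), array([278., 209.]), array([366. , 208.9])]
[array([294.3, 172. ]), array([298.6, 160.7]), array([349.9, 171.9]), array([345.4, 160.6])] [array([283.2, 279.8]), array([360.9, 279.7]), array([278.9, 206.6]), array([365. , 206.5])]
```

View pics/w18c.png

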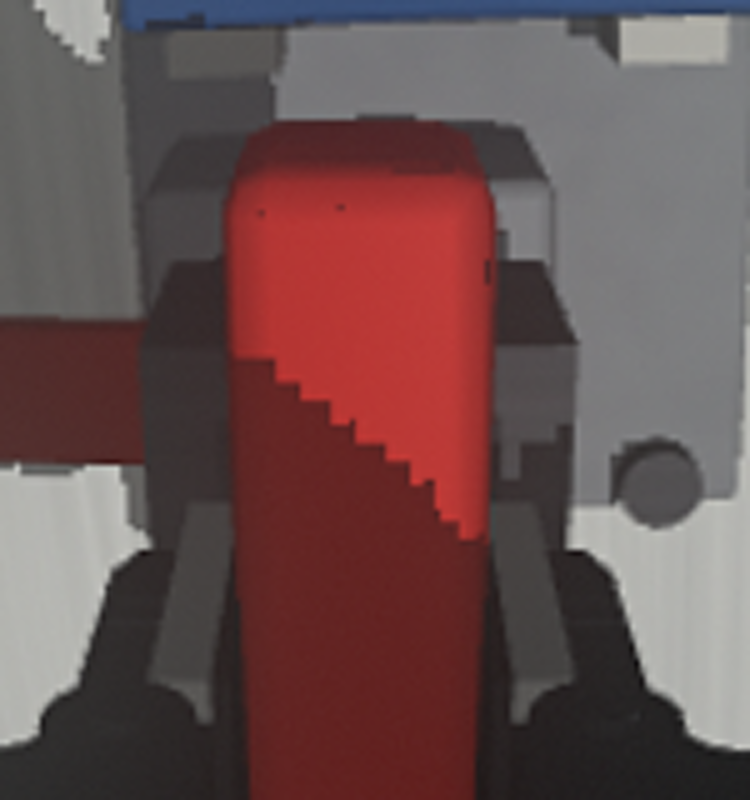

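move_arm(increments="0 -0.0005 -0.002 0 0 0 0.015; 0 0 0 0 0 0 0.035; 0 0 0 0 0 0 0.035; 0 0 0 0 0 0 0.035; 0 0 0 0 0 0 0.035")

```text
time_s: 36.72
ee_pos: [0.5801, -0.3264, 0.1097]
tool_rot: [[0.078, 0.997, 0.007], [0.997, -0.078, -0.006], [-0.005, 0.007, -1.0]]
contact_force: [-0.4, 0.2, 0.1]
opening: 0.411
```

Run:
```python
from h import *
st(); snap('wrist','w19');crop('w19',250,140,400,300,5,'w19c')
s=manip.observe();R=Rdown(85.5);
for z0 in (.062,.066):
  P=np.array([.5784,-.325,z0])
  print([proj('wrist',P+R@[.05,y,-h],s).round(1) for y in (-.011,.011) for h in (.068,.044)],
   [proj('wrist',P+R@[x,y,-.032],s).round(1) for x in (.023,) for y in (-.023,.023)])
```

```text
t 36.72 pos [ 0.5801 -0.3264  0.1097] yaw 85.50 tilt 0.50 F [-0.4  0.2  0.1] T [ 0.04 -0.01 -0.03] open 0.411 q [-31.  19. 100.  -0.  60. -27.]
[array([290.9, 166.2]), array([295.3, 155.8]), array([345.5, 166. ]), array([341.4, 155.6])] [array([276.1, 201.5]), array([361.1, 201.2])]
[array([289.9, 168.3]), array([294.7, 157.3]), array([346.3, 168.1]), array([342. , 157.1])] [array([275.1, 203.9]), array([362.1, 203.6])]
```

View pics/w19c.png

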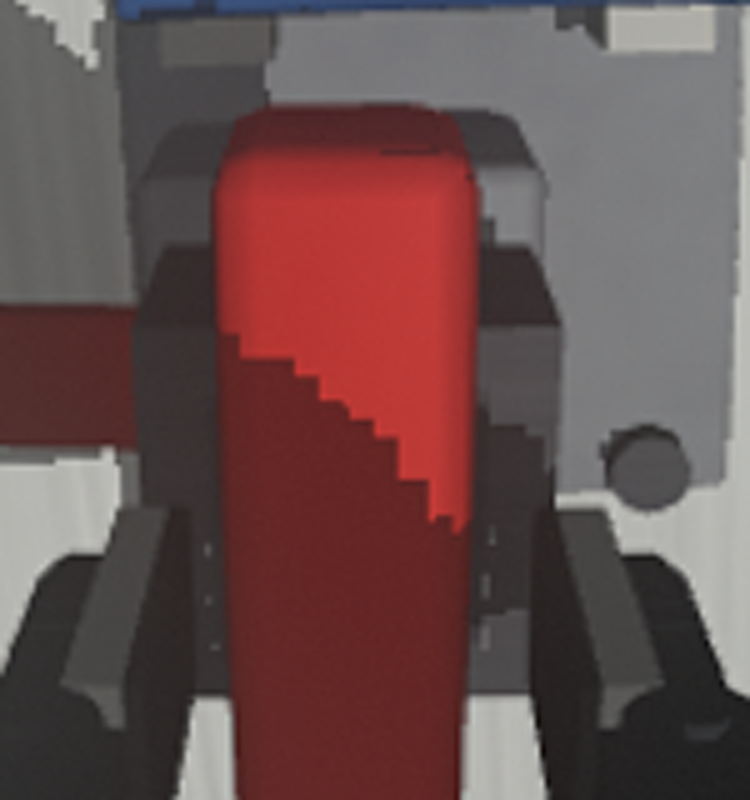

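Run:
```python
from h import *
from scipy.optimize import least_squares
s=manip.observe();R=Rdown(85.5)
def res(p,full=False):
  P=np.array([p[0],p[1],p[2]])
  g=lambda x,y,h: proj('wrist',P+R@[x,y,-h],s)
  a=g(.023,-.023,.032);b=g(.023,.023,.032);c=g(-.023,0,.032);d=g(.05,0,.068);e=g(.05,0,.044)
  return np.array([a[0]-276.6,a[1]-205,b[0]-362.4,b[1]-205,c[1]-279,d[1]-169,e[1]-161])
r=least_squares(res,[.5784,-.325,.064]);print(r.x,r.fun.round(2))
for z in (.062,.066):
  q=least_squares(lambda p:res([p[0],p[1],z]),[.5784,-.325]);print(z,q.x,q.cost,q.fun.round(1))
```

```text
[ 0.57879144 -0.32635312  0.06444541] [-0.11  0.24  0.11 -0.04 -0.4   1.56 -1.74]
0.062 [ 0.57873382 -0.32708926] 4.245629354242551 [ 0.5  0.  -0.5 -0.2 -1.6  2.  -1.2]
0.066 [ 0.57882794 -0.32588684] 3.4442299178642815 [-0.5  0.4  0.5  0.1  0.4  1.3 -2.1]
```

move_arm(increments="0 0 -0.015 0 0 0 0.05; 0 0 -0.025 0 0 0 0.05; 0 0 -0.02 0 0 0 0; 0 0 0 0 0 0 0; 0 0 0 0 0 0 0")

```text
time_s: 37.18
ee_pos: [0.5787, -0.3256, 0.1716]
tool_rot: [[0.079, 0.997, 0.003], [0.997, -0.079, -0.003], [-0.003, 0.003, -1.0]]
contact_force: [0.1, -0.3, -0.1]
opening: 0.165
```

move_arm(increments="0 0 0 0 0 0 0; 0 0 0 0 0 0 0; 0 0 0 0 0 0 0; 0 0 0 0 0 0 0; 0 0 0 0 0 0 0")

```text
time_s: 37.6
ee_pos: [0.5774, -0.3249, 0.1687]
tool_rot: [[0.078, 0.997, 0.0], [0.997, -0.078, -0.002], [-0.002, 0.0, -1.0]]
contact_force: [-0.1, -0.2, -0.2]
opening: -0.001
```

Run:
```python
from h import *
st();plan([.5786,-.3255,.142],85.5,0,n=2)
snap('scene','c20');snap('side','s20');crop('c20',140,210,260,310,6,'c20c');crop('s20',300,90,400,170,7,'s20c')
```

```text
t 37.60 pos [ 0.5774 -0.3249  0.1687] yaw 85.50 tilt 0.09 F [-0.1 -0.2 -0.2] T [-0.   -0.03  0.03] open -0.001 q [-31.  16.  97.  -0.  66. -27.]
-0.0002 0.0006 0.0133 0.01 0.04 -0 0; -0.0002 0.0006 0.0133 0.01 0.04 -0 0; 0 0 0 0 0 0 0; 0 0 0 0 0 0 0; 0 0 0 0 0 0 0
```

View pics/c20c.png

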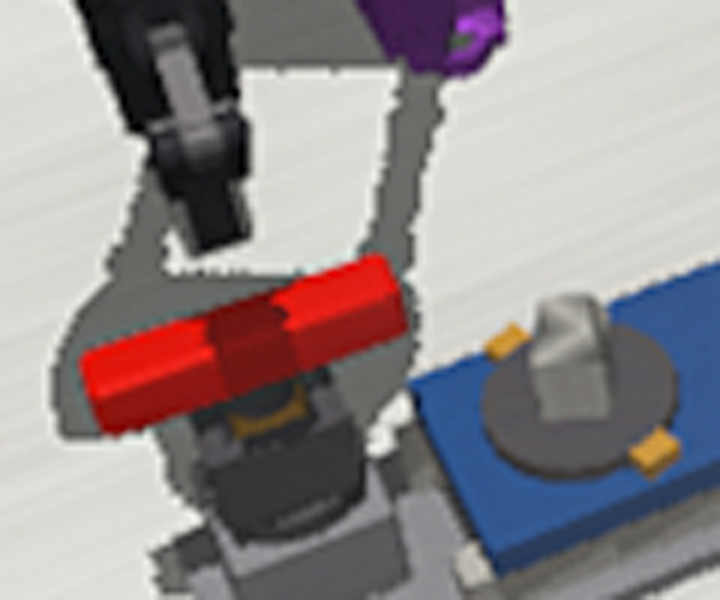

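View pics/s20c.png

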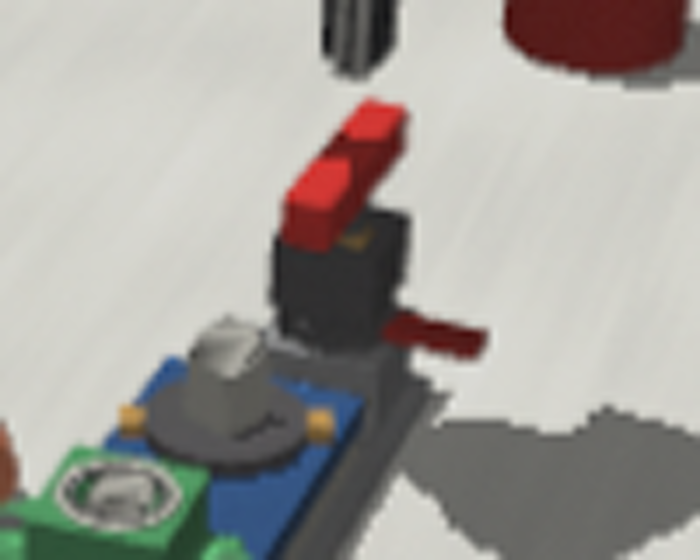

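move_arm(increments="0 0.0006 0.012 0 0 0 0; 0 0.0006 0.01 0 0 0 0; 0 0 0.004 0 0 0 0; 0 0 0 0 0 0 0; 0 0 0 0 0 0 0")

```text
time_s: 38.12
ee_pos: [0.5777, -0.3244, 0.1376]
tool_rot: [[0.079, 0.997, -0.003], [0.997, -0.079, 0.0], [0.0, -0.003, -1.0]]
contact_force: [0.1, -0.3, 0.8]
opening: -0.001
```

Run:
```python
from h import *
st()
```

```text
t 38.12 pos [ 0.5777 -0.3244  0.1376] yaw 85.50 tilt 0.16 F [ 0.1 -0.3  0.8] T [-0.02 -0.02  0.  ] open -0.001 q [-31.  18.  99.  -0.  64. -27.]
```

move_arm(increments="0 0 0.003 0 0 0 0; 0 0 0.003 0 0 0 0; 0 0 0.003 0 0 0 0; 0 0 0.003 0 0 0 0; 0 0 0.003 0 0 0 0")

```text
time_s: 38.53
ee_pos: [0.5816, -0.3263, 0.1346]
tool_rot: [[0.079, 0.997, 0.006], [0.997, -0.079, -0.005], [-0.004, 0.007, -1.0]]
contact_force: [-2.6, 2.3, 9.7]
opening: 0.001
```

Run:
```python
from h import *
st()
```

```text
t 38.53 pos [ 0.5816 -0.3263  0.1346] yaw 85.49 tilt 0.44 F [-2.6  2.3  9.7] T [ 0.46  0.71 -0.03] open 0.001 q [-31.  18.  99.  -0.  63. -27.]
```

Run:
```python
from h import *
a=cv2.imread('pics/scene0.png')[255:305,160:215];b=cv2.imread('pics/c20.png')[255:305,160:215]
o=np.hstack([cv2.resize(x,None,fx=7,fy=7,interpolation=cv2.INTER_CUBIC) for x in (a,b)]);o=np.clip(o.astype(float)*1.7,0,255).astype(np.uint8);cv2.imwrite('pics/cmp.png',o)
for nm,h in (('collar',.062),):
  for dx,dy in [(.026,0),(-.026,0),(0,.026),(0,-.026)]: print(nm,(7*(proj('scene',[.5784+dx,-.325+dy,h])-[160,255])).round(0))
R=Rdown(85.5)
for z0 in (.062,.066):
  print(z0,'hubbot',[(7*(proj('scene',np.array([.5784,-.325,z0])+R@[x,y,0])-[160,255])).round(0) for x in(-.023,.023) for y in (-.023,.023)],'hubtop',[(7*(proj('scene',np.array([.5784,-.325,z0])+R@[x,y,-.032])-[160,255])).round(0) for x in(-.023,.023) for y in (-.023,.023)])
```

```text
collar [214. 285.]
collar [153. 166.]
collar [269. 188.]
collar [ 94. 262.]
0.062 hubbot [array([ 83., 198.]), array([122., 311.]), array([240., 143.]), array([284., 251.])] hubtop [array([ 60., 124.]), array([ 99., 236.]), array([220.,  68.]), array([264., 176.])]
0.066 hubbot [array([ 80., 189.]), array([119., 302.]), array([237., 134.]), array([281., 242.])] hubtop [array([ 57., 114.]), array([ 96., 227.]), array([217.,  59.]), array([262., 167.])]
```

View pics/cmp.png

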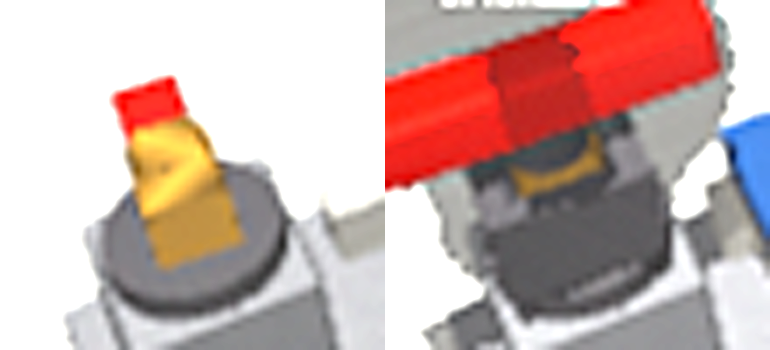

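Run:
```python
from h import *
b=cv2.imread('pics/c20.png')[265:305,165:210];a=cv2.imread('pics/scene0.png')[265:305,165:210]
o=np.hstack([cv2.resize(x,None,fx=9,fy=9,interpolation=cv2.INTER_NEAREST) for x in (a,b)]);o=np.clip((o/255.)**.6*255,0,255).astype(np.uint8)
R=Rdown(85.5)
off=np.array([8,3])/7
for z0,c in ((.062,(0,255,0)),(.066,(255,0,255))):
  for h in (0,.032):
    P=[9*(proj('scene',np.array([.5784,-.325,z0])+R@[x,y,-h])+off-[165,265]) for x,y in ((-.023,-.023),(-.023,.023),(.023,.023),(.023,-.023))]
    cv2.polylines(o[:,405:],[np.array(P,int).reshape(-1,1,2)],True,c,1)
for k in range(40):
  t=k*np.pi/20; p=9*(proj('scene',[.5784+.026*np.cos(t),-.325+.026*np.sin(t),.062])+off-[165,265]); cv2.circle(o,tuple(int(v) for v in p),1,(0,0,255),-1)
cv2.imwrite('pics/cmp2.png',o)
```

```text
(no output)
```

View pics/cmp2.png

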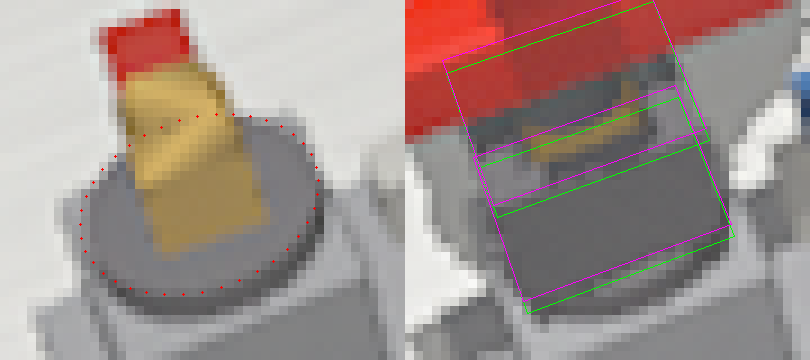

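Run:
```python
from h import *
b=cv2.imread('pics/c20.png').mean(2);a=cv2.imread('pics/scene0.png').mean(2)
R=Rdown(85.5)
for u in (180,183,186,190,192):
  e=[]
  for z0 in (.062,.066):
    for h in (.032,0):
      p,q=[proj('scene',np.array([.5784,-.325,z0])+R@[x,.023,-h]) for x in(-.023,.023)]
      e.append((p[1]+(u-p[0])*(q[1]-p[1])/(q[0]-p[0])).round(1))
  print(u,e,b[278:304,u].astype(int))
for u in (176,180,184,200): print(u,'col0',a[285:308,u].astype(int), 'bottom collar pred', max(proj('scene',[.5784+.026*np.cos(t),-.325+.026*np.sin(t),.062])[1] for t in np.linspace(0,6.3,200) if abs(proj('scene',[.5784+.026*np.cos(t),-.325+.026*np.sin(t),.062])[0]-u)<1))
```

```text
180 [np.float64(286.6), np.float64(298.5), np.float64(285.1), np.float64(297.0)] [ 45  54  65  68  62  57  63  63  60  52  53  54  54  53  53  53  53  54
  54  52  45  45  52 107 149 144]
183 [np.float64(285.5), np.float64(297.3), np.float64(284.0), np.float64(295.9)] [ 43  53  69  67  48  42  51  59  53  54  53  54  53  54  54  54  54  54
  51  51  57  49  86 135 147 144]
186 [np.float64(284.4), np.float64(296.2), np.float64(282.9), np.float64(294.8)] [ 53  72  67  48  42  51  60  54  53  55  54  54  55  55  55  53  55  50
  62  72  56  49  86 136 143 112]
190 [np.float64(283.0), np.float64(294.8), np.float64(281.5), np.float64(293.3)] [ 60  53  44  43  44  49  55  55  53  54  54  56  56  55  54  51  59  84
  80  55  50  73 127 135  89  87]
192 [np.float64(282.3), np.float64(294.0), np.float64(280.8), np.float64(292.6)] [ 51  37  55  69  57  55  56  54  55  55  54  54  56  55  51  61  84  81
  56  50  65 122 140  95  89  90]
176 col0 [ 72  69  73  75  76  76  76  76  75  65  52  73 103 108  99  91  78  78
  98 122 139 136 132] bottom collar pred 295.90965589559676
180 col0 [ 96  71  68  76  78  78  78  78  78  77  77  75  57  42  61 112 138 132
 132 136 120  81  82] bottom collar pred 297.17654613399475
184 col0 [ 77  78  80  79  80  79  80  80  80  77  78  79  69  47  46  81 125 139
 128  95  78  82  82] bottom collar pred 297.3505716828106
200 col0 [ 64  52  46  36  26  32  64 100 121 130 134 135 116  80  81  82  82  82
  81  82  82  82  83] bottom collar pred 287.04257243594327
```

move_arm(increments="0 0 -0.025 0 0 0 0; 0 0 -0.03 0 0 0 0; 0 -0.03 -0.01 0 0 0 0; 0 -0.035 0 0 0 0 0; -0.01 -0.035 0 0 0 0 0")

```text
time_s: 38.95
ee_pos: [0.4853, -0.3279, 0.2039]
tool_rot: [[0.073, 0.997, 0.013], [0.997, -0.073, -0.007], [-0.006, 0.014, -1.0]]
contact_force: [-0.7, -0.9, 0.1]
opening: 0.002
```

move_arm(increments="-0.03 -0.035 0 0 0 0 0; -0.03 -0.02 0.02 0 0 0 0; 0 0 0.03 0 0 0 0; 0 0 0.03 0 0 0 0; 0 0 0.02 0 0 0 0")

```text
time_s: 39.37
ee_pos: [0.4276, -0.3914, 0.1132]
tool_rot: [[0.076, 0.997, 0.029], [0.997, -0.075, -0.026], [-0.024, 0.031, -0.999]]
contact_force: [-0.9, 0.9, -0.3]
opening: -0.003
```

Run:
```python
from h import *
st();plan([.40,-.40,.06],88,0,n=2)
```

```text
t 39.37 pos [ 0.4276 -0.3914  0.1132] yaw 85.65 tilt 2.23 F [-0.9  0.9 -0.3] T [0.03 0.02 0.04] open -0.003 q [-45.   9. 112.   0.  56. -41.]
-0.0047 -0.0143 0.0263 0.87 0.7 -1.17 0; -0.0047 -0.014 0.0265 0.87 0.7 -1.17 0; 0 0 0 0 0 0 0; 0 0 0 0 0 0 0; 0 0 0 0 0 0 0
```

move_arm(increments="0 -0.012 0.024 0.8 0.7 0 0; 0 0 0.02 0.8 0.7 0 0; 0 0 0 0 0 0 0; 0 0 0 0 0 0 0; 0 0 0 0 0 0 0")

```text
time_s: 39.78
ee_pos: [0.4133, -0.3903, 0.0638]
tool_rot: [[0.078, 0.997, -0.002], [0.997, -0.078, 0.005], [0.005, -0.002, -1.0]]
contact_force: [0.3, -0.5, 0.1]
opening: 0.003
```

Run:
```python
from h import *
im,s=snap('wrist','w21');st();print(proj('wrist',[.5784,-.325,.062],s)); import pickle; pickle.dump(s,open('s21.pkl','wb'))
```

```text
t 39.83 pos [ 0.4138 -0.3907  0.0645] yaw 85.55 tilt 0.23 F [ 0.  -0.8 -0.9] T [ 0.01  0.01 -0.02] open -0.001 q [-46.  13. 114.   0.  54. -42.]
[583.69881644 123.56986338]
```

View pics/w21.png

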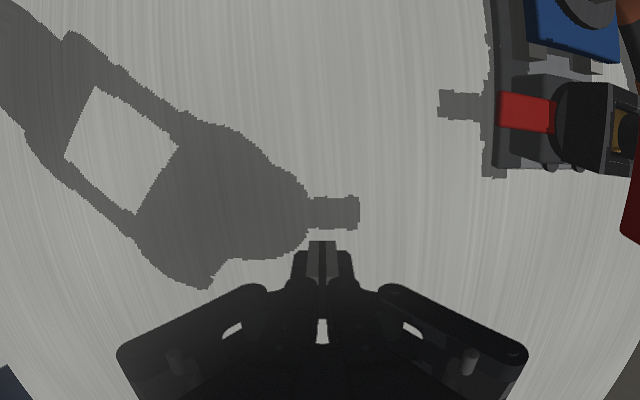

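Run:
```python
from h import *
import pickle
s=pickle.load(open('s21.pkl','rb'))
b=cv2.imread('pics/w21.png')[60:190,480:640]
o=cv2.resize(b,None,fx=5,fy=4.5,interpolation=cv2.INTER_CUBIC);o=cv2.resize(b,None,fx=4.8,fy=4.6)
o=np.clip((o/255.)**.55*255,0,255).astype(np.uint8)
cv2.imwrite('pics/w21c.png',o)
R=Rdown(85.5)
f=lambda P:((proj('wrist',P,s)-[480,60])*[4.8,4.6]).round(0)
for z in (.062,.066): print(z,[f(np.array([.5784,-.325,z])+R@[x,-.023,-h]) for h in (0,.032) for x in (-.023,.023)])
print([f([.5784+.026*np.cos(t),-.325+.026*np.sin(t),.062]) for t in (np.pi*.75,np.pi,np.pi*1.25)])
```

```text
0.062 [array([362., 451.]), array([390.,  92.]), array([541., 508.]), array([579.,  92.])]
0.066 [array([382., 457.]), array([411.,  92.]), array([566., 517.]), array([606.,  93.])]
[array([406., 144.]), array([364., 285.]), array([398., 429.])]
```

View pics/w21c.png

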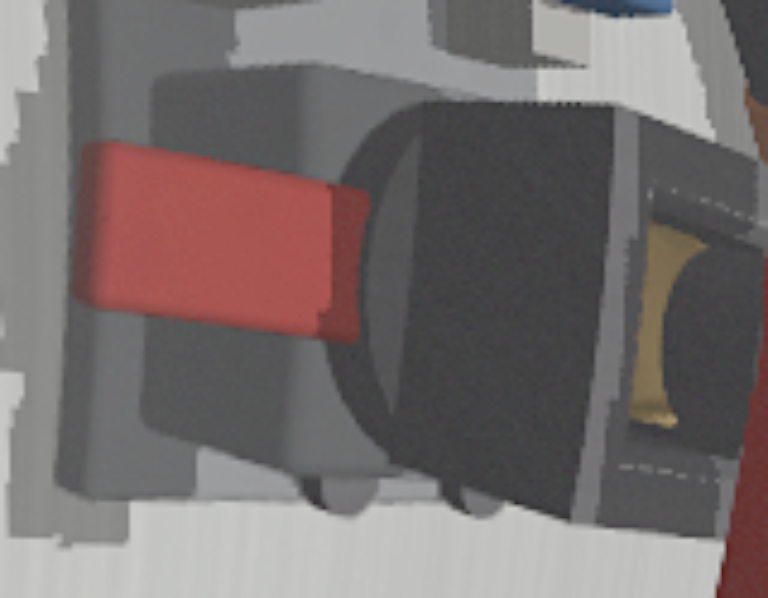

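Run:
```python
from h import *
a=cv2.imread('pics/scene0.png')[262:302,165:210]
o=cv2.resize(a,None,fx=12,fy=12,interpolation=cv2.INTER_CUBIC); o2=o.copy()
R=Rdown(85.5)
for z,w,c in ((.062,.012,(0,255,0)),(.086,.012,(255,0,0)),(.098,.008,(255,0,255))):
    P=[12*(proj('scene',np.array([.5784,-.325,z])+R@[x*w,y*w,0])-[165,262]+.5) for x,y in ((-1,-1),(-1,1),(1,1),(1,-1))]
    cv2.polylines(o,[np.array(P,int).reshape(-1,1,2)],True,c,1)
o=cv2.resize(np.hstack([o2,o]),None,fx=.74,fy=.74)
cv2.imwrite('pics/cmp3.png',o)
```

```text
(no output)
```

View pics/cmp3.png

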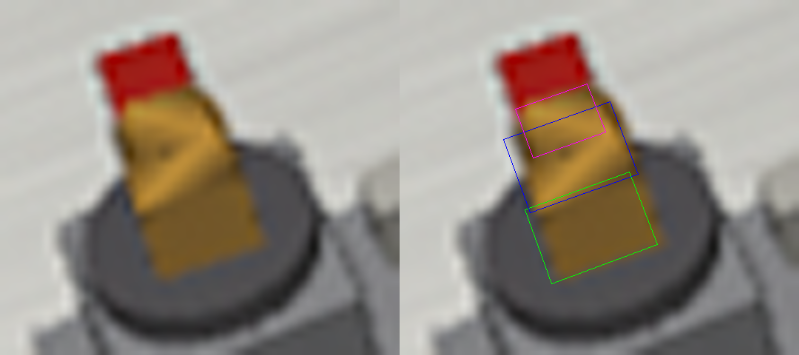

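Run:
```python
from h import *
import pickle
s=pickle.load(open('s21.pkl','rb'))
o=cv2.imread('pics/w21c.png'); R=Rdown(85.5)
f=lambda P:((proj('wrist',P,s)-[480,60]+.5)*[4.8,4.6])
def poly(z,w,c,dx=0,yaw=85.5,th=1):
    R=Rdown(yaw);P=[f(np.array([.5784+dx,-.325,z])+R@[x*w,y*w,0]) for x,y in ((-1,-1),(-1,1),(1,1),(1,-1))]
    cv2.polylines(o,[np.array(P,int).reshape(-1,1,2)],True,c,th)
for z,w in ((.086,.012),(.098,.008)): poly(z,w,(0,255,255))
for z0,c in ((.0662,(0,255,0)),(.062,(255,0,255))):
    poly(z0+.032,.023,c); poly(z0+.032,.01325,c); poly(z0,.023,c)
cv2.imwrite('pics/w21d.png',o)
```

View pics/w21d.png

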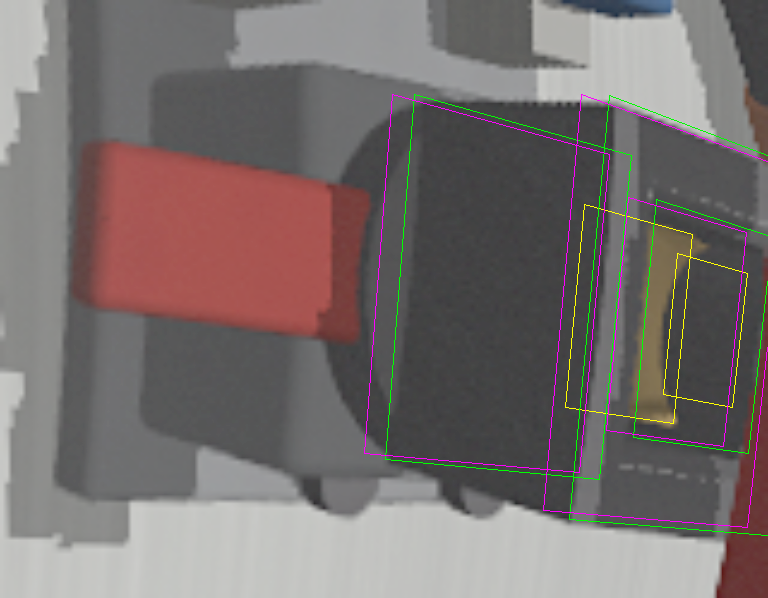

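The oblique view fits the key's underside at about 0.066, 4 mm above the collar, which agrees with the contact heights. I'll regrip it, then press and wiggle to seat it.

Run:
```python
from h import *
st();plan([.42,-.39,.19],85.5,.05,n=4);print();
```

```text
t 39.83 pos [ 0.4138 -0.3907  0.0645] yaw 85.55 tilt 0.23 F [ 0.  -0.8 -0.9] T [ 0.01  0.01 -0.02] open -0.001 q [-46.  13. 114.   0.  54. -42.]
0.0004 0.0015 -0.0314 -0.01 -0.06 0.01 0.05; 0.0004 0.0015 -0.0314 -0.01 -0.06 0.01 0.05; 0.0003 0.0015 -0.0314 -0.01 -0.06 0.01 0.05; 0.0003 0.0015 -0.0314 -0.01 -0.06 0.01 0.05; 0 0 0 0 0 0 0.05
```

move_arm(increments="0 0.002 -0.03 0 0 0 0.05; 0 0.002 -0.03 0 0 0 0.05; 0 0.002 -0.03 0 0 0 0.05; 0.01 0.02 -0.02 0 0 0 0.05; 0.02 0.035 0 0 0 0 0.05")

```text
time_s: 40.25
ee_pos: [0.4755, -0.3682, 0.1854]
tool_rot: [[0.082, 0.997, 0.003], [0.997, -0.082, -0.002], [-0.002, 0.003, -1.0]]
contact_force: [1.0, -1.5, 0.3]
opening: 0.582
```

Run:
```python
from h import *
st();plan([.5786,-.3255,.18],85.5,.05)
```

```text
t 40.25 pos [ 0.4755 -0.3682  0.1854] yaw 85.29 tilt 0.18 F [ 1.  -1.5  0.3] T [-0.01  0.01  0.05] open 0.582 q [-40.   9. 104.   0.  67. -35.]
0.0128 0.0248 0.0014 0.04 0.02 -0.05 0.05; 0.0127 0.0248 0.0014 0.04 0.02 -0.05 0.05; 0.0127 0.0248 0.0014 0.04 0.02 -0.05 0.05; 0.0127 0.0249 0.0014 0.04 0.02 -0.05 0.05; 0 0 0 0 0 0 0.05
```

move_arm(increments="0.0128 0.0248 0.001 0 0 0 0.05; 0.0127 0.0248 0.001 0 0 0 0.05; 0.0127 0.02 0.001 0 0 0 0.05; 0.003 0.006 0.001 0 0 0 0.05; 0 0 0 0 0 0 0.05")

```text
time_s: 40.67
ee_pos: [0.5698, -0.332, 0.1998]
tool_rot: [[0.078, 0.997, 0.029], [0.997, -0.077, -0.017], [-0.015, 0.03, -0.999]]
contact_force: [0.3, 0.5, 0.4]
opening: 0.589
```

Run:
```python
from h import *
st();plan([.5786,-.3255,.15],85.5,.05,n=2)
```

```text
t 40.67 pos [ 0.5698 -0.332   0.1998] yaw 85.55 tilt 1.94 F [0.3 0.5 0.4] T [ 0.   -0.02  0.03] open 0.589 q [-32.  13.  97.   0.  67. -28.]
0.004 0.0034 0.025 0.87 0.42 0.03 0.05; 0.0038 0.0037 0.0249 0.87 0.42 0.03 0.05; 0 0 0 0 0 0 0.05; 0 0 0 0 0 0 0.05; 0 0 0 0 0 0 0.05
```

move_arm(increments="0.004 0.0034 0.022 0.87 0.42 0 0.05; 0.0038 0.0037 0.02 0.87 0.42 0 0.05; 0 0 0 0 0 0 0.05; 0 0 0 0 0 0 0.05; 0 0 0 0 0 0 0.05")

```text
time_s: 41.08
ee_pos: [0.5782, -0.3271, 0.1613]
tool_rot: [[0.076, 0.997, 0.003], [0.997, -0.076, -0.004], [-0.004, 0.003, -1.0]]
contact_force: [-0.5, 0.1, -0.6]
opening: 0.585
```

Run:
```python
from h import *
st();plan([.5786,-.3255,.125],85.5,.05,n=2)
```

```text
t 41.08 pos [ 0.5782 -0.3271  0.1613] yaw 85.61 tilt 0.28 F [-0.5  0.1 -0.6] T [-0.02 -0.01  0.01] open 0.585 q [-32.  17.  98.  -0.  66. -27.]
0.0009 0.0001 0.0181 0.09 0.11 0.06 0.05; 0.0009 0.0001 0.0181 0.09 0.11 0.06 0.05; 0 0 0 0 0 0 0.05; 0 0 0 0 0 0 0.05; 0 0 0 0 0 0 0.05
```

move_arm(increments="0.0009 0 0.018 0.1 0.1 0 0.05; 0.0009 0 0.018 0.1 0.1 0 0.05; 0 0 0.008 0 0 0 0.05; 0 0 0 0 0 0 0.05; 0 0 0 0 0 0 0.05")

```text
time_s: 41.5
ee_pos: [0.5773, -0.3292, 0.1204]
tool_rot: [[0.08, 0.997, 0.003], [0.997, -0.08, -0.004], [-0.004, 0.004, -1.0]]
contact_force: [-0.1, 1.2, 0.1]
opening: 0.585
```

Run:
```python
from h import *
st();plan([.5786,-.3255,.104],85.5,.05,n=1)
```

```text
t 41.50 pos [ 0.5773 -0.3292  0.1204] yaw 85.41 tilt 0.29 F [-0.1  1.2  0.1] T [-0.01 -0.   -0.02] open 0.585 q [-32.  19. 100.  -0.  62. -27.]
0.0038 0.001 0.0164 0.2 0.21 -0.09 0.05; 0 0 0 0 0 0 0.05; 0 0 0 0 0 0 0.05; 0 0 0 0 0 0 0.05; 0 0 0 0 0 0 0.05
```

move_arm(increments="0.004 0.001 0.015 0.2 0.2 0 0.05; 0 0 0 0 0 0 0.05; 0 0 0 0 0 0 0.05; 0 0 0 0 0 0 0.05; 0 0 0 0 0 0 0.05")

```text
time_s: 41.92
ee_pos: [0.5799, -0.3264, 0.1074]
tool_rot: [[0.081, 0.997, 0.003], [0.997, -0.081, -0.002], [-0.002, 0.004, -1.0]]
contact_force: [0.4, -0.2, -0.6]
opening: 0.586
```

Run:
```python
from h import *
st();plan([.5786,-.3255,.105],85.5,.05,n=1)
```

```text
t 41.92 pos [ 0.5799 -0.3264  0.1074] yaw 85.37 tilt 0.23 F [ 0.4 -0.2 -0.6] T [ 0. -0. -0.] open 0.586 q [-32.  20. 100.  -0.  60. -27.]
0.0008 -0.0014 0.0024 0.2 0.12 -0.13 0.05; 0 0 0 0 0 0 0.05; 0 0 0 0 0 0 0.05; 0 0 0 0 0 0 0.05; 0 0 0 0 0 0 0.05
```

move_arm(increments="0.001 -0.0014 0.0025 0.2 0.1 0 0.05; 0 0 0 0 0 0 0.05; 0 0 0 0 0 0 0.015; 0 0 0 0 0 0 0.015; 0 0 0 0 0 0 0.015")

```text
time_s: 42.33
ee_pos: [0.5794, -0.3255, 0.1063]
tool_rot: [[0.08, 0.997, 0.002], [0.997, -0.08, -0.001], [-0.001, 0.002, -1.0]]
contact_force: [-0.8, 0.5, -3.2]
opening: 0.25
```

Run:
```python
from h import *
st()
```

```text
t 42.33 pos [ 0.5794 -0.3255  0.1063] yaw 85.39 tilt 0.13 F [-0.8  0.5 -3.2] T [ 0.05 -0.02  0.05] open 0.250 q [-31.  20. 100.  -0.  60. -27.]
```

move_arm(increments="0.001 -0.001 0.003 0 0 2 0.015; -0.001 -0.001 0.003 0 0 -3 0.015; 0.001 0.001 0.003 0 0 3 0.015; -0.001 -0.001 0.003 0 0 -3 0.015; 0 0 0.003 0 0 1 0.015")

```text
time_s: 42.75
ee_pos: [0.5796, -0.3258, 0.1062]
tool_rot: [[0.08, 0.997, 0.006], [0.997, -0.079, -0.003], [-0.002, 0.006, -1.0]]
contact_force: [-6.6, 2.9, 13.9]
opening: 0.245
```

Run:
```python
from h import *
st()
```

```text
t 42.75 pos [ 0.5796 -0.3258  0.1062] yaw 85.44 tilt 0.40 F [-6.6  2.9 13.9] T [0.46 1.35 0.15] open 0.245 q [-32.  19. 100.   0.  60. -27.]
```

move_arm(increments="0 -0.001 0.005 0 0 0 0.015; 0 -0.002 0.007 0 0 0 0.015; 0 -0.002 0.008 0 0 0 0.015; 0 -0.002 0.008 0 0 0 0.015; 0 -0.002 0.008 0 0 0 0.015")

```text
time_s: 43.17
ee_pos: [0.5796, -0.326, 0.106]
tool_rot: [[0.08, 0.997, 0.024], [0.997, -0.08, -0.008], [-0.006, 0.025, -1.0]]
contact_force: [-9.0, 8.0, 30.7]
opening: 0.245
```

Run:
```python
from h import *
st()
```

```text
t 43.17 pos [ 0.5796 -0.326   0.106 ] yaw 85.41 tilt 1.45 F [-9.   8.  30.7] T [ 1.58  2.16 -0.06] open 0.245 q [-32.  19. 101.   0.  59. -27.]
```

Run:
```python
from h import *
plan([.5786,-.3252,.1055],85.4,.015,n=1)
```

```text
0.0007 -0.0011 0.0004 1.41 0.33 0.02 0.015; 0 0 0 0 0 0 0.015; 0 0 0 0 0 0 0.015; 0 0 0 0 0 0 0.015; 0 0 0 0 0 0 0.015
```

move_arm(increments="0.0007 -0.001 0 1.4 0.33 0 0.015; 0 0 0.001 0 0 0 0.015; 0 -0.0005 0.002 0 0 0 0.015; 0 -0.0005 0.002 0 0 0 0.015; 0 -0.0005 0.002 0 0 0 0.015")

```text
time_s: 43.58
ee_pos: [0.5793, -0.3255, 0.106]
tool_rot: [[0.08, 0.997, 0.007], [0.997, -0.08, -0.003], [-0.002, 0.007, -1.0]]
contact_force: [-4.7, 5.6, 23.6]
opening: 0.243
```

Run:
```python
from h import *
st()
```

```text
t 43.58 pos [ 0.5793 -0.3255  0.106 ] yaw 85.43 tilt 0.43 F [-4.7  5.6 23.6] T [0.93 1.07 0.03] open 0.243 q [-32.  19. 100.   0.  60. -27.]
```

move_arm(increments="0 -0.0005 0 0 0 4 0.015; 0 -0.0005 0.001 0 0 6.5 0.015; 0 0 0.001 0 0 6.5 0.015; 0 0 0.001 0 0 6.5 0.015; 0 0 0.001 0 0 6.5 0.015")

```text
time_s: 44.0
ee_pos: [0.5786, -0.3248, 0.1061]
tool_rot: [[0.584, 0.812, 0.008], [0.812, -0.584, -0.002], [0.004, 0.008, -1.0]]
contact_force: [-3.5, 2.1, 9.3]
opening: 0.243
```

Run:
```python
from h import *
st();plan([.5788,-.3253,.1058],50,.015,n=1)
```

```text
t 44.00 pos [ 0.5786 -0.3248  0.1061] yaw 54.29 tilt 0.49 F [-3.5  2.1  9.3] T [0.46 0.54 0.2 ] open 0.243 q [-32.  19. 100.   0.  60.   4.]
-0.0003 0.0005 0.0003 0.44 -0.22 4.29 0.015; 0 0 0 0 0 0 0.015; 0 0 0 0 0 0 0.015; 0 0 0 0 0 0 0.015; 0 0 0 0 0 0 0.015
```

move_arm(increments="0 0 0.001 0.2 -0.2 6.5 0.015; 0 0 0.001 0 0 6.5 0.015; 0 0 0.001 0 0 6.5 0.015; 0 0 0.001 0 0 6.5 0.015; 0 0 0.001 0 0 6.5 0.015")

```text
time_s: 44.42
ee_pos: [0.5785, -0.3248, 0.1061]
tool_rot: [[0.938, 0.346, 0.004], [0.346, -0.938, -0.002], [0.003, 0.003, -1.0]]
contact_force: [-1.9, 2.2, 9.4]
opening: 0.245
```

Run:
```python
from h import *
st();plan([.5788,-.3253,.1058],20,.015,n=1)
```

```text
t 44.42 pos [ 0.5785 -0.3248  0.1061] yaw 20.23 tilt 0.26 F [-1.9  2.2  9.4] T [0.37 0.55 0.18] open 0.245 q [-31.  19. 100.   0.  60.  38.]
0.0001 0.0006 0.0003 0.19 -0.18 0.23 0.015; 0 0 0 0 0 0 0.015; 0 0 0 0 0 0 0.015; 0 0 0 0 0 0 0.015; 0 0 0 0 0 0 0.015
```

move_arm(increments="0 0 0.001 0 0 5 0.015; 0 0 0.001 0 0 4 0.015; 0 0 0.001 0 0 4 0.015; 0 0 0.001 0 0 2 0.015; 0 0 0.001 0 0 1 0.015")

```text
time_s: 44.83
ee_pos: [0.5784, -0.3249, 0.1061]
tool_rot: [[0.998, 0.056, 0.005], [0.056, -0.998, -0.002], [0.005, 0.002, -1.0]]
contact_force: [-3.0, 2.5, 8.9]
opening: 0.246
```

Run:
```python
from h import *
st()
```

```text
t 44.83 pos [ 0.5784 -0.3249  0.1061] yaw 3.24 tilt 0.30 F [-3.   2.5  8.9] T [0.38 0.55 0.18] open 0.246 q [-31.  19. 100.   0.  60.  55.]
```

move_arm(increments="0 0 0.001 0 0 2 0.015; 0 0 0.001 0 0 2 0.015; 0 0 0.001 0 0 2 0.015; 0 0 0 0 0 0 0.015; 0 0 0 0 0 0 0.015")

```text
time_s: 45.25
ee_pos: [0.5782, -0.3248, 0.1061]
tool_rot: [[0.999, -0.044, 0.004], [-0.044, -0.999, -0.004], [0.004, 0.004, -1.0]]
contact_force: [-0.4, 0.4, 4.2]
opening: 0.246
```

Run:
```python
from h import *
st();snap('scene','c22');crop('c22',140,200,290,320,5,'c22c')
```

```text
t 45.25 pos [ 0.5782 -0.3248  0.1061] yaw -2.51 tilt 0.32 F [-0.4  0.4  4.2] T [0.23 0.15 1.08] open 0.246 q [-31.  19. 100.  -0.  60.  61.]
```

View pics/c22c.png

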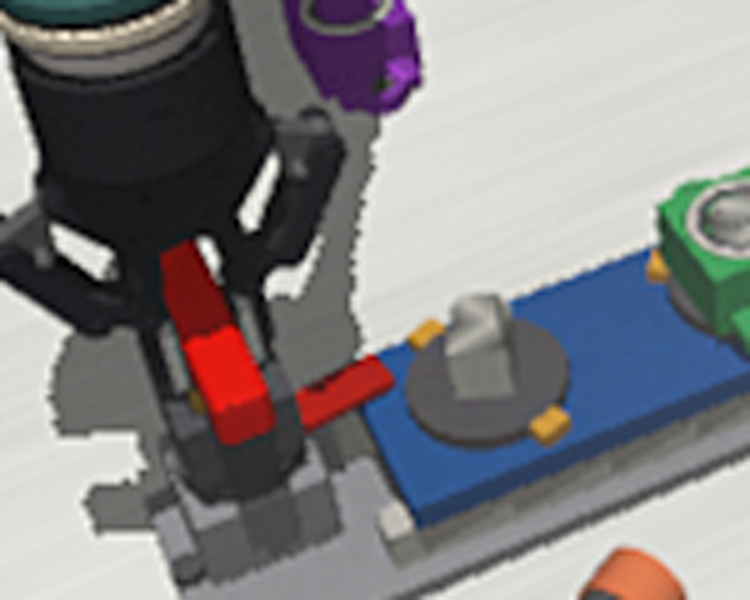

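move_arm(increments="0 0 0 0 0 -3 0.015; 0 0 0 0 0 -2 0.015; 0 0 -0.005 0 0 0 0.015; 0 0 -0.012 0 0 0 0.015; 0 0 -0.02 0 0 0 0.015")

```text
time_s: 45.72
ee_pos: [0.5763, -0.3238, 0.135]
tool_rot: [[0.999, 0.04, -0.0], [0.04, -0.999, 0.001], [-0.0, -0.001, -1.0]]
contact_force: [0.7, -0.3, -3.1]
opening: 0.249
```

Run:
```python
from h import *
st()
```

```text
t 45.72 pos [ 0.5763 -0.3238  0.135 ] yaw 2.31 tilt 0.04 F [ 0.7 -0.3 -3.1] T [-0.02 -0.06  0.02] open 0.249 q [-32.  18.  99.   0.  63.  56.]
```

move_arm(increments="0.0005 0 -0.02 0 0 0 0.015; 0 0 -0.03 0 0 0 0.015; 0 0 -0.03 0 0 0 0.015; 0 0 -0.01 0 0 0 0.015; 0 0 0 0 0 0 0.015")

```text
time_s: 46.13
ee_pos: [0.5741, -0.3232, 0.2245]
tool_rot: [[1.0, 0.03, -0.007], [0.03, -1.0, 0.006], [-0.007, -0.007, -1.0]]
contact_force: [1.0, -1.2, -3.7]
opening: 0.247
```

Run:
```python
from h import *
st();snap('scene','c23');crop('c23',140,200,290,320,5,'c23c');plan([.438,.115,.21],0,.015)
```

```text
t 46.13 pos [ 0.5741 -0.3232  0.2245] yaw 1.73 tilt 0.56 F [ 1.  -1.2 -3.7] T [-0.02 -0.05 -0.  ] open 0.247 q [-32.  14.  94.   0.  73.  57.]
-0.0094 -0.034 0.0014 -0.03 0.03 0.13 0.015; -0.0095 -0.034 0.0013 -0.03 0.03 0.13 0.015; -0.0096 -0.034 0.0013 -0.03 0.03 0.13 0.015; -0.0097 -0.0339 0.0013 -0.03 0.03 0.13 0.015; -0.0097 -0.0339 0.0013 -0.03 0.03 0.13 0.015
-0.0098 -0.0339 0.0012 -0.03 0.03 0.13 0.015; -0.0099 -0.0339 0.0012 -0.03 0.03 0.13 0.015; -0.01 -0.0338 0.0012 -0.03 0.03 0.13 0.015; -0.0101 -0.0338 0.0012 -0.03 0.03 0.13 0.015; -0.0101 -0.0338 0.0011 -0.03 0.03 0.13 0.015
-0.0102 -0.0338 0.0011 -0.03 0.03 0.13 0.015; -0.0103 -0.0337 0.0011 -0.03 0.03 0.13 0.015; -0.0104 -0.0337 0.0011 -0.03 0.03 0.13 0.015; 0 0 0 0 0 0 0.015; 0 0 0 0 0 0 0.015
```

View pics/c23c.png

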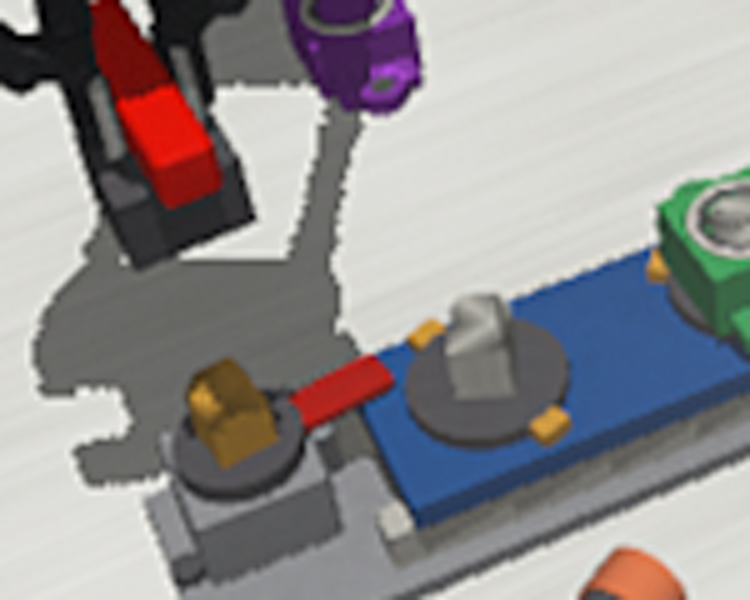

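move_arm(increments="-0.0094 -0.034 0.001 0 0 0.1 0.015; -0.0095 -0.034 0.001 0 0 0.1 0.015; -0.0096 -0.034 0.001 0 0 0.1 0.015; -0.0097 -0.034 0.001 0 0 0.1 0.015; -0.0097 -0.034 0.001 0 0 0.1 0.015")

```text
time_s: 46.6
ee_pos: [0.5168, -0.1546, 0.2071]
tool_rot: [[1.0, 0.008, -0.02], [0.008, -1.0, 0.009], [-0.02, -0.009, -1.0]]
contact_force: [1.3, 0.2, -3.4]
opening: 0.241
```

move_arm(increments="-0.0098 -0.034 0.001 0 0 0.1 0.015; -0.01 -0.034 0.001 0 0 0.1 0.015; -0.01 -0.034 0.001 0 0 0.1 0.015; -0.01 -0.0338 0.001 0 0 0.1 0.015; -0.01 -0.0338 0.001 0 0 0.1 0.015")

```text
time_s: 47.02
ee_pos: [0.4541, 0.0232, 0.191]
tool_rot: [[0.999, -0.008, -0.04], [-0.008, -1.0, 0.014], [-0.04, -0.013, -0.999]]
contact_force: [0.2, 0.7, -2.8]
opening: 0.249
```

Run:
```python
from h import *
st();plan([.438,.115,.17],0,.015,n=3)
```

```text
t 47.02 pos [0.4541 0.0232 0.191 ] yaw -0.45 tilt 2.41 F [ 0.2  0.7 -2.8] T [ 0.01 -0.07  0.01] open 0.249 q [ -1.  -6. 119.   1.  69.  89.]
-0.0053 -0.0305 0.0076 -0.26 0.76 -0.15 0.015; -0.0054 -0.0305 0.0074 -0.26 0.76 -0.15 0.015; -0.0054 -0.0306 0.0072 -0.26 0.76 -0.15 0.015; 0 0 0 0 0 0 0.015; 0 0 0 0 0 0 0.015
```

move_arm(increments="-0.005 -0.0305 0.002 -0.26 0.76 -0.15 0.015; -0.005 -0.03 0.002 -0.26 0.76 -0.15 0.015; -0.003 -0.015 0.002 -0.26 0.76 -0.15 0.015; 0 0 0 0 0 0 0.015; 0 0 0 0 0 0 0.015")

```text
time_s: 47.43
ee_pos: [0.4287, 0.107, 0.1733]
tool_rot: [[1.0, 0.004, -0.018], [0.004, -1.0, -0.0], [-0.018, 0.0, -1.0]]
contact_force: [-0.7, -0.3, -3.3]
opening: 0.246
```

Run:
```python
from h import *
st();plan([.438,.115,.11],0,.015,n=3)
```

```text
t 47.43 pos [0.4287 0.107  0.1733] yaw 0.23 tilt 1.06 F [-0.7 -0.3 -3.3] T [ 0.01 -0.02 -0.03] open 0.246 q [ 11.  -7. 122.   0.  66. 100.]
0.0035 -0.0027 0.021 0 0.35 0.08 0.015; 0.0034 -0.0027 0.0211 0 0.35 0.08 0.015; 0.0032 -0.0027 0.0211 0 0.35 0.08 0.015; 0 0 0 0 0 0 0.015; 0 0 0 0 0 0 0.015
```

move_arm(increments="0.003 -0.0027 0.021 0 0.35 0.08 0.015; 0.003 -0.0027 0.021 0 0.35 0.08 0.015; 0.002 -0.0027 0.018 0 0.35 0 0.015; 0 0 0.008 0 0 0 0.015; 0 0 0 0 0 0 0.015")

```text
time_s: 47.85
ee_pos: [0.4344, 0.1111, 0.0986]
tool_rot: [[1.0, -0.003, -0.005], [-0.003, -1.0, -0.003], [-0.005, 0.003, -1.0]]
contact_force: [-0.6, -0.8, -4.1]
opening: 0.25
```

Run:
```python
from h import *
st();plan([.438,.115,.065],0,.015,n=2)
```

```text
t 47.85 pos [0.4344 0.1111 0.0986] yaw -0.15 tilt 0.35 F [-0.6 -0.8 -4.1] T [ 0.04 -0.01  0.06] open 0.250 q [ 11.  -2. 126.  -0.  56. 101.]
0.0019 -0.002 0.0168 0.09 0.15 -0.07 0.015; 0.0018 -0.002 0.0168 0.09 0.15 -0.07 0.015; 0 0 0 0 0 0 0.015; 0 0 0 0 0 0 0.015; 0 0 0 0 0 0 0.015
```

move_arm(increments="0.0018 -0.002 0.016 0.1 0.15 0 0.015; 0.001 -0.002 0.014 0 0.1 0 0.015; 0 0 0.004 0 0 0 0.015; 0 0 0 0 0 0 0.015; 0 0 0 0 0 0 0.015")

```text
time_s: 48.27
ee_pos: [0.4384, 0.1113, 0.0645]
tool_rot: [[1.0, -0.008, -0.003], [-0.008, -1.0, -0.003], [-0.003, 0.003, -1.0]]
contact_force: [0.4, -1.4, -2.9]
opening: 0.25
```

Run:
```python
from h import *
st();plan([.438,.115,.05],0,.015,n=1)
```

```text
t 48.27 pos [0.4384 0.1113 0.0645] yaw -0.45 tilt 0.24 F [ 0.4 -1.4 -2.9] T [ 0.03 -0.01 -0.02] open 0.250 q [ 11.   1. 127.  -0.  52. 102.]
-0.0003 -0.0038 0.0145 0.17 0.18 -0.45 0.015; 0 0 0 0 0 0 0.015; 0 0 0 0 0 0 0.015; 0 0 0 0 0 0 0.015; 0 0 0 0 0 0 0.015
```

move_arm(increments="-0.0005 -0.003 0.008 0.17 0.18 0 0.015; 0 0 0.004 0 0 0 0.015; 0 0 0.003 0 0 0 0.015; 0 0 0.003 0 0 0 0.015; 0 0 0.002 0 0 0 0.015")

```text
time_s: 48.68
ee_pos: [0.4413, 0.1145, 0.0467]
tool_rot: [[1.0, -0.009, 0.007], [-0.009, -1.0, 0.002], [0.007, -0.002, -1.0]]
contact_force: [-0.4, 0.1, -2.7]
opening: 0.244
```

Run:
```python
from h import *
st()
```

```text
t 48.68 pos [0.4413 0.1145 0.0467] yaw -0.50 tilt 0.43 F [-0.4  0.1 -2.7] T [-0.04  0.04 -0.03] open 0.244 q [ 11.   3. 128.   0.  49. 102.]
```

move_arm(increments="-0.001 0 0.001 0 -0.4 0 0.015; 0 0 0.001 0 0 0 0.015; 0 0 0.001 0 0 0 0.015; 0 0 0.001 0 0 0 0.015; 0 0 0.001 0 0 0 0.015")

```text
time_s: 49.1
ee_pos: [0.4418, 0.1147, 0.0461]
tool_rot: [[1.0, -0.008, -0.001], [-0.008, -1.0, 0.001], [-0.001, -0.001, -1.0]]
contact_force: [-2.8, -0.5, 7.0]
opening: 0.242
```

Run:
```python
from h import *
st()
```

```text
t 49.10 pos [0.4418 0.1147 0.0461] yaw -0.45 tilt 0.05 F [-2.8 -0.5  7. ] T [-0.37  0.71 -0.03] open 0.242 q [ 11.   3. 128.   0.  49. 102.]
```

move_arm(increments="0 0 -0.0005 0 0 0 0.015; 0 0 0 0 0 0 0.04; 0 0 0 0 0 0 0.06; 0 0 0 0 0 0 0.085; 0 0 0 0 0 0 0.085")

```text
time_s: 49.52
ee_pos: [0.4431, 0.1153, 0.0479]
tool_rot: [[1.0, -0.008, 0.002], [-0.008, -1.0, 0.002], [0.002, -0.002, -1.0]]
contact_force: [0.2, -0.6, 0.0]
opening: 0.802
```

move_arm(increments="0 0 -0.01 0 0 0 0.085; 0 0 -0.025 0 0 0 0.085; 0 0 -0.03 0 0 0 0.085; 0 0 -0.03 0 0 0 0.085; 0 0 -0.03 0 0 0 0.085")

```text
time_s: 49.93
ee_pos: [0.4361, 0.1138, 0.1713]
tool_rot: [[1.0, -0.008, -0.016], [-0.008, -1.0, -0.002], [-0.016, 0.002, -1.0]]
contact_force: [0.6, 0.0, 0.3]
opening: 0.995
```

move_arm(increments="-0.005 0 -0.01 0 0 0 0.085; 0 0 0 0 0 0 0.085; 0 0 0 0 0 0 0.085; 0 0 0 0 0 0 0.085; 0 0 0 0 0 0 0.085")

```text
time_s: 50.35
ee_pos: [0.4367, 0.1149, 0.1919]
tool_rot: [[1.0, -0.008, 0.001], [-0.008, -1.0, 0.002], [0.001, -0.002, -1.0]]
contact_force: [-0.1, -0.4, 0.3]
opening: 0.997
```

Run:
```python
from h import *
st();snap('wrist','w24');snap('side','s24');snap('scene','c24')
```

```text
t 50.35 pos [0.4367 0.1149 0.1919] yaw -0.45 tilt 0.11 F [-0.1 -0.4  0.3] T [-0.03  0.06 -0.  ] open 0.997 q [ 12.  -8. 121.   0.  67. 102.]
```

View pics/w24.png

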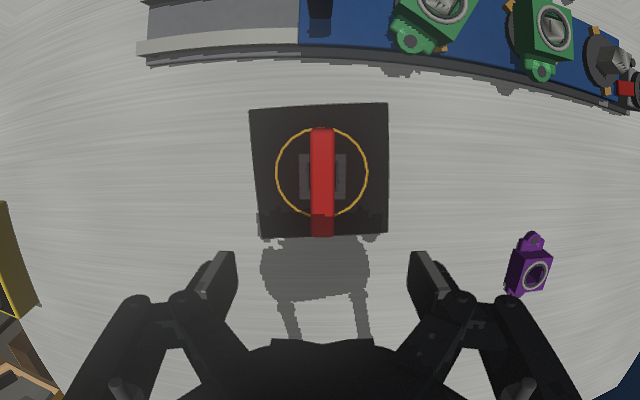

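View pics/s24.png

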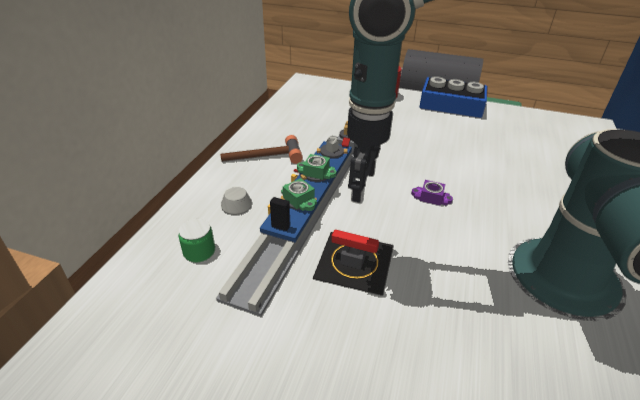

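View pics/c24.png

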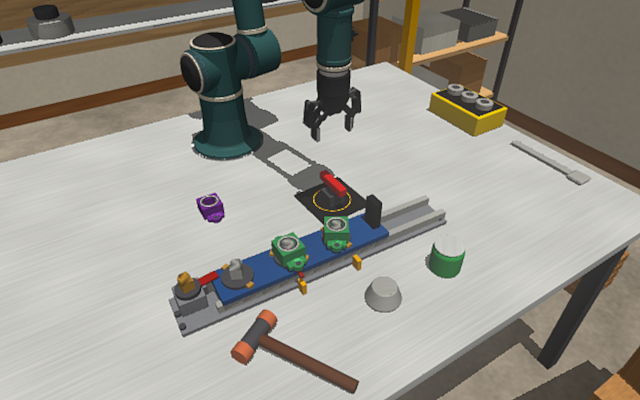

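Run:
```python
from h import *
crop('c24',150,170,450,330,2.6,'c24c')
```

```text
(no output)
```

View pics/c24c.png

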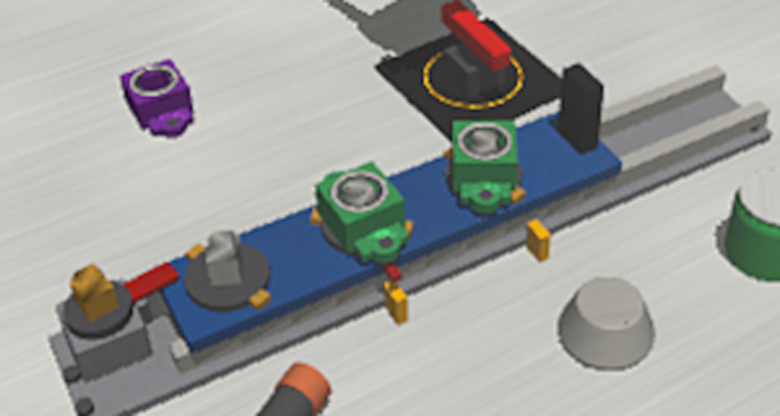

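The final picture shows both green bearings home, the pointer at the second plate, the red finger over the carrier end, the key upright on the pad, and the bystanders unmoved. Handing in.

Run:
```python
from h import *
print(manip.job_done()); st()
```

```text
the job is handed in; nothing more can be done
None
the job is handed in; nothing more can be done
```

I carried out every step and handed the job in at about 50 s of the 208 s. One step is in doubt: the key may not have been fully down on the spindle.

- **Bearings:** Only two green ones were on the bench; the purple look-alike was left alone. Both are on stubs, the middle one and the one nearest the tab. Each stopped at the same height, about 58 mm above the bench, and looks level in the last pictures. I took that height as the seat; pictures of the dark bases fitted it to about 3 mm.
- **Carrier:** I slid it by the tab to a measured travel of about 0.141 m. The red pointer is at the second yellow plate.
- **Lock:** I turned the spindle clockwise to its stop, where the wrist moment rose to about 1.1 N m. The red finger is over the carrier's end.
- **Key:** It stands upright on the pad, about 4 mm from its centre. The gripper was clear above it at hand-in.
- **Roller cone, tin and hammer:** They look unmoved in the pictures.

**Key seating:** The key stopped hard with its underside about 4 mm above the nominal collar height. That matches the 36 mm shaft meeting the end of the 32 mm bore. Pressing with up to about 30 N and wiggling gained only 0.1 to 0.3 mm. By contact measurement the key sat 3.7 to 4.0 mm above the seat, right at the 4 mm limit. An oblique wrist picture gave about 4.2 mm and the coarser scene camera about 0.5 to 2 mm, so these readings disagree.

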